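Blow-dry washed brake pads at half air

ROBOT

A 6-joint arm with a two-finger parallel gripper is mounted at the origin on the work surface. World frame = base frame: x ahead of the robot, y to its left, z up, the work surface at z = 0. Lengths are in mm, angles in degrees, forces in N, time in s.
With the tool pointing down it reaches from about 350 to 975 mm from the base axis. Payload 17.4 kg.
Tool frame: the origin (TCP) lies midway between the tips of the shut fingers; the grasp point (between the pads) lies 19 mm behind it; z points along the fingers, y is the direction in which the jaws open and shut (so a half turn about z gives the same grasp; the last joint's range is limited). The gripper opens to 85 mm and grips with 20 to 120 N. Pads are 22 mm wide; open, the fingers measure 114 mm over their backs; the gripper's body (76 mm by 85 mm) begins 54 mm behind the grasp point. The pads swing forward as they close: fully open they stand 13 mm farther back than shut.
Start: joints at [-73.843, 6.646, 82.598, -0, 90.757, -2.166], TCP at [212.195, -640.785, 231.303] pointing down, gripper open.
Joint ranges: [-162.19, 162.19], [-47.58, 125.68], [4.15, 143.07], [-65.23, 245.23], [0.69, 171.88], [-170.13, 170.13]. Speed limits (degrees/s): [108.29, 108.29, 127.2, 180, 180, 180].

INTERFACE

Orientations are given as a 3x3 rotation matrix whose columns are the frame's x, y, z axes.
In Python, from workcell import ctrl gives the robot as it stands. The module is installed in compiled form; this text tells all that it offers.
- The arm moves only by the tool apply_moves, never from a script. Its argument "series" is a list of rows, each an object with "slide": the shift along the world's x, y, z in m, a list of three; "turn": the turn about the world's z in rad. A call has 1 to 8 rows; each row shifts and turns the commanded pose from where the row before left it; what a row does not reach is not made up. A row lasts 1/12 s, in which the tool goes at most 41.7 mm and 7.16 degrees, less where a joint would pass 70% of its speed; a pose out of reach is approached as far as the arm can. A call with a gripper value outside its range is refused whole. "gripper" is the finger opening in m, from 0 to 0.0854, set as the call begins (left out, the last holds). The fingers move at their own pace and stop on an object; "grip_force" is the grip in N (left out, the last holds). Time passes only in rows, so rows that do not move let the fingers close. It gives the time, the measured TCP pose, the force and the opening at its end, in the units of the state.
- ctrl.get_obs(): the state, without advancing time (a new reading comes with each control period).
- ctrl.snapshot(name): name is "scene" or "top" or "wrist"; returns a dict with "image" (420x560x3 uint8, red, green, blue), "z_map" (420x560 float32, mm along the optical axis (not along the pixel's ray), 0 where there is no reading), "intrinsics" (3x3 intrinsics, pixels), "rvec" (rotation vector, rad) and "tvec" (3), from world to camera coordinates, as OpenCV has them. Camera axes: x right, y down, z forward; pixel columns grow to the right and rows downward; lengths in mm; the calibration is good to about 2 mm. A picture is of the moment at which its call begins.
- ctrl.sign_off(): hands the job in, once; it reports no verdict.
The state is a dict: "time": time; "joint_pos": joint angles; "joint_velocities": joint speeds; "joint_torque": joint torques, N m; "tool_pos": TCP position; "orientation": TCP orientation; "contact_force": force on the tool from outside, world axes, zero at the start; "wrist_torque": the same for the moment, N m; "gripper_width": finger opening in mm.
Only numpy, scipy, OpenCV 4.12 (cv2) and the standard library are available. Lean on these libraries where they do the work, as an engineer would, in place of code of your own. Each camera call takes 0.05 s, during which the arm holds its last target.

TASK

Stand every washed brake pad on end in the blow-off rack, one to a slot and right down on the slot's floor, and throttle the air back to half: the short-lever valve at the 45 degree mark. Then open the long-lever valve fully, let the air blow for ten seconds, and shut it fully again, leaving the pads standing in the rack, the throttle at half and everything else on the bench where it is.

Things in the scene. Friction and masses are not known exactly. Their poses are not given: they have to be found in the camera images.
- pad1_c (a point): motorcycle brake pad lying flat, friction side up: steel backing 78 x 42 x 5 mm, dark friction block 60 x 42 x 5 mm on its middle, 10 mm thick in all, 0.12 kg. Three to five of the five are present; an absent one has no pose. This point is its centre, 5 mm above its underside; x along its 78 mm length, y across its 42 mm width, z out of the friction face.
- pad2_c (a point): motorcycle brake pad lying flat, friction side up: steel backing 78 x 42 x 5 mm, dark friction block 60 x 42 x 5 mm on its middle, 10 mm thick in all, 0.12 kg. Three to five of the five are present; an absent one has no pose. This point is its centre, 5 mm above its underside; x along its 78 mm length, y across its 42 mm width, z out of the friction face.
- pad3_c (a point): motorcycle brake pad lying flat, friction side up: steel backing 78 x 42 x 5 mm, dark friction block 60 x 42 x 5 mm on its middle, 10 mm thick in all, 0.12 kg. Three to five of the five are present; an absent one has no pose. This point is its centre, 5 mm above its underside; x along its 78 mm length, y across its 42 mm width, z out of the friction face.
- pad4_c (a point): motorcycle brake pad lying flat, friction side up: steel backing 78 x 42 x 5 mm, dark friction block 60 x 42 x 5 mm on its middle, 10 mm thick in all, 0.12 kg. Three to five of the five are present; an absent one has no pose. This point is its centre, 5 mm above its underside; x along its 78 mm length, y across its 42 mm width, z out of the friction face.
- pad5_c (a point): motorcycle brake pad lying flat, friction side up: steel backing 78 x 42 x 5 mm, dark friction block 60 x 42 x 5 mm on its middle, 10 mm thick in all, 0.12 kg. Three to five of the five are present; an absent one has no pose. This point is its centre, 5 mm above its underside; x along its 78 mm length, y across its 42 mm width, z out of the friction face.
- rack: fixed blow-off rack on a 270 x 125 mm steel base plate. Origin on the bench under the middle of its five slots; x along the row of slots, z up. Beside the slots: a 26 mm air header pipe at y = 50 mm, top at z = 43 mm; the supply line with both valves along x at y = 150 mm, and on it a grey regulator 89 mm high at x = 125 mm.
- bank: six steel nozzle bars that form the slots. Origin: mouth centre of the middle slot, 48.5 mm above the bench; z up out of the slots along their lean, y along their length, x square to their faces. Five like slots, 16 mm wide and 57 mm long, lean 35 degrees from vertical, tops towards rack +x.
- slot_near (a point): mouth centre of the first slot, at rack x = -73 mm; the others follow every 36.6 mm along rack x, level with it, 48.5 mm above the bench. The slots' floor is 8 mm above the bench: a pad on end right down in a slot has its centre about 43 mm above the bench, its 78 mm length along the lean, and sticks out about 32 mm. Axes as the bank.
- slot_far (a point): mouth centre of the fifth slot, at rack x = +73 mm. Axes as the bank.
- throttle (a joint): short-lever throttle valve at the supply line's robot end, a pale quadrant plate under its lever; the long middle mark is half open (45 degrees). Lever angle in rad: 0 shut, lever square to the pipe, along rack +y; 1.571 fully open, lever along the pipe to rack -x; grows anticlockwise from above. Stays where left (friction 0.12 N m). At the start well open, 62 to 89 degrees.
- throttle_grip (a point): centre of the black sleeve (42 long, 14 wide, 14 mm high) on the 78 mm throttle lever, 57 mm from the vertical stem axis and 83 mm above the bench. Axes turn with the lever: y outwards along it, z up.
- throttle_axis (a point): point on the throttle valve's stem axis at the height of its sleeve (83 mm).
- isolator (a joint): long-lever ball valve between throttle and regulator. Lever angle in rad: 0 shut, lever square to the pipe, along rack +y; 1.571 fully open, lever along the pipe to rack -x; grows anticlockwise from above. Stays where left (friction 0.18 N m). At the start shut.
- isolator_grip (a point): centre of the black sleeve (42 long, 14 wide, 14 mm high) on the 100 mm isolator lever, 79 mm from the vertical stem axis and 83 mm above the bench. Axes turn with the lever: y outwards along it, z up.
- isolator_axis (a point): point on the isolator valve's stem axis at the height of its sleeve (83 mm).
- spraycan: spray can, 58 mm wide, 170 mm high; not part of the job, leave where it is. Origin at its underside (hand tools: at the middle).
- mug: white mug, 76 mm wide, 90 mm high; not part of the job, leave where it is. Origin at its underside (hand tools: at the middle).
- wrench: spanner lying flat, 190 mm long; not part of the job, leave where it is. Origin at its underside (hand tools: at the middle).
- driver: screwdriver lying flat; not part of the job, leave where it is. Origin at its underside (hand tools: at the middle).
- bearing: steel bearing ring, 52 mm wide, 15 mm high; not part of the job, leave where it is. Origin at its underside (hand tools: at the middle).
- piston: aluminium piston, 52 mm wide, 48 mm high; not part of the job, leave where it is. Origin at its underside (hand tools: at the middle).
- grease: grease tub, 72 mm wide, 65 mm high; not part of the job, leave where it is. Origin at its underside (hand tools: at the middle).
- socket: steel wrench socket, 28 mm wide, 32 mm high; not part of the job, leave where it is. Origin at its underside (hand tools: at the middle).
Things that resemble listed ones, but are neither listed nor needed, are in the scene too. Leave any purple look-alike of the part that bears pad2_c alone. Leave any yellow look-alike of the part that bears pad3_c alone.

How it is judged (in metres and radians):
On the way, in this order (a step that is already met when the one before it is completed fails the run):
1. every pad stands on end in a slot of the rack and the throttle is at half, with the isolating valve still shut (angle between the x axis of each of pad1_c, pad2_c, pad3_c, pad4_c, pad5_c and the z axis of bank, either way round below 0.21 rad and x of pad1_c in the frame of rack between -0.1 and 0.1 m and y of pad1_c in the frame of rack between -0.013 and 0.013 m and z of pad1_c in the frame of rack between 0.034 and 0.051 m and x of pad2_c in the frame of rack between -0.1 and 0.1 m and y of pad2_c in the frame of rack between -0.013 and 0.013 m and z of pad2_c in the frame of rack between 0.034 and 0.051 m and x of pad3_c in the frame of rack between -0.1 and 0.1 m and y of pad3_c in the frame of rack between -0.013 and 0.013 m and z of pad3_c in the frame of rack between 0.034 and 0.051 m and x of pad4_c in the frame of rack between -0.1 and 0.1 m and y of pad4_c in the frame of rack between -0.013 and 0.013 m and z of pad4_c in the frame of rack between 0.034 and 0.051 m and x of pad5_c in the frame of rack between -0.1 and 0.1 m and y of pad5_c in the frame of rack between -0.013 and 0.013 m and z of pad5_c in the frame of rack between 0.034 and 0.051 m and value of joint throttle between 0.698 and 0.872 rad and value of joint isolator below 0.14 rad), for 0.2 s.
2. the isolating valve is fully open for about ten seconds with the throttle at half (value of joint isolator above 1.4 rad and value of joint throttle between 0.698 and 0.872 rad), for 9 s.
3. the isolating valve is fully shut again (value of joint isolator below 0.09 rad), for 0.2 s.
At the end, for the whole second after the job is handed in: every pad present stands and stays in a slot of the rack, its length within 12 degrees of the slot's lean and its centre less than 51 mm above the bench (within 8 mm of right down); throttle at 45 degrees within 5; isolating valve within 5 degrees of shut (angle between the x axis of each of pad1_c, pad2_c, pad3_c, pad4_c, pad5_c and the z axis of bank, either way round below 0.21 rad and x of pad1_c in the frame of rack between -0.1 and 0.1 m and y of pad1_c in the frame of rack between -0.013 and 0.013 m and z of pad1_c in the frame of rack between 0.034 and 0.051 m and x of pad2_c in the frame of rack between -0.1 and 0.1 m and y of pad2_c in the frame of rack between -0.013 and 0.013 m and z of pad2_c in the frame of rack between 0.034 and 0.051 m and x of pad3_c in the frame of rack between -0.1 and 0.1 m and y of pad3_c in the frame of rack between -0.013 and 0.013 m and z of pad3_c in the frame of rack between 0.034 and 0.051 m and x of pad4_c in the frame of rack between -0.1 and 0.1 m and y of pad4_c in the frame of rack between -0.013 and 0.013 m and z of pad4_c in the frame of rack between 0.034 and 0.051 m and x of pad5_c in the frame of rack between -0.1 and 0.1 m and y of pad5_c in the frame of rack between -0.013 and 0.013 m and z of pad5_c in the frame of rack between 0.034 and 0.051 m and value of joint throttle between 0.698 and 0.872 rad and value of joint isolator below 0.09 rad); the robot touches nothing.
It fails at once if a bystander on the bench is moved by more than 4 cm (distance of any of spraycan, mug, wrench, driver, bearing, piston, grease, socket from where it was at the start of the episode above 0.04 m).
Of pad1, pad2, pad3, pad4, pad5 only 3 to 5 are there at a start; the rules pass over those that are not, and their reading is None.
At some moment in a run one of pad1, pad2, pad3, pad4, pad5 may be knocked a few centimetres aside while the robot is not near it.
It also fails if it takes over 210 s, if anything falls off the work surface, if the arm or the gripper's body presses on something with over 40 N, if the wrist force passes 120 N, or if a joint passes its speed limit or range.

## Working session

There is one attempt and no reset: what is moved stays moved. The work goes in short steps, Python scripts to look and compute and a tool call to move; the robot and the scene stay as the last step left them, time stands still between calls to the robot, and variables do not carry over. Pictures are saved under pics/ and viewed, and the job is handed in when it is done.

Besides the shell and the picture viewer there is one more tool, called after ">>>" as a command line: name --argument value ..., lists and objects as JSON in quotes. apply_moves: Moves the arm, as the interface text tells. Its arguments: {"type":"object","properties":{"series":{"type":"array"},"gripper":{"type":"number"},"grip_force":{"type":"number"}},"required":["series"]}

```bash
mkdir -p pics
cat > h.py <<'E'
import numpy as np, cv2
from workcell import ctrl
def snap(n,f=None):
    s=ctrl.snapshot(n)
    s['R']=cv2.Rodrigues(np.array(s['rvec'],float))[0]; s['t']=np.array(s['tvec'],float).ravel(); s['K']=np.array(s['intrinsics'],float)
    if f: cv2.imwrite('pics/'+f+'.png',cv2.cvtColor(s['image'],cv2.COLOR_RGB2BGR))
    np.savez(''+n+'.npz',**{k:s[k] for k in('image','z_map','R','t','K')})
    return s
def load(n): return dict(np.load(''+n+'.npz'))
def ray(s,uv,z):
    uv=np.atleast_2d(np.array(uv,float)); d=np.c_[uv,np.ones(len(uv))]@np.linalg.inv(s['K']).T@s['R']
    c=-s['R'].T@s['t']; return c+d*((z-c[2])/d[:,2])[:,None]
def cloud(s):
    h,w=s['z_map'].shape; u,v=np.meshgrid(np.arange(w),np.arange(h)); Z=s['z_map']
    P=np.stack([u,v,np.ones_like(u)],-1)@np.linalg.inv(s['K']).T*Z[...,None]
    return (P-s['t'])@s['R']
def proj(s,p):
    q=(np.atleast_2d(p)@s['R'].T+s['t'])@s['K'].T; return q[:,:2]/q[:,2:]
E
python3 - <<'E'
from h import *
for n in('scene','top','wrist'):
    s=snap(n,n+'0'); print(n,-s['R'].T@s['t'],s['R'][2],s['K'][0,0])
print(ctrl.get_obs())
E
```

```text
scene [1415.28446828  320.23019555  972.37213604] [-0.69134918 -0.26024548 -0.67402418] 496.35504582819823
top [ 251.16354195    8.75054589 1460.51702198] [ 0.18959924 -0.01009967 -0.98180962] 474.53265458705005
wrist [ 281.75189583 -618.09584162  372.94698444] [-0.27298052 -0.08817339 -0.9579703 ] 294.234821949019
{'time': 0.15, 'joint_pos': array([-7.38461940e+01,  6.67006886e+00,  8.26267349e+01, -6.18062397e-04,
        9.07570208e+01, -2.16506942e+00]), 'joint_velocities': array([-0.03620134, -0.03479067, -0.05523603, -0.06995713, -0.03305861,
       -0.04873591]), 'joint_torque': array([ 1.93868332e-04, -7.32507634e+01, -6.32846260e+01, -1.65668998e-04,
        5.06503609e-03,  4.88629178e-05]), 'tool_pos': array([ 212.11270884, -640.6560315 ,  230.70756806]), 'orientation': array([[ 9.49322032e-01,  3.14304957e-01, -2.71721522e-04],
       [ 3.14305074e-01, -9.49321606e-01,  8.99324636e-04],
       [ 2.47110800e-05, -9.39152143e-04, -9.99999559e-01]]), 'contact_force': array([-0.10549107, -0.75441788, -0.21123965]), 'wrist_torque': array([ 0.05025608, -0.01123919,  0.00511602]), 'gripper_width': 85.2310671420774}
```

```bash
ls
```

```text
h.py
pics
scene.npz
top.npz
wrist.npz
```

View pics/scene0.png

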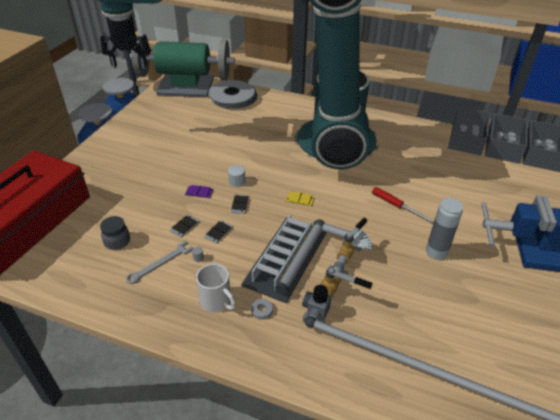

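View pics/top0.png

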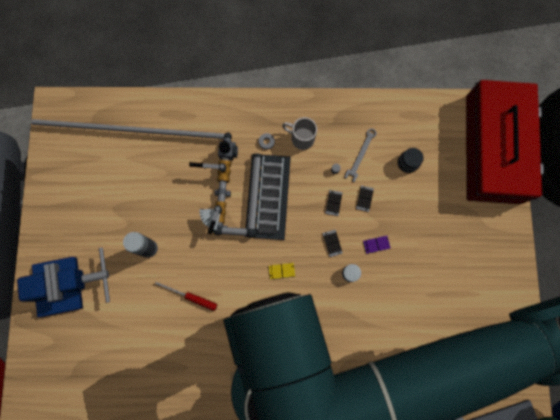

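View pics/wrist0.png

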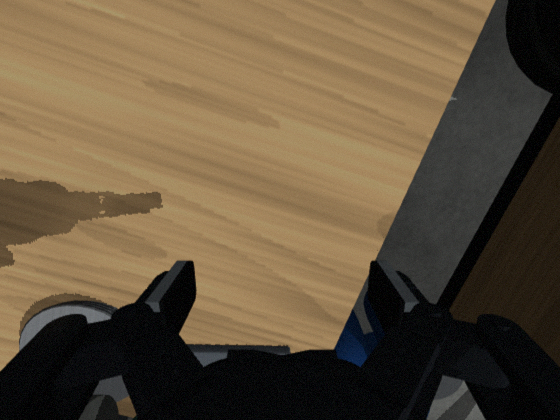

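Run:
```python
from h import *
s=load('top'); im=cv2.cvtColor(s['image'],cv2.COLOR_RGB2BGR)
cv2.imwrite('pics/topz1.png',cv2.resize(im[130:290,180:390],None,fx=3.8,fy=3.75,interpolation=cv2.INTER_CUBIC))
print(s['K'],s['R'],s['t'])
s=load('scene'); im=cv2.cvtColor(s['image'],cv2.COLOR_RGB2BGR)
cv2.imwrite('pics/scenez1.png',cv2.resize(im[160:330,150:390],None,fx=3.3,fy=3.3,interpolation=cv2.INTER_CUBIC))
```

```text
[[474.53265459   0.         279.64388993]
 [  0.         474.53265459 210.93989235]
 [  0.           0.           1.        ]] [[-5.64413411e-04 -9.99948051e-01  1.01772571e-02]
 [-9.81861401e-01 -1.37545368e-03 -1.89595089e-01]
 [ 1.89599238e-01 -1.00996659e-02 -9.81809618e-01]] [  -5.97220588  523.52667831 1386.41762042]
```

View pics/topz1.png

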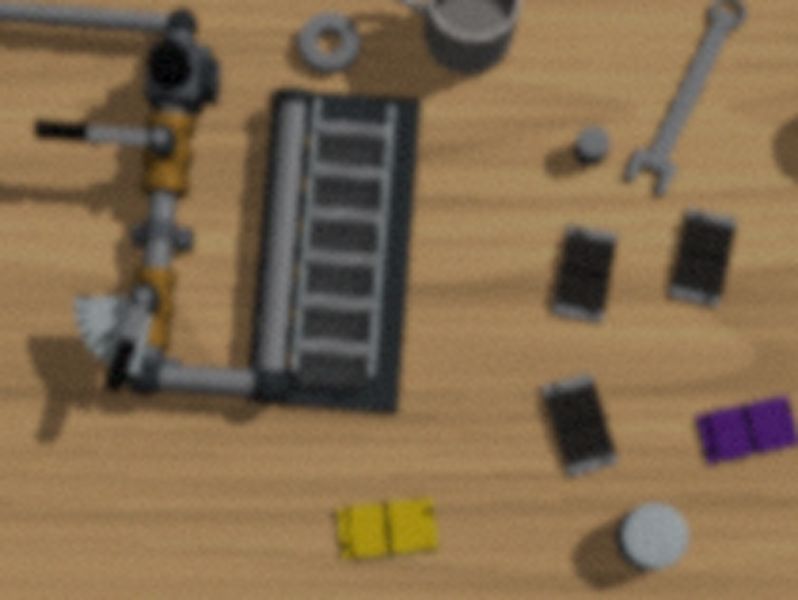

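View pics/scenez1.png

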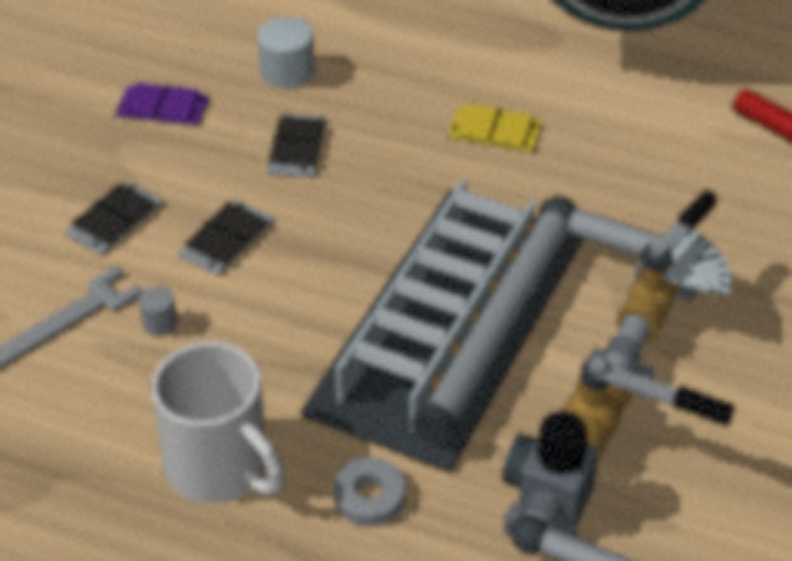

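```bash
cat > pads.py <<'E'
from h import *
def pads(s,box=None):
    im=s['image'].astype(int); g=im.max(2); sat=g-im.min(2)
    hsv=cv2.cvtColor(s['image'],cv2.COLOR_RGB2HSV)
    m=((g<75)&(sat<30)).astype(np.uint8)
    n,l,st,c=cv2.connectedComponentsWithStats(m)
    out=[]
    for i in range(1,n):
        if st[i,4]<40: continue
        ys,xs=np.nonzero(l==i); W=ray(s,np.c_[xs,ys],10.)
        r=cv2.minAreaRect(W[:,:2].astype(np.float32)); out.append((c[i].round(1),st[i,4],np.round(r[0],1),np.round(r[1],1),round(r[2],1)))
    return out
if __name__=='__main__':
    for o in pads(load('top')):
        if o[0][0]>160 and o[0][0]<400 and o[0][1]>90 and o[0][1]<300: print(*o)
E
python3 pads.py
python3 - <<'E'
from h import *
s=load('top'); P=cloud(s)
# heights around rack: coarse print along rack
for r in range(148,246,4): print(r,' '.join('%3d'%P[r,c,2] for c in range(190,296,3)))
E
```

```text
[305.2 125.4] 168 [812.  -88.4] [63.6 40.9] 80.2
[226.3 148.1] 369 [742.5 163. ] [86.9 60.6] 0.2
[300.6 143.1] 166 [754.4 -72.1] [71.1 39.5] 72.6
[262.2 205.6] 1512 [584.1  89.8] [237.1 271.1] 85.9
[196.4 164.3] 47 [680.7 258.7] [ 9.9 38.2] 0.1
[272.1 169.4] 128 [664.9  18. ] [23.  50.7] 0.1
[271.  180.8] 131 [627.9  21.1] [52.3 24.7] 84.8
[217.4 191.9] 42 [591.6 186.9] [18.1 26.9] 46.6
[270.1 192.4] 129 [590.2  24.1] [22.5 50.2] 0.1
[364.4 198.2] 253 [ 571.6 -271.7] [40.4 65.5] 77.2
[333.1 202.4] 249 [ 559.1 -173.8] [40.9 64.6] 77.9
[269.  204.1] 133 [552.8  27.1] [52.  24.3] 85.2
[268.1 216. ] 132 [515.2  29.9] [51.7 23.9] 84.3
[331.7 242.8] 263 [ 432.5 -166.5] [62.1 41.7] 16.1
148 1460  -5  -3   0  -2   2  -3  -2   0   0  88  87  89  82  55  58   4  -4   8   3   4   4  -6   0   1  12   8   0   4  -4   3   1   1  -5   0   0
152  -2   0   2  -3  -2  -3   0   3  -2  -1  56  71  61  56  53  60  -1   2  -4   0  -2   0   2   3   6   4   0  -2  -2  -1   0  -1   7   0  -2   2
156  -1   2   2   0   6  -4   6  -8  -1   0  42  40  48  50  36  37   0   0  -2  -2   0  40  39  48  33   3   0  1
[... 2593 characters left out ...]
 49  44  39  38  38  33  40  34  37  36  32  50  35   4  32  31  32  34  32  37  46  13  11   3   1   0   0
232   2   0  -1   0  -3   5  89  91  40  41  37  39  41  34  36  37  39  45  36  44  49  46   4   5   5   5  21  21  17   1  10   5   0  -1   4  -5
236   3   0  -5   0  -3  -4   0   4   5  -3  -1  -1   3   0   4   0   1  -2  11  35  43  32   0   8   8   4   4   9   6   7   9 1460   0   0  -2   3
240   4   0  -3  -1  -4   2  -4  -1   1   3   1   0  -1   1   0   0   4  -4   2  -3  -4   0   4   0   4   0   6  -6  -1  -1   0  -4   1  -2  -2  -1
244  -2  -1   7  -2   1  -3  -4   0  -2   2  -2   0   0  -4   0   0   3   0  -5   0   0   5   0   0   4  -6  -5   1   0  -2  -5   1  -2   0  -1   0
```

>>> apply_moves --series '[{"slide": [0.018, 0.022, 0], "turn": 0.12}, {"slide": [0.018, 0.022, 0], "turn": 0.12}, {"slide": [0.018, 0.022, 0], "turn": 0.12}, {"slide": [0.018, 0.022, 0], "turn": 0.12}, {"slide": [0.018, 0.022, 0], "turn": 0.12}, {"slide": [0.018, 0.022, 0], "turn": 0.12}, {"slide": [0.018, 0.022, 0], "turn": 0.12}, {"slide": [0.018, 0.022, 0], "turn": 0.12}]'

```text
time: 0.82
tool_pos: [356.8, -463.5, 231.1]
orientation: [[0.281, 0.96, -0.0], [0.96, -0.281, 0.0], [0.0, -0.0, -1.0]]
contact_force: [0.1, -0.6, 0.8]
gripper_width: 85.4
```

>>> apply_moves --series '[{"slide": [0.018, 0.022, 0], "turn": 0.12}, {"slide": [0.018, 0.022, 0], "turn": 0.12}, {"slide": [0.018, 0.022, 0], "turn": 0.12}, {"slide": [0.018, 0.022, 0], "turn": 0.12}, {"slide": [0.018, 0.022, 0], "turn": 0.12}, {"slide": [0.018, 0.022, 0], "turn": 0.12}, {"slide": [0.018, 0.022, 0], "turn": 0.12}, {"slide": [0.018, 0.022, 0], "turn": 0.12}]'

```text
time: 1.48
tool_pos: [500.8, -287.5, 231.2]
orientation: [[-0.625, 0.781, -0.0], [0.781, 0.625, 0.0], [0.0, -0.0, -1.0]]
contact_force: [0.9, 0.1, -0.0]
gripper_width: 85.3
```

>>> apply_moves --series '[{"slide": [0.018, 0.022, 0], "turn": 0.12}, {"slide": [0.018, 0.022, 0], "turn": 0.12}, {"slide": [0.018, 0.022, 0], "turn": 0.12}, {"slide": [0.018, 0.022, 0], "turn": 0.12}, {"slide": [0.016, 0.021, 0], "turn": 0.12}, {"slide": [0, 0, 0], "turn": 0.09}]'

```text
time: 1.98
tool_pos: [590.1, -176.5, 230.7]
orientation: [[-0.98, 0.201, -0.0], [0.201, 0.98, 0.001], [0.001, 0.001, -1.0]]
contact_force: [0.6, 0.1, -0.4]
gripper_width: 85.5
```

Run:
```python
from h import *
s=snap('wrist','wrist1')
s=snap('top','top1')
s=snap('scene','scene1')
from pads import pads
for o in pads(load('top')):
        if o[0][0]>160 and o[0][0]<400 and o[0][1]>90 and o[0][1]<300: print(*o)
```

```text
[289.  288.1] 16655 [312.7 -74.5] [ 428.3 1208.7] 55.6
[305.5 125.1] 148 [813.1 -89.3] [61.4 37.3] 79.6
[226.1 148.3] 308 [742.4 161.9] [87.1 57.4] 1.0
[300.4 143.2] 134 [753.2 -72. ] [66.1 34.5] 71.8
[261.9 209.9] 1901 [583.6  89. ] [237.2 268.6] 86.1
[196.3 164.4] 44 [680.7 258.7] [ 9.9 38.2] 0.1
[272.1 169.5] 105 [665.8  18.1] [51.8 22.5] 83.6
[271.1 180.7] 108 [628.9  21. ] [50.5 22.7] 90.0
[270.3 192.3] 109 [590.2  24.1] [22.5 50.2] 0.0
```

View pics/wrist1.png

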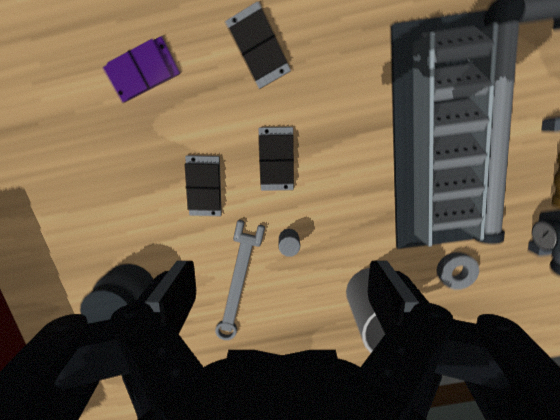

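View pics/scene1.png

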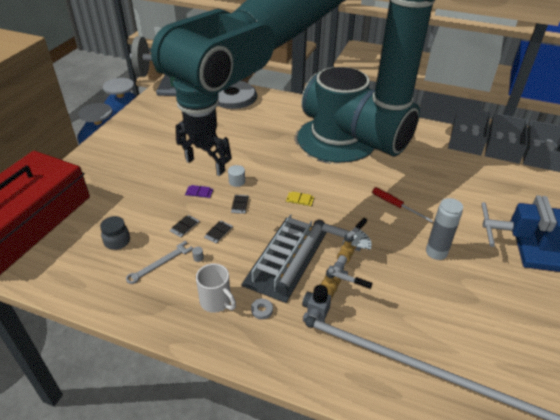

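Run:
```python
from h import *
from pads import pads
s=load('wrist'); print(-s['R'].T@s['t'])
for o in pads(s): print(*o)
im=cv2.cvtColor(s['image'],cv2.COLOR_RGB2BGR)
cv2.imwrite('pics/w1z.png',cv2.resize(im[0:260,380:560],None,fx=3,fy=2.3*1.0,interpolation=cv2.INTER_CUBIC))
t=load('scene');print(proj(t,[[590,-176,230],[559,-174,10]]))
```

```text
[ 519.34736038 -162.24862503  373.06755025]
[447.6  80.1] 13399 [577.7  56. ] [182.9 274.7] 86.1
[257.9  43.9] 2282 [ 430.8 -170.9] [65.4 41.8] 15.6
[153.   80.1] 88 [ 444.7 -293.7] [39.9 31.5] 74.6
[549.4 123.2] 173 [583.6 149.5] [18.6 15.9] 78.3
[455.9 146.2] 996 [588.4  43.9] [62.2 27.3] 85.0
[276.4 158.4] 1703 [ 559.4 -176.9] [41.4 59.9] 79.0
[203.1 185.5] 1663 [ 573.2 -273.5] [43.1 74.3] 77.1
[455.  179.2] 961 [628.4  40.2] [61.1 28.7] 86.4
[454.4 210.2] 908 [669.4  38.1] [61.6 28.9] 86.6
[549.1 236.7] 826 [743.4 149.2] [99.2 40.2] 3.4
[288.9 234.5] 163 [ 661.2 -180.6] [27.1 19.3] 75.2
[464.1 236.2] 667 [708.6  51.1] [94.4 21.7] 80.2
[446.9 262.6] 249 [749.3  23.6] [32.2 50.8] 58.1
[275.6 361. ] 55276 [ 832.3 -228.7] [910.8 284.6] 78.3
[460.9 274.6] 104 [765.4  39.7] [13.7 19.9] 30.2
[224.2 334.5] 42 [ 793.9 -304.2] [18.5  9.8] 61.5
[[206.31915963 172.11193223]
 [219.18179809 228.85951925]]
```

View pics/w1z.png

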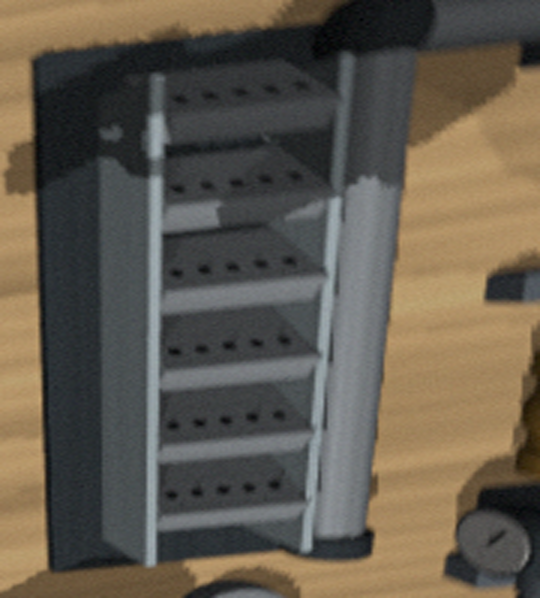

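>>> apply_moves --series '[{"slide": [0, 0, -0.035]}, {"slide": [0, 0, -0.035]}, {"slide": [0, 0, -0.035]}, {"slide": [0, 0, -0.035]}, {"slide": [0, 0, -0.03]}, {"slide": [0, 0, -0.02]}, {"slide": [0, 0, 0]}]' --gripper 0.06 --grip_force 20

```text
validation failed for argument at $.se...
```

>>> apply_moves --series '[{"slide": [0, 0, -0.035], "turn": 0}, {"slide": [0, 0, -0.035], "turn": 0}, {"slide": [0, 0, -0.035], "turn": 0}, {"slide": [0, 0, -0.035], "turn": 0}, {"slide": [0, 0, -0.03], "turn": 0}, {"slide": [0, 0, -0.02], "turn": 0}, {"slide": [0, 0, 0], "turn": 0}]' --gripper 0.06 --grip_force 20

```text
time: 2.72
tool_pos: [585.5, -179.9, 36.6]
orientation: [[-0.977, 0.215, -0.006], [0.215, 0.977, 0.002], [0.006, 0.001, -1.0]]
contact_force: [0.5, 0.7, 0.5]
gripper_width: 60.0
```

Run:
```python
from h import *
s=snap('wrist','wrist2'); print(ctrl.get_obs()['tool_pos'])
o=ctrl.get_obs(); print(o['orientation'])
```

```text
[ 586.73110692 -180.15488603   39.52545768]
[[-9.76840725e-01  2.13939478e-01 -3.47820862e-03]
 [ 2.13936806e-01  9.76846852e-01  1.12730444e-03]
 [ 3.63885207e-03  3.57080048e-04 -9.99993316e-01]]
```

View pics/wrist2.png

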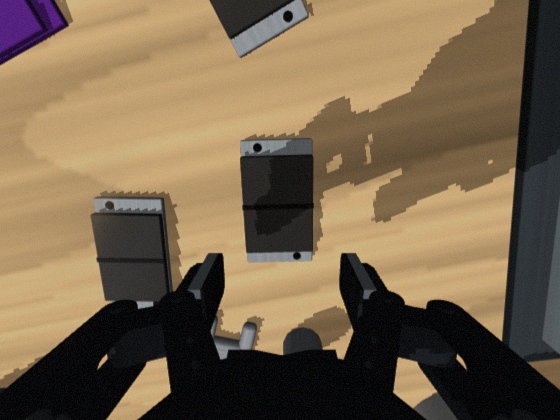

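Run:
```python
from h import *
s=load('wrist')
c=ray(s,[[241,139],[313,138],[247,261],[313,260]],5.); print(c.round(1)); print(c.mean(0)); d=(c[2]+c[3]-c[0]-c[1])/2; print(np.linalg.norm(d),np.degrees(np.arctan2(d[1],d[0])))
from pads import pads
for o in pads(s)[:6]: print(*o)
```

```text
[[ 518.4 -189.1    5. ]
 [ 526.8 -148.4    5. ]
 [ 593.8 -204.7    5. ]
 [ 602.4 -162.8    5. ]]
[ 560.35944219 -176.25240772    5.        ]
77.00213970972325 -11.242544565404394
[37.1 15.6] 76 [ 437.6 -273.2] [14.2  1.5] 12.4
[59.8 12.2] 65 [ 439.  -261.4] [12.5  1.5] 11.8
[244.5  12.8] 1690 [ 462.7 -168.1] [41.2 16.8] 77.6
[321.6 317. ] 71102 [ 590.4 -182.2] [421.6 272.8] 77.5
[287.5  15.9] 88 [ 465.1 -150.3] [4.5 4.4] 77.6
[257.  147.4] 62 [ 524.8 -180.7] [4.3 4.4] 31.5
```

>>> apply_moves --series '[{"slide": [0.0035, -0.0025, -0.015], "turn": 0.02}, {"slide": [0, 0, -0.015], "turn": 0}, {"slide": [0, 0, -0.008], "turn": 0}, {"slide": [0, 0, 0], "turn": 0}]'

```text
time: 3.1
tool_pos: [591.4, -182.5, 2.5]
orientation: [[-0.981, 0.191, -0.001], [0.191, 0.981, 0.0], [0.001, 0.0, -1.0]]
contact_force: [1.0, -0.1, -0.2]
gripper_width: 59.9
```

>>> apply_moves --series '[{"slide": [0, 0, 0], "turn": 0}, {"slide": [0, 0, 0], "turn": 0}, {"slide": [0, 0, 0], "turn": 0}, {"slide": [0, 0, 0], "turn": 0}]' --gripper 0.035 --grip_force 20

```text
time: 3.43
tool_pos: [592.3, -182.6, 4.6]
orientation: [[-0.982, 0.191, 0.002], [0.191, 0.982, -0.001], [-0.002, -0.0, -1.0]]
contact_force: [-1.6, -0.2, 7.0]
gripper_width: 40.4
```

>>> apply_moves --series '[{"slide": [0, 0, 0.02], "turn": 0}, {"slide": [0, 0, 0.03], "turn": 0}, {"slide": [0, 0, 0.03], "turn": 0}, {"slide": [0, 0, 0], "turn": 0}, {"slide": [0, 0, 0], "turn": 0}]'

```text
time: 3.85
tool_pos: [592.6, -182.5, 85.5]
orientation: [[-0.982, 0.191, 0.004], [0.191, 0.982, -0.001], [-0.004, -0.0, -1.0]]
contact_force: [0.1, -0.0, -2.1]
gripper_width: 40.6
```

Run:
```python
from h import *
s=snap('wrist','wrist3'); print(ctrl.get_obs()['tool_pos'])
s=snap('scene'); im=cv2.cvtColor(s['image'],cv2.COLOR_RGB2BGR)
cv2.imwrite('pics/scene3.png',cv2.resize(im[130:270,140:280],None,fx=4,fy=4,interpolation=cv2.INTER_CUBIC))
```

```text
[ 591.87718781 -182.29078518   83.7846771 ]
```

View pics/wrist3.png

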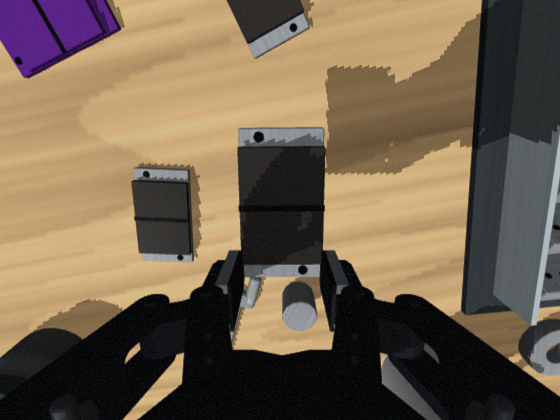

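View pics/scene3.png

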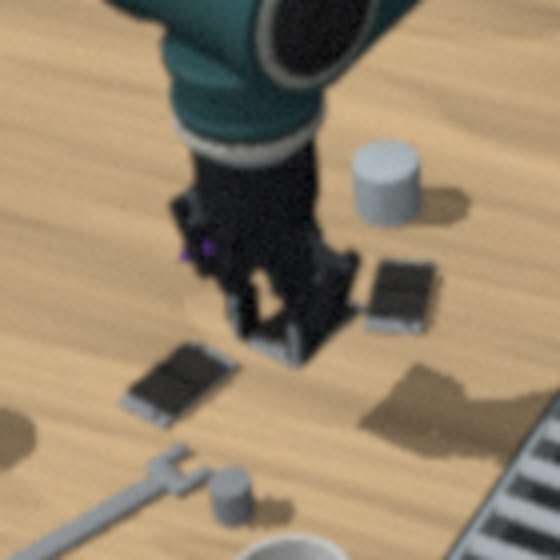

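Run:
```python
from h import *
s=load('wrist'); P=cloud(s)
for v in (130,137,155,180,205,230,255,265,272): 
    p=np.median(P[v,252:310],0); print(v,p.round(1))
```

```text
130 [ 524.9 -170.    79.8]
137 [ 528.  -170.6   80.2]
155 [ 536.  -172.1   85.9]
180 [ 547.6 -174.4   86.9]
205 [ 559.7 -176.8   88.1]
230 [ 572.  -179.2   89.1]
255 [ 585.2 -181.8   90.3]
265 [ 592.8 -183.3   85.8]
272 [ 596.6 -184.1   86.3]
```

>>> apply_moves --series '[{"slide": [0, 0, -0.012], "turn": 0}, {"slide": [0, 0, -0.011], "turn": 0}, {"slide": [0, 0, 0], "turn": 0}, {"slide": [0, 0, 0], "turn": 0}]' --gripper 0.0405

```text
time: 4.28
tool_pos: [590.8, -182.0, 58.2]
orientation: [[-0.982, 0.191, -0.003], [0.191, 0.982, 0.001], [0.003, 0.0, -1.0]]
contact_force: [0.2, -0.1, -0.9]
gripper_width: 40.9
```

```bash
cat > tilt.py <<'E'
from h import *
import sys
s=snap('wrist',sys.argv[1] if len(sys.argv)>1 else None); P=cloud(s); o=ctrl.get_obs(); print(o['time'],o['tool_pos'].round(1),o['gripper_width'],o['contact_force'].round(1))
T=o['tool_pos']; X=o['orientation'][:,0]; Y=o['orientation'][:,1]
Q=(P-T).reshape(-1,3); px=Q@X; py=Q@Y; pz=Q[:,2]
m=(abs(py)<15)&(px>-15)&(px<90)&(pz<40)&(pz>-90)&(P[...,2].ravel()>3)
for a in range(-10,85,6):
    k=m&(px>=a)&(px<a+6)
    if k.sum()>5: print(a+3,k.sum(),np.median(pz[k]).round(1),end=' | ')
print()
E
python3 tilt.py
```

```text
4.3333 [ 591.3 -182.1   59.2] 40.72458336003086 [ 0.4  0.1 -0.4]
-7 227 -0.2 | -1 444 -0.4 | 5 543 4.0 | 11 667 3.6 | 17 692 3.0 | 23 691 2.5 | 29 700 2.0 | 35 742 1.5 | 41 754 0.9 | 47 772 0.4 | 53 784 -0.1 | 59 845 -0.7 | 65 772 -6.1 | 71 366 -6.6 |
```

>>> apply_moves --series '[{"slide": [0, 0, 0], "turn": 0}, {"slide": [0, 0, 0], "turn": 0}]' --gripper 0.041

```text
time: 4.5
tool_pos: [591.9, -182.4, 60.6]
orientation: [[-0.982, 0.191, 0.0], [0.191, 0.982, -0.0], [-0.0, -0.0, -1.0]]
contact_force: [-0.8, 0.1, -1.6]
gripper_width: 41.1
```

```bash
python3 tilt.py
```

```text
4.55 [ 591.9 -182.3   60.7] 41.402147074000844 [-0.4 -1.  -0.4]
-7 274 0.8 | -1 404 0.7 | 5 596 5.0 | 11 673 4.4 | 17 671 4.0 | 23 703 3.4 | 29 703 3.0 | 35 750 2.4 | 41 749 1.8 | 47 770 1.3 | 53 787 0.8 | 59 878 0.2 | 65 754 -5.3 | 71 286 -5.6 |
```

>>> apply_moves --series '[{"slide": [0, 0, 0], "turn": 0}, {"slide": [0, 0, 0], "turn": 0}]' --gripper 0.0413

```text
time: 4.72
tool_pos: [591.8, -182.3, 60.6]
orientation: [[-0.982, 0.191, 0.0], [0.191, 0.982, -0.0], [-0.0, -0.0, -1.0]]
contact_force: [-0.2, 1.1, -0.9]
gripper_width: 41.5
```

```bash
python3 tilt.py
```

```text
4.7667 [ 591.7 -182.3   60.5] 41.22723882831276 [ 0.3 -0.2 -1.2]
-7 295 1.1 | -1 396 0.9 | 5 593 5.1 | 11 672 4.7 | 17 674 4.1 | 23 704 3.6 | 29 701 3.2 | 35 749 2.5 | 41 752 2.0 | 47 772 1.4 | 53 772 0.9 | 59 873 0.2 | 65 800 -5.2 | 71 248 -5.6 |
```

>>> apply_moves --series '[{"slide": [0, 0, 0], "turn": 0}, {"slide": [0, 0, 0], "turn": 0}]' --gripper 0.0417

```text
time: 4.93
tool_pos: [591.7, -182.3, 60.4]
orientation: [[-0.982, 0.191, 0.0], [0.191, 0.982, -0.0], [-0.0, -0.0, -1.0]]
contact_force: [0.3, -0.5, -2.2]
gripper_width: 41.6
```

```bash
python3 tilt.py
```

```text
4.9833 [ 591.7 -182.3   60.4] 42.17199603438295 [1.7 0.2 2.4]
-7 525 4.0 | -1 609 0.8 | 5 763 0.7 | 11 794 -4.5 | 17 750 -9.9 | 23 686 -15.4 | 29 661 -20.9 | 35 612 -26.5 | 41 591 -32.0 | 47 580 -43.6 |
```

>>> apply_moves --series '[{"slide": [0, 0, 0], "turn": 0}, {"slide": [0, 0, 0], "turn": 0}]' --gripper 0.042

```text
time: 5.15
tool_pos: [591.8, -182.3, 60.4]
orientation: [[-0.982, 0.191, 0.0], [0.191, 0.982, -0.0], [-0.0, -0.0, -1.0]]
contact_force: [-0.9, -0.9, -0.5]
gripper_width: 41.7
```

```bash
python3 tilt.py
```

```text
5.2 [ 591.7 -182.3   60.4] 42.32141934361741 [ 0.3  0.3 -0.1]
-7 342 -49.4 | -1 347 -49.6 | 5 362 -49.8 | 11 380 -50.1 | 17 359 -50.3 | 23 467 -50.8 | 29 370 -55.5 | 35 130 -55.9 |
```

```bash
python3 tilt.py wrist4
```

```text
5.25 [ 591.7 -182.3   60.4] 41.90825467190194 [ 0.5 -0.3 -0.4]
-7 339 -50.6 | -1 341 -50.7 | 5 357 -50.7 | 11 361 -50.6 | 17 370 -50.6 | 23 461 -51.2 | 29 356 -55.6 | 35 120 -55.9 |
```

View pics/wrist4.png

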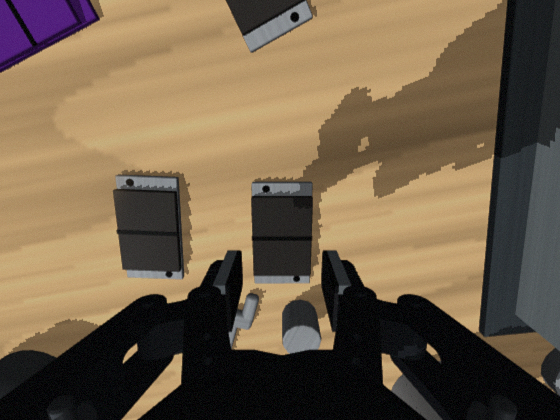

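Run:
```python
from h import *
s=load('wrist')
c=ray(s,[[251,182],[312,181],[252,283],[311,283]],5.); print(c.round(1)); print(c.mean(0)); d=(c[2]+c[3]-c[0]-c[1])/2; print(np.linalg.norm(d),np.degrees(np.arctan2(d[1],d[0])))
```

```text
[[ 554.7 -196.4    5. ]
 [ 562.  -155.5    5. ]
 [ 630.4 -212.7    5. ]
 [ 639.  -168.9    5. ]]
[ 596.52868783 -183.3881353     5.        ]
77.82241130647422 -11.030142349560903
```

Run:
```python
from h import *
s=dict(np.load('wrist.npz')); 
print(ray(s,[[258,290],[245,320],[233,330],[282,310]],5.).round(0))
t=load('top'); P=cloud(t)
# top0 zoom px: wrench jaw tips zoom(632,180),(660,192) -> 
for z in [(632,180),(660,192),(640,150),(672,160)]:
    u,v=180+z[0]/3.8,130+z[1]/3.75; print(ray(t,[[u,v]],5.).round(0))
```

```text
[[ 637. -210.    5.]
 [ 661. -225.    5.]
 [ 669. -237.    5.]
 [ 658. -195.    5.]]
[[ 639. -218.    5.]]
[[ 629. -241.    5.]]
[[ 665. -225.    5.]]
[[ 657. -252.    5.]]
```

>>> apply_moves --series '[{"slide": [0.004, -0.001, 0], "turn": 0}, {"slide": [0, 0, -0.02], "turn": 0}, {"slide": [0, 0, -0.025], "turn": 0}, {"slide": [0, 0, -0.012], "turn": 0}, {"slide": [0, 0, 0], "turn": 0}]' --gripper 0.055

```text
time: 5.67
tool_pos: [594.3, -182.8, 0.2]
orientation: [[-0.982, 0.191, -0.004], [0.191, 0.982, 0.002], [0.005, 0.001, -1.0]]
contact_force: [-0.6, -0.3, -0.1]
gripper_width: 55.2
```

>>> apply_moves --series '[{"slide": [0, 0, 0], "turn": 0}, {"slide": [0, 0, 0], "turn": 0}, {"slide": [0, 0, 0], "turn": 0}, {"slide": [0, 0, 0.01], "turn": 0}, {"slide": [-0.02, 0.004, 0], "turn": 0}, {"slide": [-0.02, 0.004, 0], "turn": 0}, {"slide": [0, 0, -0.008], "turn": 0}, {"slide": [0, 0, -0.001], "turn": 0}]' --gripper 0.035

```text
time: 6.33
tool_pos: [555.4, -175.2, 4.8]
orientation: [[-0.982, 0.191, 0.001], [0.191, 0.982, -0.0], [-0.001, -0.0, -1.0]]
contact_force: [-0.3, -0.7, -2.1]
gripper_width: 40.9
```

>>> apply_moves --series '[{"slide": [0, 0, 0], "turn": 0}, {"slide": [0, 0, 0], "turn": 0}, {"slide": [0, 0, 0], "turn": 0}, {"slide": [0.015, -0.003, 0.02], "turn": 0}, {"slide": [0.017, -0.003, 0.017], "turn": 0}, {"slide": [0, 0, 0], "turn": 0}]' --gripper 0.055

```text
time: 6.83
tool_pos: [591.5, -182.3, 45.4]
orientation: [[-0.982, 0.19, 0.005], [0.19, 0.982, -0.002], [-0.006, -0.001, -1.0]]
contact_force: [1.2, 0.0, 0.8]
gripper_width: 55.3
```

```bash
python3 tilt.py wrist5
```

```text
6.8833 [ 589.9 -181.8   43.4] 55.025815130545226 [-0.1 -0.4  0.3]
-7 57 -39.1 | -1 380 -38.7 | 5 279 -33.8 | 11 422 -33.8 | 17 430 -33.8 | 23 441 -33.7 | 29 449 -33.7 | 35 473 -33.5 | 41 491 -33.7 | 47 494 -33.7 | 53 506 -33.6 | 59 516 -33.7 | 65 539 -38.3 | 71 399 -38.7 |
```

View pics/wrist5.png

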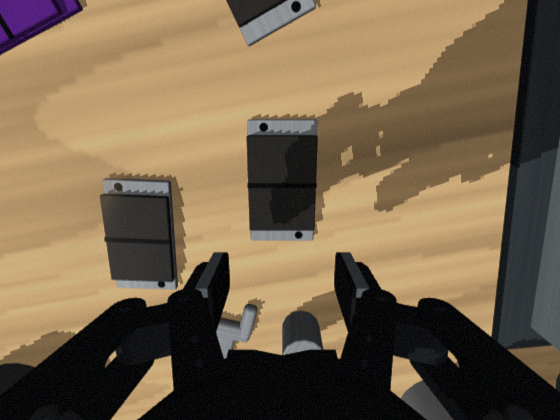

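>>> apply_moves --series '[{"slide": [-0.004, 0.001, 0], "turn": 0}, {"slide": [0, 0, -0.02], "turn": 0}, {"slide": [0, 0, -0.018], "turn": 0}, {"slide": [0, 0, 0], "turn": 0}, {"slide": [0, 0, 0], "turn": 0}]' --gripper 0.055

```text
time: 7.3
tool_pos: [582.4, -179.9, 2.1]
orientation: [[-0.982, 0.191, -0.003], [0.191, 0.982, 0.001], [0.003, 0.0, -1.0]]
contact_force: [0.0, 0.0, 0.7]
gripper_width: 55.1
```

>>> apply_moves --series '[{"slide": [0, 0, 0], "turn": 0}, {"slide": [0, 0, 0], "turn": 0}, {"slide": [0, 0, 0], "turn": 0}, {"slide": [0, 0, 0.02], "turn": 0}, {"slide": [0, 0, 0.02], "turn": 0}, {"slide": [0, 0, 0.017], "turn": 0}, {"slide": [0, 0, 0], "turn": 0}]' --gripper 0.035

```text
time: 7.88
tool_pos: [585.3, -180.8, 64.6]
orientation: [[-0.982, 0.191, 0.005], [0.191, 0.982, -0.002], [-0.005, -0.001, -1.0]]
contact_force: [0.3, -0.8, -0.5]
gripper_width: 40.8
```

>>> apply_moves --series '[{"slide": [0, 0, 0], "turn": 0}, {"slide": [0, 0, 0], "turn": 0}]' --gripper 0.0414

```text
time: 8.05
tool_pos: [583.4, -180.2, 59.6]
orientation: [[-0.982, 0.191, -0.001], [0.191, 0.982, 0.0], [0.001, 0.0, -1.0]]
contact_force: [-0.3, -0.5, -1.2]
gripper_width: 41.5
```

```bash
python3 tilt.py
```

```text
8.1 [ 583.2 -180.1   59.2] 41.55753850269687 [-0.8 -0.4 -1.6]
-7 430 1.2 | -1 479 5.9 | 5 643 5.9 | 11 647 5.7 | 17 660 5.6 | 23 692 5.6 | 29 730 5.6 | 35 751 5.3 | 41 769 5.2 | 47 797 5.2 | 53 832 5.0 | 59 868 0.1 | 65 534 -0.2 |
```

>>> apply_moves --series '[{"slide": [0, 0, 0], "turn": 0}, {"slide": [0, 0, 0], "turn": 0}]' --gripper 0.0416

```text
time: 8.27
tool_pos: [583.3, -180.1, 59.3]
orientation: [[-0.982, 0.191, -0.001], [0.191, 0.982, 0.0], [0.001, 0.0, -1.0]]
contact_force: [0.1, 0.6, -0.8]
gripper_width: 41.9
```

```bash
python3 tilt.py
```

```text
8.3167 [ 583.4 -180.2   59.6] 41.713281756186646 [ 0.2 -0.1 -0.7]
-7 456 0.5 | -1 444 5.3 | 5 628 5.3 | 11 653 5.2 | 17 679 5.1 | 23 688 5.0 | 29 731 5.1 | 35 738 4.8 | 41 767 4.7 | 47 801 4.6 | 53 832 4.5 | 59 882 -0.3 | 65 568 -0.7 |
```

>>> apply_moves --series '[{"slide": [0, 0, 0], "turn": 0}, {"slide": [0, 0, 0], "turn": 0}]' --gripper 0.0417

```text
time: 8.48
tool_pos: [583.6, -180.3, 60.0]
orientation: [[-0.982, 0.191, -0.0], [0.191, 0.982, 0.0], [0.0, 0.0, -1.0]]
contact_force: [0.8, -0.9, -1.1]
gripper_width: 41.5
```

```bash
python3 tilt.py
```

```text
8.5333 [ 583.7 -180.3   60.1] 41.44408789808013 [ 0.2  0.  -1.4]
-7 451 0.8 | -1 446 5.5 | 5 638 5.4 | 11 650 5.3 | 17 675 5.3 | 23 689 5.1 | 29 730 5.2 | 35 737 4.9 | 41 772 4.8 | 47 792 4.7 | 53 832 4.7 | 59 877 -0.3 | 65 570 -0.7 |
```

Small steps from here.

>>> apply_moves --series '[{"slide": [0, 0, 0], "turn": 0}, {"slide": [0, 0, 0], "turn": 0}]' --gripper 0.0418

```text
time: 8.7
tool_pos: [583.7, -180.3, 60.3]
orientation: [[-0.982, 0.191, -0.0], [0.191, 0.982, 0.0], [0.0, 0.0, -1.0]]
contact_force: [0.2, 0.5, -0.4]
gripper_width: 41.8
```

```bash
python3 tilt.py
```

```text
8.75 [ 583.7 -180.3   60.3] 41.656146728561595 [ 2.3  0.2 -0.6]
-7 804 3.9 | -1 521 4.3 | 5 808 0.9 | 11 776 -3.7 | 17 724 -8.3 | 23 696 -12.8 | 29 665 -17.6 | 35 625 -22.4 | 41 589 -26.9 | 47 632 -37.4 |
```

>>> apply_moves --series '[{"slide": [0, 0, 0], "turn": 0}, {"slide": [0, 0, 0], "turn": 0}]' --gripper 0.04

```text
time: 8.92
tool_pos: [584.0, -180.4, 60.7]
orientation: [[-0.982, 0.191, 0.001], [0.191, 0.982, -0.0], [-0.001, -0.0, -1.0]]
contact_force: [1.5, 0.1, 2.4]
gripper_width: 40.4
```

```bash
python3 tilt.py wrist6
```

```text
8.9667 [ 584.  -180.4   60.7] 40.18488309251658 [ 1.6 -1.   2.2]
-7 923 3.7 | -1 719 1.1 | 5 949 -6.8 | 11 812 -16.6 | 17 723 -26.4 | 23 630 -36.1 | 29 544 -45.7 |
```

View pics/wrist6.png

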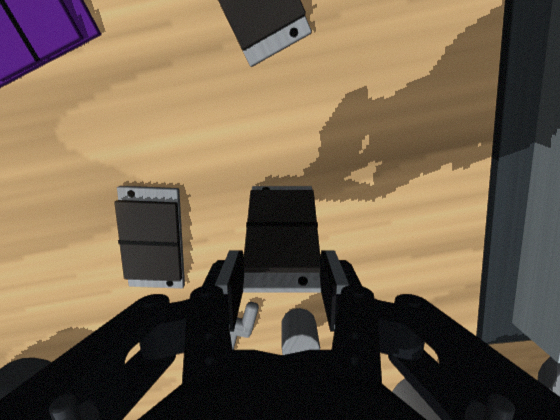

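>>> apply_moves --series '[{"slide": [0, 0, 0.035], "turn": 0}, {"slide": [0, 0, 0.035], "turn": 0.03}, {"slide": [-0.005, 0.02, 0.035], "turn": 0.03}, {"slide": [-0.01, 0.03, 0.01], "turn": 0.03}, {"slide": [-0.01, 0.03, 0], "turn": 0.02}, {"slide": [-0.01, 0.02, 0], "turn": 0}, {"slide": [0, 0, 0], "turn": 0}, {"slide": [0, 0, 0], "turn": 0}]' --gripper 0.035 --grip_force 25

```text
time: 9.63
tool_pos: [548.4, -79.5, 175.5]
orientation: [[-0.997, 0.08, 0.0], [0.08, 0.997, -0.0], [-0.0, -0.0, -1.0]]
contact_force: [-0.9, -0.1, -1.2]
gripper_width: 39.5
```

```bash
python3 tilt.py wrist7
```

```text
9.6833 [548.6 -80.2 175.3] 39.19919311581029 [-0.1 -0.1 -0.7]
-7 947 3.9 | -1 703 0.8 | 5 968 -7.5 | 11 812 -17.9 | 17 732 -28.5 | 23 631 -39.3 | 29 378 -48.4 |
```

View pics/wrist7.png

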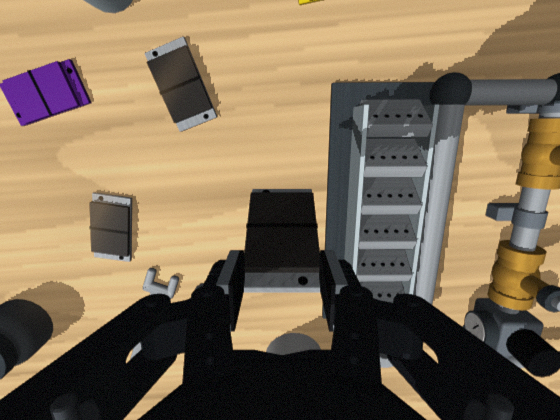

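Run:
```python
from h import *
s=load('wrist'); im=cv2.cvtColor(s['image'],cv2.COLOR_RGB2BGR)
cv2.imwrite('pics/w7z.png',cv2.resize(im[75:315,320:480],None,fx=3.5,fy=2.5,interpolation=cv2.INTER_CUBIC))
P=cloud(s)
for v in range(80,300,3): print(v,' '.join('%3d'%P[v,c,2] for c in range(340,450,5)))
```

```text
80   0   0   0   0   0  -1  -1  -1   0   0   1   0   0   0   0   0   0   0   0   1  34  38
83   7   7   7   8   7   8   7   7   6   8   7   5   7   5   7   8   8   8   7  30  36  41
86   7   6   8   7   7   8   6   7   9   9   8   6   7   6   8   7   6   7   7  32  37  42
89   8   9   7   7   5   8   8   9   8   7   6   8   8   7   7   7   8   8   8  34  39  41
92   7   8   7   7   7   8   8   6   7   7   6   7   8   7   6   8   7   7  26  33  40  42
95   7   8   6   7   7   9   8   9   6   7   9   7   6   9   6   8   6   8  27  34  40  42
98   7   6   7   8   7   7   7   7   7   8   8   7   8   7   8   7   7   8  25  35  39  41
101   7   7   7   7   8  22  22  21  20  20  21  22  21  22  23  21  22   8   6  33  38  40
104   6   8   7   7  17  25  25  25  27  25  25  26  25  27  26  26  25   7   7  31  37  40
107   6   9   6  15  35  48  30  30  30  30  31  31  30  29  29  30  30  31  40  48  38  40
110   7 317   7  16  35  47  34  33  34  34  34  35  35  34  35  34  34  33  41  46  37  40
113   6   7   6  16  36  46  38  36  37  38  37  38  38  38  39  37  39  38  43  47  36  40
116
[... 5000 characters left out ...]
  49  50  48  49  49  49  49  35  40  41  42  39   0   0
281 211 211 203 204  45  44  44  43  27  27  27  28  28  35  46  36  40  41  42  39   0  -1
284 214 213 206 206  30  31  31  30  30  30  30  30  31  35  47  34  39  42  42  36   0   0
287 213 217 216 218 217  33  34  34  33  34  33  35  33  37  47  37  40  41  43   0   0   0
290 218 218 222 221 222 220  36  37  35  36  38  37  37  38  47  36  39  43  42   0   0   0
293 222 221 222 223 224 221 221  39  38  40  39  39  39  39  47  38  41  42  41  -1   0   0
296 223 223 224 224 224 223 223  42  42  42  41 223 223 226 226 222  41  42  42  -1   0   0
299 224 225 224 225 225 224 224 218  44  45  44 225 225 227 226 227 225  43  42   0   0   0
```

View pics/w7z.png

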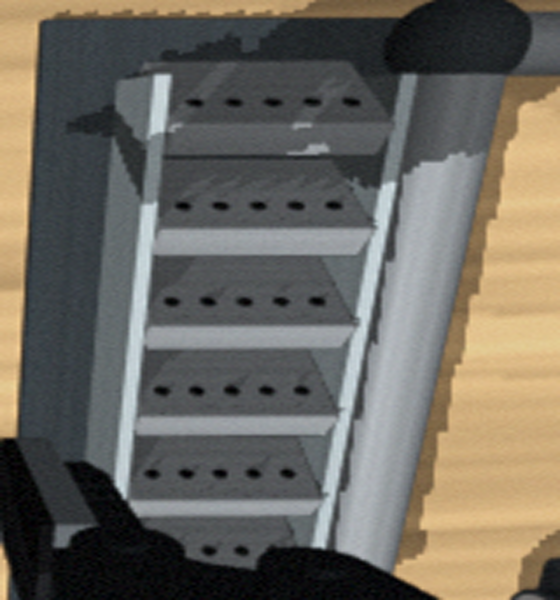

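```bash
cat > rack.py <<'E'
from h import *
s=load('wrist'); P=cloud(s)
# side plates: tops z 46-48.5 ; header top line
c35,s35=np.cos(np.radians(35)),np.sin(np.radians(35))
best=None
Z=P[...,2]
reg=np.zeros(Z.shape,bool); reg[95:300,340:460]=1
gy=np.gradient(cv2.medianBlur(Z.astype(np.float32),3),axis=0)
m=reg&(Z>24)&(Z<44)&(gy>0.8)&(gy<1.7)
Q=P[m]; 
for psi in np.radians(np.arange(-8,0,0.25)):
    n=(Q[:,0]*np.cos(psi)+Q[:,1]*np.sin(psi))*c35-Q[:,2]*s35
    ph=np.exp(2j*np.pi*n/(36.6*c35)); r=abs(ph.mean())
    if best is None or r>best[0]: best=(r,psi,np.angle(ph.mean())/2/np.pi*36.6*c35)
r,psi,off=best; print('r',r,'yaw',np.degrees(psi),len(Q))
ex=np.array([np.cos(psi),np.sin(psi)]); ey=np.array([-ex[1],ex[0]])
n=(Q[:,:2]@ex)*c35-Q[:,2]*s35; yy=Q[:,:2]@ey
pit=36.6*c35; k=np.round((n-off)/pit)
for kk in np.unique(k):
    q=k==kk
    if q.sum()>100: 
        nf=np.median(n[q]); xm=(nf-8+48.5*s35)/c35
        print(kk,q.sum(),'face n',nf.round(2),'slot mouth X along ex',xm.round(2),'y range',np.percentile(yy[q],[2,98]).round(1))
E
python3 rack.py
```

```text
r 0.9840959502068095 yaw -4.5 4169
12.0 785 face n 365.09 slot mouth X along ex 469.89 y range [42.8 95.1]
13.0 836 face n 395.06 slot mouth X along ex 506.48 y range [42.8 95.9]
14.0 817 face n 425.08 slot mouth X along ex 543.12 y range [42.7 95.9]
15.0 741 face n 455.1 slot mouth X along ex 579.76 y range [43.3 95. ]
16.0 639 face n 485.06 slot mouth X along ex 616.34 y range [43.5 95.1]
17.0 351 face n 515.16 slot mouth X along ex 653.09 y range [54.9 95.9]
```

```bash
cat >> rack.py <<'E'
A=P[reg]; X=A[:,:2]@ex; Y=A[:,:2]@ey; z=A[:,2]
b=(X>500)&(X<640)
for y in range(30,130,2):
    q=b&(Y>=y)&(Y<y+2)
    if q.sum()>10: print(y+1,np.percentile(z[q],[5,50,95]).round(1),q.sum())
print(ex,ey)
E
python3 rack.py | tail -52
```

```text
15.0 741 face n 455.1 slot mouth X along ex 579.76 y range [43.3 95. ]
16.0 639 face n 485.06 slot mouth X along ex 616.34 y range [43.5 95.1]
17.0 351 face n 515.16 slot mouth X along ex 653.09 y range [54.9 95.9]
31 [6.5 7.7 8.8] 211
33 [6.6 7.7 8.9] 211
35 [ 7.5 28.3 47.5] 1380
37 [46.6 47.7 48.9] 269
39 [46.6 47.7 49.5] 215
41 [41.3 47.5 51.6] 153
43 [36.1 46.  51.1] 205
45 [29.1 44.1 51.1] 260
47 [26.5 42.7 51.3] 283
49 [26.4 43.6 50.8] 280
51 [26.5 42.9 51.2] 283
53 [26.3 43.2 51. ] 265
55 [25.8 42.7 51.1] 290
57 [26.4 43.5 51.1] 270
59 [26.2 42.9 51.1] 276
61 [26.  43.6 51.1] 277
63 [26.3 42.8 51. ] 283
65 [26.1 43.5 51.2] 277
67 [26.2 42.9 51.1] 266
69 [26.3 43.6 51.3] 291
71 [26.3 42.4 51.3] 274
73 [26.1 43.1 51.1] 284
75 [26.  42.6 51. ] 275
77 [26.7 43.9 51.1] 277
79 [26.3 42.5 50.9] 273
81 [26.1 43.  51.2] 276
83 [26.4 43.1 51.2] 282
85 [26.3 43.6 51.2] 279
87 [26.4 42.9 51. ] 274
89 [27.1 43.6 51.1] 284
91 [25.9 42.  50.8] 272
93 [26.2 43.3 50.9] 281
95 [26.8 42.  50.5] 304
97 [29.8 44.4 48.5] 724
99 [46.7 47.8 48.8] 278
101 [46.3 47.2 48. ] 54
107 [35.5 37.1 38.9] 367
109 [37.1 39.  40.9] 395
111 [38.9 40.6 42.4] 385
113 [40.2 41.7 43.2] 328
115 [40.9 42.3 43.7] 317
117 [41.5 42.6 43.7] 277
119 [41.6 42.6 43.6] 265
121 [41.3 42.3 43.2] 252
123 [40.7 41.5 42.5] 196
125 [39.6 40.5 41.4] 170
127 [38.  39.  39.9] 107
129 [36.  37.2 37.8] 29
[ 0.99691733 -0.0784591 ] [0.0784591  0.99691733]
```

Run:
```python
from h import *
s=load('wrist'); P=cloud(s); o=ctrl.get_obs(); T=o['tool_pos']; X=o['orientation'][:,0]; Y=o['orientation'][:,1]
for v in list(range(184,200,1))+list(range(200,300,10)):
    q=np.median(P[v,262:302],0)-T; print(v,(q@X).round(1),(q@Y).round(1),q[2].round(1))
```

```text
184 8.2 0.6 -175.7
185 7.1 0.6 -175.6
186 6.1 0.6 -175.8
187 4.8 0.6 -175.6
188 3.6 0.6 -175.6
189 28.3 0.5 -58.8
190 27.8 1.2 -58.0
191 27.3 0.5 -57.0
192 28.4 0.5 -49.4
193 28.0 0.5 -48.3
194 27.5 0.5 -47.3
195 27.0 1.2 -46.7
196 26.5 0.5 -45.5
197 26.0 0.5 -44.9
198 25.6 0.5 -44.1
199 25.0 0.5 -43.0
200 24.5 0.5 -42.5
210 20.2 0.5 -34.5
220 16.1 0.5 -27.3
230 12.1 0.5 -20.3
240 8.5 0.5 -13.7
250 5.1 0.5 -7.7
260 1.8 1.0 -2.0
270 -2.5 0.5 1.4
280 -7.2 0.5 3.7
290 -11.0 0.5 7.0
```

>>> apply_moves --series '[{"slide": [0.014, 0.02, 0], "turn": 0}, {"slide": [0.014, 0.02, 0], "turn": 0}, {"slide": [0.014, 0.02, 0], "turn": 0}, {"slide": [0.014, 0.02, 0], "turn": 0}, {"slide": [0.013, 0.02, -0.015], "turn": 0}, {"slide": [0, 0, -0.015], "turn": 0}, {"slide": [0, 0, 0], "turn": 0}, {"slide": [0, 0, 0], "turn": 0}]'

```text
time: 10.35
tool_pos: [617.3, 18.9, 144.1]
orientation: [[-0.997, 0.082, -0.003], [0.082, 0.997, -0.0], [0.003, -0.0, -1.0]]
contact_force: [0.9, 0.0, -0.9]
gripper_width: 39.8
```

```bash
python3 tilt.py wrist8
```

```text
10.4 [617.6  18.7 145.3] 39.3716900060377 [-0.6  0.1 -0.1]
-7 931 2.6 | -1 713 -0.4 | 5 955 -8.8 | 11 806 -19.0 | 17 733 -29.5 | 23 623 -40.1 | 29 394 -49.2 |
```

View pics/wrist8.png

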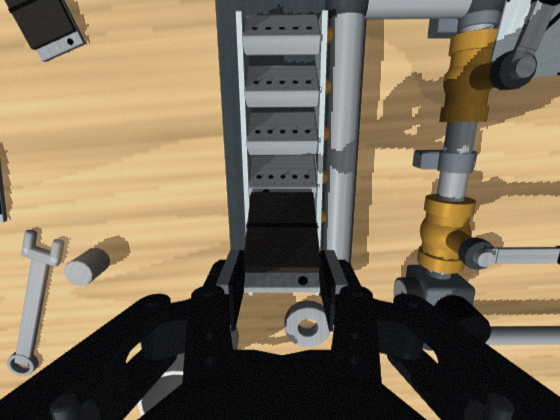

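```bash
sed 's/reg\[95:300,340:460\]=1/reg[10:188,236:345]=1/; s/(X>500)&(X<640)/(X>500)\&(X<560)/' rack.py > rack2.py; python3 rack2.py
```

```text
r 0.989369445928546 yaw -4.5 3554
12.0 548 face n 365.0 slot mouth X along ex 469.78 y range [39.9 95.7]
13.0 912 face n 395.0 slot mouth X along ex 506.4 y range [40.6 96.1]
14.0 1060 face n 425.05 slot mouth X along ex 543.08 y range [40.5 95.5]
15.0 1032 face n 455.02 slot mouth X along ex 579.68 y range [40.7 95.4]
35 [46.4 47.7 49.2] 79
37 [46.7 47.9 49.1] 213
39 [23.  46.4 48.7] 320
41 [ 8.3 42.6 51.2] 184
43 [15.  43.7 51.3] 192
45 [16.3 43.6 51.4] 195
47 [15.4 43.8 51.6] 192
49 [ 8.1 43.4 51.4] 203
51 [ 8.9 43.8 51.3] 195
53 [19.9 43.6 51.3] 190
55 [20.1 44.6 51.4] 202
57 [17.9 42.4 51.5] 190
59 [ 8.9 44.2 51.4] 197
61 [18.8 43.2 51.3] 200
63 [15.5 42.8 51.3] 194
65 [ 8.5 43.6 51.5] 179
67 [ 18.   47.1 286.6] 312
69 [ 8.3 43.6 51.4] 154
71 [20.5 43.7 51.2] 219
73 [14.8 44.8 51.6] 192
75 [ 8.  41.7 51.1] 190
77 [18.6 44.8 51.2] 205
79 [13.2 42.9 51.4] 190
81 [16.  43.5 51.4] 194
83 [ 8.9 43.2 51.1] 195
85 [ 8.  43.6 51.6] 199
87 [12.7 43.4 51.4] 189
89 [18.9 43.9 51.2] 202
91 [18.3 43.6 51.8] 198
93 [ 8.2 43.  51.3] 190
95 [ 8.5 43.4 51.1] 172
97 [25.5 47.  48.9] 348
99 [46.6 47.7 49.1] 216
101 [35.9 47.8 48.4] 38
103 [32.4 35.  36.7] 64
105 [28.4 33.7 36.2] 222
107 [ 7.  36.4 38.9] 315
109 [37.5 39.4 40.8] 230
111 [39.3 40.8 42.3] 232
113 [40.6 41.8 43.2] 219
115 [41.2 42.4 43.5] 203
117 [41.4 42.6 43.7] 87
[ 0.99691733 -0.0784591 ] [0.0784591  0.99691733]
```

>>> apply_moves --series '[{"slide": [0, 0.001, -0.014], "turn": 0}, {"slide": [0, 0, -0.014], "turn": 0}, {"slide": [0, 0, 0], "turn": 0}, {"slide": [-0.004, 0, -0.006], "turn": 0}, {"slide": [-0.004, 0.001, -0.006], "turn": 0}, {"slide": [-0.004, 0, -0.006], "turn": 0}, {"slide": [0, 0, 0], "turn": 0}]'

```text
time: 10.98
tool_pos: [604.5, 21.8, 98.0]
orientation: [[-0.997, 0.082, -0.002], [0.082, 0.997, 0.0], [0.002, -0.0, -1.0]]
contact_force: [-0.4, 0.2, -1.0]
gripper_width: 39.6
```

```bash
python3 tilt.py wrist9
```

```text
11.0333 [605.   21.8  98.8] 39.363209002363575 [ 0.1  0.4 -0.3]
-7 943 3.0 | -1 681 0.1 | 5 980 -7.9 | 11 810 -18.3 | 17 737 -28.8 | 23 631 -39.4 | 29 724 -59.0 | 35 143 -52.9 | 41 367 -49.9 | 47 465 -48.5 | 53 488 -56.3 | 59 398 -65.1 | 65 419 -73.6 | 71 210 -53.9 | 77 518 -50.4 | 83 491 -48.2 |
```

View pics/wrist9.png

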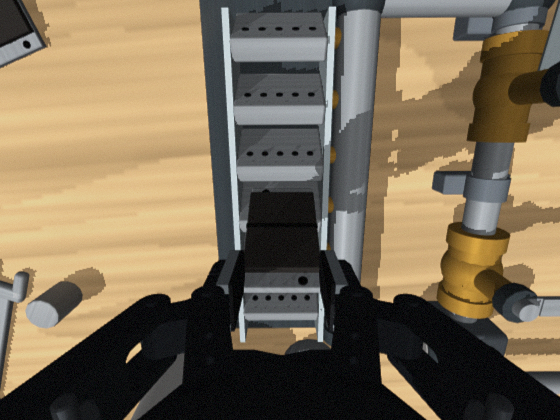

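>>> apply_moves --series '[{"slide": [-0.004, 0, -0.006], "turn": 0}, {"slide": [-0.004, 0.001, -0.006], "turn": 0}, {"slide": [-0.004, 0, -0.006], "turn": 0}, {"slide": [-0.004, 0, -0.006], "turn": 0}, {"slide": [0, 0, 0], "turn": 0}]'

```text
time: 11.45
tool_pos: [588.4, 22.8, 73.6]
orientation: [[-0.997, 0.082, -0.002], [0.082, 0.997, 0.0], [0.002, -0.0, -1.0]]
contact_force: [-0.2, -0.6, -1.5]
gripper_width: 39.6
```

```bash
python3 tilt.py wrist10
```

```text
11.5 [589.   22.7  74.5] 39.816594811831315 [ 0.1  0.1 -1.3]
-7 949 3.0 | -1 688 -0.1 | 5 959 -7.7 | 11 826 -18.3 | 17 628 -27.9 | 23 367 -27.0 | 29 519 -23.8 | 35 648 -29.3 | 41 599 -38.1 | 47 531 -46.8 | 53 275 -53.5 | 59 530 -27.3 | 65 599 -23.8 | 71 645 -28.8 | 77 518 -37.4 | 83 495 -45.8 |
```

View pics/wrist10.png

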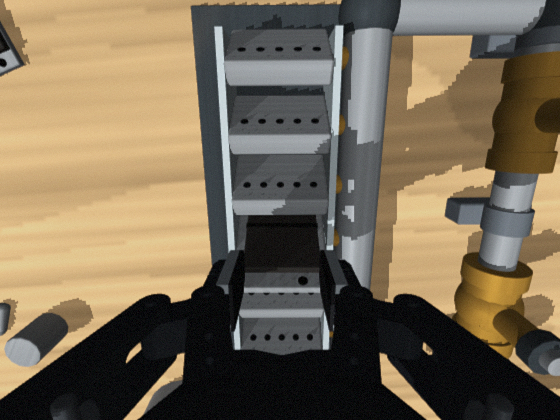

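>>> apply_moves --series '[{"slide": [-0.002, 0, -0.004], "turn": 0}, {"slide": [0, 0, 0], "turn": 0}]'

```text
time: 11.67
tool_pos: [587.4, 22.7, 70.8]
orientation: [[-0.997, 0.082, -0.0], [0.082, 0.997, -0.0], [0.0, -0.0, -1.0]]
contact_force: [-0.1, 0.2, -1.2]
gripper_width: 39.6
```

>>> apply_moves --series '[{"slide": [0, 0, 0], "turn": 0}, {"slide": [0, 0, 0], "turn": 0}, {"slide": [0, 0, 0], "turn": 0}, {"slide": [0, 0, 0], "turn": 0}]' --gripper 0.05

```text
time: 12.0
tool_pos: [587.9, 22.7, 71.6]
orientation: [[-0.997, 0.082, 0.0], [0.082, 0.997, -0.0], [-0.0, 0.0, -1.0]]
contact_force: [-0.3, 0.1, -1.7]
gripper_width: 50.2
```

```bash
python3 tilt.py wrist11
```

```text
12.05 [587.9  22.7  71.5] 49.812244525400274 [ 0.7 -0.   0.2]
-7 696 -4.4 | -1 828 -11.6 | 5 749 -20.0 | 11 665 -28.2 | 17 277 -32.7 | 23 395 -23.3 | 29 580 -21.1 | 35 650 -27.9 | 41 589 -36.5 | 47 549 -45.1 | 53 270 -50.3 | 59 565 -23.7 | 65 613 -20.9 | 71 645 -27.1 | 77 517 -35.7 | 83 500 -44.1 |
```

View pics/wrist11.png

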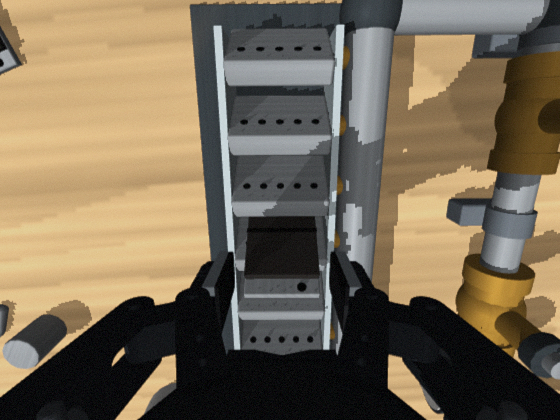

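>>> apply_moves --series '[{"slide": [0.004, 0, 0.02], "turn": 0}, {"slide": [0.004, 0, 0.035], "turn": 0}, {"slide": [0, 0, 0.035], "turn": 0}, {"slide": [0, -0.025, 0.01], "turn": -0.03}, {"slide": [0, -0.04, 0], "turn": -0.03}, {"slide": [0, -0.04, 0], "turn": -0.03}, {"slide": [0, -0.04, 0], "turn": -0.03}, {"slide": [0, -0.04, 0], "turn": -0.02}]' --gripper 0.052

```text
time: 12.72
tool_pos: [595.5, -164.0, 171.7]
orientation: [[-0.975, 0.221, 0.001], [0.221, 0.975, -0.0], [-0.001, -0.0, -1.0]]
contact_force: [0.1, -0.2, 0.2]
gripper_width: 52.3
```

>>> apply_moves --series '[{"slide": [0, -0.04, -0.02], "turn": 0}, {"slide": [0, -0.04, -0.02], "turn": 0}, {"slide": [0, -0.025, -0.02], "turn": 0}, {"slide": [0, 0, -0.02], "turn": 0}, {"slide": [0, 0, 0], "turn": 0}, {"slide": [0, 0, 0], "turn": 0}]'

```text
time: 13.22
tool_pos: [595.3, -261.6, 93.5]
orientation: [[-0.975, 0.22, -0.002], [0.22, 0.975, 0.001], [0.002, 0.001, -1.0]]
contact_force: [-0.3, 0.0, 0.1]
gripper_width: 52.2
```

```bash
python3 tilt.py wrist12; python3 -c "
from h import *
snap('top','top12')
s=snap('scene','scene12')"
```

```text
13.2667 [ 595.9 -261.4   94.9] 52.2642915982418 [0.2 0.2 0.4]
-7 155 -85.2 | -1 161 -85.2 | 5 155 -85.2 | 11 155 -85.3 | 17 166 -85.0 | 23 177 -85.2 | 29 171 -85.4 | 35 182 -85.2 | 41 192 -85.1 | 47 146 -85.9 | 53 75 -89.7 |
```

View pics/wrist12.png

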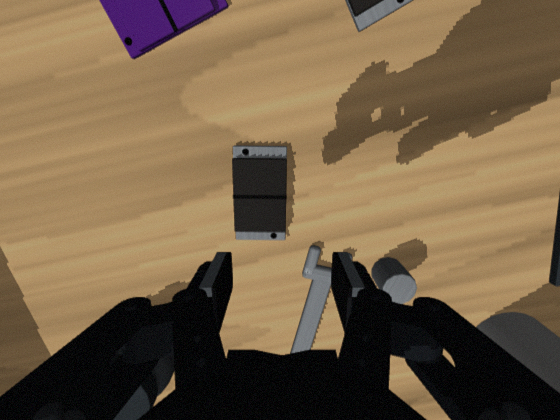

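View pics/scene12.png

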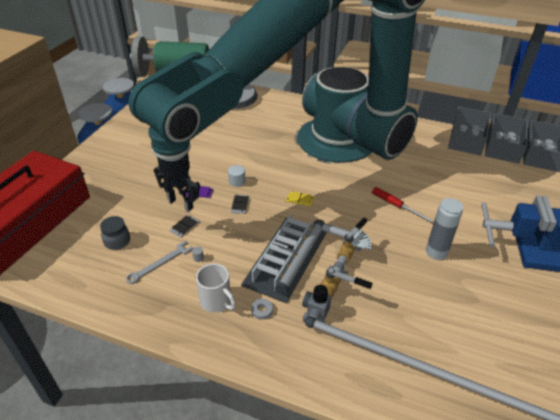

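Run:
```python
from h import *
s=load('wrist')
c=ray(s,[[233,146],[287,147],[235,240],[286,240]],5.); print(c.round(1)); print(c.mean(0)); d=(c[2]+c[3]-c[0]-c[1])/2; print(np.linalg.norm(d),np.degrees(np.arctan2(d[1],d[0])))
print(ray(s,[[304,275],[312,243],[352,253],[303,340]],5.).round(0))
```

```text
[[ 533.  -285.8    5. ]
 [ 542.9 -245.5    5. ]
 [ 608.3 -304.8    5. ]
 [ 617.8 -262.9    5. ]]
[ 575.47467931 -274.74588265    5.        ]
77.26033465520752 -13.657077209379008
[[ 653. -255.    5.]
 [ 625. -242.    5.]
 [ 642. -210.    5.]
 [ 720. -269.    5.]]
```

>>> apply_moves --series '[{"slide": [0.005, -0.01, -0.02], "turn": -0.016}, {"slide": [0.004, -0.01, -0.02], "turn": 0}, {"slide": [0, 0, -0.02], "turn": 0}, {"slide": [0, 0, 0], "turn": 0}, {"slide": [0, 0, 0], "turn": 0}]' --gripper 0.048 --grip_force 20

```text
time: 13.78
tool_pos: [604.8, -281.2, 34.7]
orientation: [[-0.972, 0.235, -0.0], [0.235, 0.972, 0.0], [0.0, 0.0, -1.0]]
contact_force: [0.4, -0.1, -0.2]
gripper_width: 47.9
```

```bash
python3 tilt.py wrist13
```

```text
13.8333 [ 605.3 -281.5   35.8] 48.22698565223128 [-0.  -0.6  0.4]
-7 254 -31.2 | -1 270 -30.8 | 5 448 -26.1 | 11 465 -26.2 | 17 476 -26.2 | 23 487 -26.2 | 29 496 -26.0 | 35 528 -26.1 | 41 525 -26.1 | 47 557 -26.1 | 53 547 -26.0 | 59 639 -26.3 | 65 577 -31.0 | 71 158 -31.2 |
```

View pics/wrist13.png

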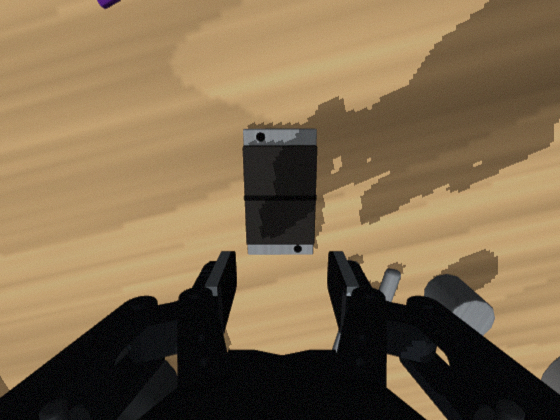

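>>> apply_moves --series '[{"slide": [0, 0, -0.016], "turn": 0}, {"slide": [0, 0, -0.015], "turn": 0}, {"slide": [0, 0, 0], "turn": 0}, {"slide": [0, 0, 0], "turn": 0}]'

```text
time: 14.17
tool_pos: [604.5, -281.5, 3.1]
orientation: [[-0.972, 0.235, -0.001], [0.235, 0.972, 0.0], [0.001, 0.0, -1.0]]
contact_force: [0.3, 0.4, 0.2]
gripper_width: 48.3
```

>>> apply_moves --series '[{"slide": [0, 0, 0], "turn": 0}, {"slide": [0, 0, 0], "turn": 0}, {"slide": [0, 0, 0], "turn": 0}, {"slide": [0, 0, 0.02], "turn": 0}, {"slide": [0, 0, 0.02], "turn": 0}, {"slide": [0, 0, 0.018], "turn": 0}, {"slide": [0, 0, 0], "turn": 0}, {"slide": [0, 0, 0], "turn": 0}]' --gripper 0.035

```text
time: 14.83
tool_pos: [605.1, -282.1, 62.0]
orientation: [[-0.972, 0.236, 0.002], [0.236, 0.972, -0.001], [-0.002, -0.0, -1.0]]
contact_force: [0.2, 0.3, -1.4]
gripper_width: 40.8
```

>>> apply_moves --series '[{"slide": [0, 0, 0], "turn": 0}, {"slide": [0, 0, 0], "turn": 0}]' --gripper 0.0414

```text
time: 15.0
tool_pos: [604.2, -281.5, 59.6]
orientation: [[-0.972, 0.236, -0.002], [0.236, 0.972, 0.001], [0.002, 0.0, -1.0]]
contact_force: [-0.3, 0.8, -0.7]
gripper_width: 41.4
```

```bash
python3 tilt.py
```

```text
15.05 [ 604.2 -281.6   59.6] 41.19091511928678 [-0.4 -0.  -1.6]
-7 401 1.1 | -1 343 1.4 | 5 634 5.7 | 11 663 5.4 | 17 679 5.3 | 23 704 5.0 | 29 717 4.9 | 35 749 4.5 | 41 769 4.3 | 47 791 4.0 | 53 804 3.8 | 59 869 3.2 | 65 815 -1.7 | 71 189 -2.1 |
```

>>> apply_moves --series '[{"slide": [0, 0, 0], "turn": 0}, {"slide": [0, 0, 0], "turn": 0}]' --gripper 0.0416

```text
time: 15.22
tool_pos: [604.5, -281.7, 60.3]
orientation: [[-0.972, 0.236, -0.001], [0.236, 0.972, 0.0], [0.001, 0.0, -1.0]]
contact_force: [0.2, -0.2, -0.5]
gripper_width: 41.5
```

```bash
python3 tilt.py
```

```text
15.2667 [ 604.5 -281.8   60.5] 41.79747855369768 [ 0.6 -0.7 -1.3]
-7 399 1.0 | -1 350 1.3 | 5 636 5.6 | 11 658 5.4 | 17 681 5.1 | 23 700 4.9 | 29 718 4.8 | 35 756 4.4 | 41 767 4.2 | 47 781 3.8 | 53 813 3.7 | 59 888 3.1 | 65 814 -1.8 | 71 190 -2.3 |
```

>>> apply_moves --series '[{"slide": [0, 0, 0], "turn": 0}, {"slide": [0, 0, 0], "turn": 0}]' --gripper 0.0417

```text
time: 15.43
tool_pos: [604.7, -281.8, 60.9]
orientation: [[-0.972, 0.236, -0.0], [0.236, 0.972, 0.0], [0.0, 0.0, -1.0]]
contact_force: [0.0, -0.3, -0.2]
gripper_width: 41.6
```

```bash
python3 tilt.py
```

```text
15.4833 [ 604.7 -281.8   61. ] 41.41329942679219 [-0.1 -0.1 -0.8]
-7 520 2.7 | -1 402 2.1 | 5 695 5.0 | 11 705 3.6 | 17 701 2.1 | 23 709 0.6 | 29 708 -0.8 | 35 721 -2.3 | 41 721 -3.8 | 47 743 -5.3 | 53 732 -6.7 | 59 764 -12.7 | 65 520 -14.7 |
```

>>> apply_moves --series '[{"slide": [0, 0, 0], "turn": 0}]' --gripper 0.0417

```text
time: 15.57
tool_pos: [604.7, -281.8, 61.0]
orientation: [[-0.972, 0.236, -0.0], [0.236, 0.972, 0.0], [0.0, 0.0, -1.0]]
contact_force: [-0.3, 0.2, -0.5]
gripper_width: 41.8
```

```bash
python3 tilt.py
```

```text
15.6167 [ 604.7 -281.8   61. ] 41.57404650505574 [ 1.  -0.1 -1.2]
-7 516 2.8 | -1 399 2.3 | 5 689 5.1 | 11 708 3.6 | 17 709 2.2 | 23 704 0.7 | 29 725 -0.6 | 35 710 -2.2 | 41 729 -3.7 | 47 741 -5.2 | 53 734 -6.6 | 59 759 -12.4 | 65 519 -14.5 |
```

>>> apply_moves --series '[{"slide": [0, 0, 0], "turn": 0}, {"slide": [0, 0, 0], "turn": 0}]' --gripper 0.04175

```text
time: 15.78
tool_pos: [604.7, -281.8, 61.0]
orientation: [[-0.972, 0.236, -0.0], [0.236, 0.972, 0.0], [0.0, 0.0, -1.0]]
contact_force: [-0.1, -1.3, -0.6]
gripper_width: 41.8
```

```bash
python3 tilt.py
```

```text
15.8333 [ 604.7 -281.8   61. ] 41.64461492437286 [ 0.7 -0.5 -1.6]
-7 514 2.8 | -1 402 2.2 | 5 705 5.2 | 11 704 3.7 | 17 702 2.2 | 23 711 0.7 | 29 716 -0.5 | 35 723 -2.2 | 41 711 -3.7 | 47 745 -5.1 | 53 733 -6.5 | 59 761 -12.4 | 65 522 -14.5 |
```

>>> apply_moves --series '[{"slide": [0, 0, 0], "turn": 0}, {"slide": [0, 0, 0], "turn": 0}]' --gripper 0.04181

```text
time: 16.0
tool_pos: [604.7, -281.8, 61.1]
orientation: [[-0.972, 0.236, -0.0], [0.236, 0.972, -0.0], [0.0, -0.0, -1.0]]
contact_force: [-0.9, 0.1, -1.0]
gripper_width: 42.1
```

```bash
python3 tilt.py
```

```text
16.05 [ 604.7 -281.9   61.1] 41.744656408744326 [1.  0.4 1. ]
-7 664 4.3 | -1 588 0.6 | 5 852 -0.9 | 11 830 -7.8 | 17 748 -15.0 | 23 683 -22.0 | 29 615 -29.3 | 35 581 -36.2 | 41 489 -43.6 |
```

>>> apply_moves --series '[{"slide": [0, 0, 0], "turn": 0}, {"slide": [0, 0, 0], "turn": 0}]' --gripper 0.035 --grip_force 25

```text
time: 16.22
tool_pos: [605.0, -281.9, 61.5]
orientation: [[-0.972, 0.236, 0.001], [0.236, 0.972, -0.0], [-0.001, -0.0, -1.0]]
contact_force: [1.7, -0.6, 2.0]
gripper_width: 38.3
```

```bash
python3 tilt.py
```

```text
16.2667 [ 605.  -281.9   61.4] 38.54261729561976 [ 0.7 -0.4  3. ]
-7 795 2.8 | -1 563 -0.9 | 5 912 -4.8 | 11 822 -13.5 | 17 737 -22.2 | 23 639 -31.0 | 29 586 -39.6 | 35 428 -47.7 |
```

>>> apply_moves --series '[{"slide": [0, 0, 0.035], "turn": 0}, {"slide": [0, 0, 0.035], "turn": 0}, {"slide": [-0.003, 0.02, 0.025], "turn": 0.04}, {"slide": [-0.003, 0.04, 0.01], "turn": 0.04}, {"slide": [-0.003, 0.04, 0], "turn": 0.04}, {"slide": [-0.003, 0.04, 0], "turn": 0.04}, {"slide": [-0.003, 0.04, 0], "turn": 0}, {"slide": [-0.003, 0.04, 0], "turn": 0}]'

```text
time: 16.93
tool_pos: [586.0, -60.1, 166.0]
orientation: [[-0.997, 0.078, -0.0], [0.078, 0.997, -0.0], [0.0, -0.0, -1.0]]
contact_force: [0.9, 0.2, -1.1]
gripper_width: 38.2
```

>>> apply_moves --series '[{"slide": [-0.003, 0.04, -0.01], "turn": 0}, {"slide": [-0.002, 0.03, -0.01], "turn": 0}, {"slide": [0, 0.015, 0], "turn": 0}, {"slide": [0, 0, 0], "turn": 0}, {"slide": [0, 0, 0], "turn": 0}, {"slide": [0, 0, 0], "turn": 0}]'

```text
time: 17.43
tool_pos: [581.7, 22.6, 146.1]
orientation: [[-0.997, 0.078, -0.0], [0.078, 0.997, -0.0], [-0.0, -0.0, -1.0]]
contact_force: [-0.3, -0.5, -0.4]
gripper_width: 38.0
```

```bash
cat > tip.py <<'E'
from h import *
import sys
s=snap('wrist',sys.argv[1]); P=cloud(s); o=ctrl.get_obs(); T=o['tool_pos']; R=o['orientation']
ex=np.array([ 0.99691733,-0.0784591]); ey=np.array([0.0784591,0.99691733])
print('t',o['time'],'T',T.round(1),'rack X,Y',(T[:2]@ex).round(1),(T[:2]@ey).round(1),'yaw off',np.degrees(np.arctan2(R[0,1],R[1,1])-np.arctan2(.07846,.99692)).round(2),'F',o['contact_force'].round(1),'w',o['gripper_width'])
for v in range(120,300,3):
    q=np.median(P[v,265:299],0); d=q[:2]-T[:2]
    if abs(d@ex)<60 and -75<q[2]-T[2]<20: print(v,'dX',(d@ex).round(1),'dY',(d@ey).round(1),'dz',(q[2]-T[2]).round(1))
E
python3 tip.py wrist14
```

```text
t 17.4833 T [581.8  22.3 146.2] rack X,Y 578.3 67.9 yaw off -0.0 F [-0.2  0.4 -0.5] w 37.83112226074546
204 dX -17.9 dY 0.1 dz -56.6
207 dX -16.7 dY 0.1 dz -53.0
210 dX -15.6 dY 0.1 dz -49.3
213 dX -14.5 dY 0.1 dz -46.1
216 dX -13.5 dY 0.8 dz -42.7
219 dX -12.4 dY 0.8 dz -39.7
222 dX -11.4 dY 0.1 dz -36.6
225 dX -10.4 dY 0.1 dz -33.6
228 dX -9.7 dY 0.1 dz -30.0
231 dX -8.7 dY 0.1 dz -27.5
234 dX -7.7 dY 0.7 dz -24.8
237 dX -6.7 dY 0.1 dz -22.2
240 dX -5.9 dY 0.1 dz -19.7
243 dX -5.1 dY 0.1 dz -17.1
246 dX -4.3 dY 0.1 dz -14.5
249 dX -3.5 dY 0.1 dz -12.0
252 dX -2.8 dY 0.1 dz -9.6
255 dX -1.8 dY 0.1 dz -7.6
258 dX -1.2 dY 0.1 dz -5.2
261 dX -0.6 dY 0.4 dz -3.0
264 dX 1.3 dY 0.1 dz -2.8
267 dX 3.4 dY 0.1 dz -3.4
270 dX 4.8 dY 0.1 dz -2.9
273 dX 5.6 dY 0.1 dz -0.6
276 dX 6.1 dY 0.1 dz 1.5
279 dX 6.7 dY 0.1 dz 3.4
282 dX 8.1 dY 0.1 dz 4.3
285 dX 10.2 dY 0.1 dz 3.8
```

View pics/wrist14.png

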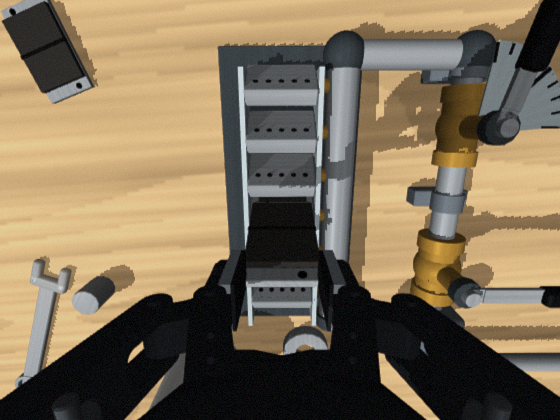

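Run:
```python
from h import *
s=load('wrist'); P=cloud(s); T=np.array([581.8,22.3,146.2]); ex=np.array([ 0.99691733,-0.0784591])
for v in range(192,208):
    q=np.median(P[v,265:299],0); d=q[:2]-T[:2]; print(v,(d@ex).round(1),(q[2]-T[2]).round(1))
```

```text
192 -17.0 -97.8
193 -15.8 -98.7
194 -14.9 -99.5
195 -13.9 -100.1
196 -12.6 -101.4
197 -9.8 -109.6
198 -9.0 -108.8
199 -8.4 -107.8
200 -7.8 -107.0
201 -7.0 -106.3
202 -16.3 -67.7
203 -18.2 -57.7
204 -17.9 -56.6
205 -17.4 -55.4
206 -17.1 -54.3
207 -16.7 -53.1
```

>>> apply_moves --series '[{"slide": [-0.009, 0.001, -0.014], "turn": 0}, {"slide": [-0.009, 0.001, -0.014], "turn": 0}, {"slide": [0, 0, 0], "turn": 0}, {"slide": [-0.004, 0, -0.006], "turn": 0}, {"slide": [-0.004, 0, -0.006], "turn": 0}, {"slide": [0, 0, 0], "turn": 0}, {"slide": [0, 0, 0], "turn": 0}]'

```text
time: 18.07
tool_pos: [555.8, 24.9, 106.2]
orientation: [[-0.997, 0.078, 0.0], [0.078, 0.997, -0.0], [-0.0, 0.0, -1.0]]
contact_force: [-0.5, -0.0, -0.5]
gripper_width: 37.9
```

```bash
python3 tip.py wrist15 | awk 'NR==1||NR%3==0'
```

```text
t 18.1167 T [556.   25.  106.5] rack X,Y 552.3 68.6 yaw off -0.03 F [ 1.1  0.7 -0.9] w 37.98211348151862
162 dX -45.5 dY -0.2 dz -71.3
171 dX -40.2 dY -0.2 dz -63.5
180 dX -35.1 dY -0.2 dz -56.4
189 dX -28.6 dY -0.3 dz -57.5
201 dX -20.4 dY -0.3 dz -56.5
210 dX -16.5 dY -0.3 dz -46.8
219 dX -13.3 dY -0.3 dz -37.4
228 dX -10.3 dY -0.3 dz -29.0
237 dX -7.4 dY 0.3 dz -21.2
246 dX -4.9 dY -0.3 dz -14.0
255 dX -2.5 dY -0.3 dz -7.1
264 dX 0.9 dY 0.3 dz -2.7
273 dX 5.3 dY -0.3 dz -0.6
282 dX 7.8 dY 0.2 dz 4.1
291 dX 39.4 dY -0.3 dz -37.9
```

View pics/wrist15.png

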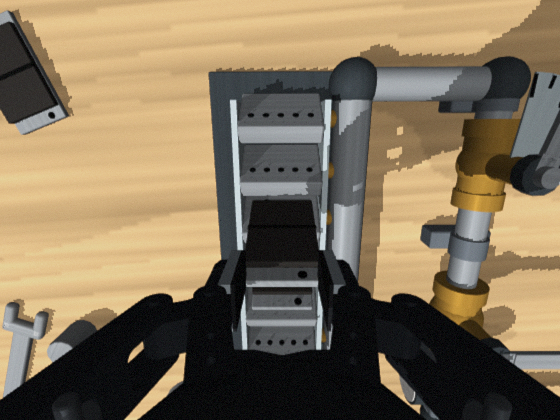

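>>> apply_moves --series '[{"slide": [0.004, 0, -0.002], "turn": 0}, {"slide": [0.004, -0.001, -0.002], "turn": 0}, {"slide": [0.004, 0, -0.002], "turn": 0}, {"slide": [0.004, 0, -0.002], "turn": 0}, {"slide": [0.004, -0.001, -0.002], "turn": 0}, {"slide": [0.002, 0, -0.001], "turn": 0}, {"slide": [0, 0, 0], "turn": 0}]'

```text
time: 18.7
tool_pos: [578.0, 23.1, 94.5]
orientation: [[-0.997, 0.078, -0.001], [0.078, 0.997, 0.0], [0.001, -0.0, -1.0]]
contact_force: [-0.8, 0.6, -0.7]
gripper_width: 37.7
```

```bash
python3 tip.py wrist16 | awk 'NR==1||NR%3==0'
```

```text
t 18.75 T [577.8  23.1  94.8] rack X,Y 574.2 68.4 yaw off -0.04 F [-1.   0.2 -1.7] w 37.86880114315109
147 dX -57.7 dY -0.2 dz -45.8
156 dX -52.2 dY -0.2 dz -44.7
165 dX -45.9 dY -0.2 dz -48.9
174 dX -36.8 dY -0.2 dz -68.4
183 dX -34.3 dY -0.2 dz -47.7
192 dX -29.9 dY -0.2 dz -41.2
201 dX -25.6 dY -0.2 dz -34.8
210 dX -21.4 dY -0.2 dz -29.0
219 dX -17.6 dY -0.2 dz -23.1
228 dX -13.8 dY -0.2 dz -18.1
237 dX -10.3 dY -0.2 dz -13.1
246 dX -6.9 dY -0.2 dz -8.2
255 dX -3.7 dY -0.2 dz -3.3
264 dX 0.3 dY -0.2 dz -0.7
273 dX 5.0 dY 0.4 dz 0.5
282 dX 8.1 dY -0.2 dz 4.5
291 dX 48.3 dY -0.2 dz -51.6
```

View pics/wrist16.png

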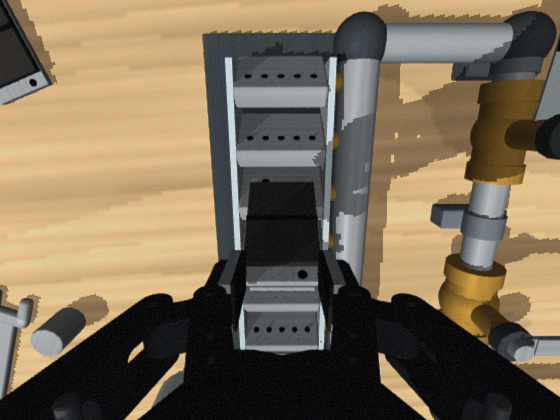

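>>> apply_moves --series '[{"slide": [-0.004, 0, -0.006], "turn": 0}, {"slide": [-0.005, 0.001, -0.006], "turn": 0}, {"slide": [-0.004, 0, -0.006], "turn": 0}, {"slide": [-0.004, 0, -0.005], "turn": 0}, {"slide": [0, 0, 0], "turn": 0}]'

```text
time: 19.17
tool_pos: [559.4, 24.3, 70.7]
orientation: [[-0.997, 0.078, -0.001], [0.078, 0.997, 0.0], [0.001, -0.0, -1.0]]
contact_force: [-1.1, -0.5, -1.0]
gripper_width: 38.1
```

>>> apply_moves --series '[{"slide": [0, 0, 0], "turn": 0}, {"slide": [0, 0, 0], "turn": 0}, {"slide": [0, 0, 0], "turn": 0}, {"slide": [0, 0, 0], "turn": 0}]' --gripper 0.05

```text
time: 19.5
tool_pos: [561.0, 24.1, 72.4]
orientation: [[-0.997, 0.078, 0.0], [0.078, 0.997, -0.0], [-0.0, -0.0, -1.0]]
contact_force: [0.5, 0.0, -0.4]
gripper_width: 49.9
```

```bash
python3 tip.py wrist17 | awk 'NR==1||NR%3==0'
```

```text
t 19.55 T [560.9  24.2  72.3] rack X,Y 557.3 68.1 yaw off -0.04 F [-0.3 -0.1  0.8] w 50.324317204096744
147 dX -57.6 dY -0.2 dz -47.4
156 dX -52.7 dY -0.2 dz -40.5
165 dX -48.1 dY -0.2 dz -33.7
174 dX -43.7 dY -0.2 dz -27.9
183 dX -39.6 dY -0.2 dz -21.8
192 dX -34.0 dY -0.2 dz -23.3
201 dX -25.2 dY -0.2 dz -36.0
210 dX -21.1 dY -0.2 dz -30.4
219 dX -17.2 dY -0.2 dz -24.6
228 dX -13.5 dY -0.2 dz -19.3
237 dX -9.9 dY -0.2 dz -14.0
246 dX -6.4 dY -0.2 dz -9.2
255 dX -3.0 dY -0.2 dz -4.8
264 dX 2.6 dY -0.2 dz -5.4
273 dX 5.8 dY -0.2 dz -0.8
282 dX 22.4 dY -0.2 dz -20.0
291 dX 26.0 dY -0.2 dz -15.6
```

View pics/wrist17.png

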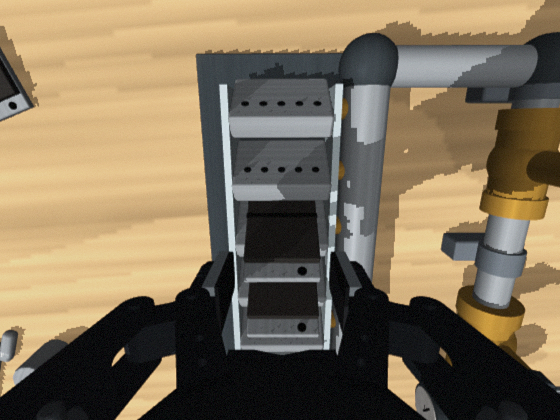

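>>> apply_moves --series '[{"slide": [0.003, 0, 0.02], "turn": 0}, {"slide": [0.003, 0, 0.035], "turn": 0}, {"slide": [0, 0, 0.035], "turn": 0}, {"slide": [-0.012, -0.02, 0.01], "turn": 0.06}, {"slide": [-0.02, -0.035, 0], "turn": 0.06}, {"slide": [-0.02, -0.035, 0], "turn": 0.06}, {"slide": [-0.02, -0.035, 0], "turn": 0.06}, {"slide": [-0.02, -0.035, 0], "turn": 0.06}]' --gripper 0.052 --grip_force 20

```text
time: 20.22
tool_pos: [473.6, -137.0, 172.3]
orientation: [[-0.975, -0.224, 0.001], [-0.224, 0.975, -0.0], [-0.001, -0.0, -1.0]]
contact_force: [1.1, -0.0, 0.4]
gripper_width: 52.2
```

>>> apply_moves --series '[{"slide": [-0.013, -0.026, -0.02], "turn": 0.05}, {"slide": [0, 0, -0.035], "turn": 0}, {"slide": [0, 0, -0.03], "turn": 0}, {"slide": [0, 0, -0.02], "turn": 0}, {"slide": [0, 0, 0], "turn": 0}, {"slide": [0, 0, 0], "turn": 0}]'

```text
time: 20.72
tool_pos: [461.5, -161.8, 67.0]
orientation: [[-0.963, -0.269, -0.001], [-0.269, 0.963, 0.001], [0.001, 0.001, -1.0]]
contact_force: [0.3, 0.2, 1.1]
gripper_width: 51.8
```

```bash
python3 tilt.py wrist18
```

```text
20.7667 [ 462.2 -161.9   68.3] 52.18208684916113 [-0.6  0.5  0.7]
-7 243 -63.5 | -1 228 -62.4 | 5 329 -58.6 | 11 344 -58.6 | 17 355 -58.6 | 23 348 -58.5 | 29 365 -58.5 | 35 369 -58.6 | 41 392 -58.6 | 47 402 -58.5 | 53 402 -58.5 | 59 440 -59.3 | 65 402 -63.5 | 71 42 -63.7 |
```

View pics/wrist18.png

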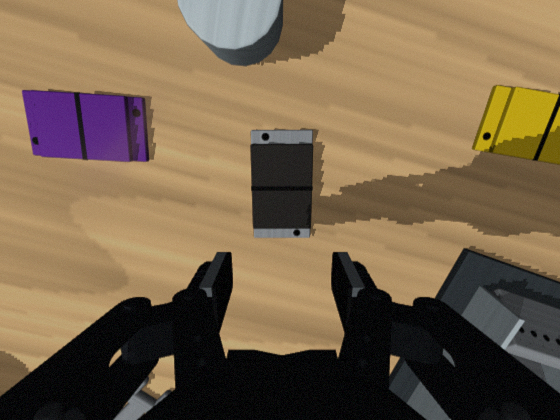

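>>> apply_moves --series '[{"slide": [0, 0, -0.02], "turn": 0}, {"slide": [0, 0, -0.02], "turn": 0}, {"slide": [0, 0, -0.015], "turn": 0}, {"slide": [0, 0, -0.009], "turn": 0}, {"slide": [0, 0, 0], "turn": 0}, {"slide": [0, 0, 0], "turn": 0}]' --gripper 0.05

```text
time: 21.27
tool_pos: [462.4, -162.0, 4.3]
orientation: [[-0.963, -0.269, 0.001], [-0.269, 0.963, -0.0], [-0.001, -0.001, -1.0]]
contact_force: [-0.6, 0.1, 0.9]
gripper_width: 50.0
```

>>> apply_moves --series '[{"slide": [0, 0, 0], "turn": 0}, {"slide": [0, 0, 0], "turn": 0}, {"slide": [0, 0, 0], "turn": 0}, {"slide": [0, 0, 0.02], "turn": 0}, {"slide": [0, 0, 0.02], "turn": 0}, {"slide": [0, 0, 0.018], "turn": 0}, {"slide": [0, 0, 0], "turn": 0}, {"slide": [0, 0, 0], "turn": 0}]' --gripper 0.035

```text
time: 21.93
tool_pos: [462.4, -162.1, 62.4]
orientation: [[-0.963, -0.269, 0.003], [-0.269, 0.963, -0.001], [-0.002, -0.002, -1.0]]
contact_force: [0.1, 0.0, -1.9]
gripper_width: 40.4
```

>>> apply_moves --series '[{"slide": [0, 0, 0], "turn": 0}, {"slide": [0, 0, 0], "turn": 0}]' --gripper 0.0416

```text
time: 22.1
tool_pos: [461.3, -161.7, 60.1]
orientation: [[-0.963, -0.269, -0.001], [-0.269, 0.963, 0.0], [0.001, 0.001, -1.0]]
contact_force: [-0.4, 0.6, -2.2]
gripper_width: 41.8
```

```bash
python3 tilt.py
```

```text
22.15 [ 461.3 -161.6   60.1] 41.82588321037659 [ 0.9  0.6 -1.3]
-7 654 3.2 | -1 451 1.9 | 5 734 3.2 | 11 716 0.5 | 17 724 -2.2 | 23 695 -4.9 | 29 709 -7.5 | 35 680 -10.4 | 41 667 -13.1 | 47 648 -15.9 | 53 675 -18.7 | 59 525 -26.4 |
```

>>> apply_moves --series '[{"slide": [0, 0, 0], "turn": 0}]' --gripper 0.0417

```text
time: 22.23
tool_pos: [461.3, -161.7, 60.2]
orientation: [[-0.963, -0.269, -0.001], [-0.269, 0.963, 0.0], [0.001, 0.001, -1.0]]
contact_force: [-0.2, -0.2, -1.2]
gripper_width: 41.4
```

```bash
python3 tilt.py
```

```text
22.2833 [ 461.5 -161.7   60.5] 42.19684453080253 [0.2 1.  0.1]
-7 782 3.1 | -1 553 -0.3 | 5 906 -3.4 | 11 802 -11.0 | 17 737 -18.6 | 23 672 -26.7 | 29 599 -34.5 | 35 641 -42.9 | 41 86 -55.0 |
```

>>> apply_moves --series '[{"slide": [0, 0, 0], "turn": 0}, {"slide": [0, 0, 0], "turn": 0}]' --gripper 0.035 --grip_force 40

```text
time: 22.45
tool_pos: [461.8, -161.8, 61.0]
orientation: [[-0.963, -0.269, 0.0], [-0.269, 0.963, 0.0], [-0.0, 0.0, -1.0]]
contact_force: [0.4, 0.7, 0.7]
gripper_width: 35.9
```

```bash
python3 tilt.py
```

```text
22.5 [ 461.8 -161.8   61.1] 35.34057030694872 [-0.1  0.6  0.5]
-7 856 1.7 | -1 544 -1.2 | 5 893 -5.8 | 11 791 -14.1 | 17 717 -22.3 | 23 644 -30.7 | 29 575 -38.9 | 35 482 -47.0 |
```

>>> apply_moves --series '[{"slide": [0, 0, 0.03], "turn": 0}, {"slide": [0, 0, 0.03], "turn": 0}, {"slide": [0, 0, 0.03], "turn": 0}, {"slide": [0.014, 0.027, 0.005], "turn": -0.06}, {"slide": [0.014, 0.027, 0], "turn": -0.06}, {"slide": [0.014, 0.027, 0], "turn": -0.06}, {"slide": [0.014, 0.027, 0], "turn": -0.06}, {"slide": [0.014, 0.027, 0], "turn": -0.06}]'

```text
time: 23.17
tool_pos: [532.1, -25.5, 156.1]
orientation: [[-1.0, 0.031, 0.0], [0.031, 1.0, -0.0], [-0.0, -0.0, -1.0]]
contact_force: [0.7, -0.3, 0.3]
gripper_width: 34.8
```

>>> apply_moves --series '[{"slide": [0.014, 0.027, 0], "turn": -0.05}, {"slide": [0.01, 0.025, -0.01], "turn": 0}, {"slide": [0, 0, 0], "turn": 0}, {"slide": [0, 0, 0], "turn": 0}, {"slide": [0, 0, 0], "turn": 0}]'

```text
time: 23.58
tool_pos: [555.5, 24.9, 145.9]
orientation: [[-0.997, 0.077, -0.001], [0.077, 0.997, -0.0], [0.0, -0.0, -1.0]]
contact_force: [0.5, 0.1, 0.4]
gripper_width: 35.2
```

```bash
python3 tip.py wrist19 | awk 'NR<6||NR%3==0'
```

```text
t 23.6333 T [555.5  24.6 146.2] rack X,Y 551.9 68.1 yaw off -0.03 F [ 0.2 -0.3 -0.6] w 34.9110497561624
234 dX 11.4 dY 0.2 dz -74.6
237 dX 13.1 dY 0.2 dz -72.8
276 dX 48.4 dY 0.2 dz -74.6
279 dX 50.3 dY 0.2 dz -73.2
```

View pics/wrist19.png

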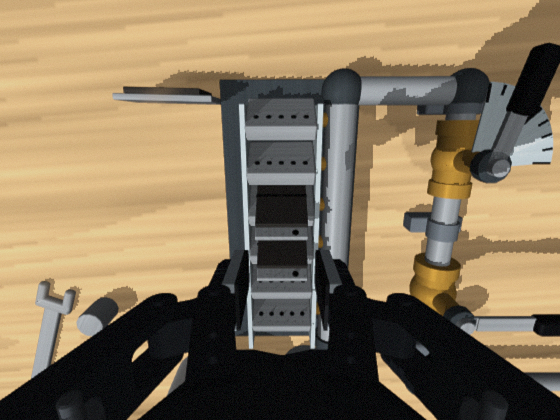

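Run:
```python
from h import *
s=load('wrist'); P=cloud(s)
for u in range(112,226,9):
    print(u,[tuple(P[v,u].round(0).astype(int)) for v in range(86,106,3)])
s=snap('scene'); im=cv2.cvtColor(s['image'],cv2.COLOR_RGB2BGR)
cv2.imwrite('pics/scene19.png',cv2.resize(im[150:310,180:400],None,fx=3.6,fy=3.6,interpolation=cv2.INTER_CUBIC))
```

```text
112 [(np.int64(439), np.int64(-121), np.int64(-1)), (np.int64(442), np.int64(-121), np.int64(0)), (np.int64(444), np.int64(-122), np.int64(1)), (np.int64(452), np.int64(-101), np.int64(41)), (np.int64(449), np.int64(-123), np.int64(0)), (np.int64(452), np.int64(-124), np.int64(0)), (np.int64(454), np.int64(-125), np.int64(-1))]
121 [(np.int64(440), np.int64(-112), np.int64(0)), (np.int64(442), np.int64(-113), np.int64(-1)), (np.int64(445), np.int64(-113), np.int64(0)), (np.int64(453), np.int64(-93), np.int64(43)), (np.int64(455), np.int64(-94), np.int64(41)), (np.int64(453), np.int64(-116), np.int64(0)), (np.int64(455), np.int64(-116), np.int64(0))]
130 [(np.int64(440), np.int64(-105), np.int64(-1)), (np.int64(449), np.int64(-85), np.int64(42)), (np.int64(451), np.int64(-86), np.int64(42)), (np.int64(453), np.int64(-86), np.int64(43)), (np.int64(456), np.int64(-86), np.int64(43)), (np.int64(456), np.int64(-95), np.int64(25)), (np.int64(456), np.int64(-108), np.int64(0))]
139 [(np.int64(441), np.int64(-97), np.int64(-1)), (np.int64(450), np.int64(-78), np.int64(43)), (np.int64(452), n
[... 2433 characters left out ...]
int64(42)), (np.int64(461), np.int64(-41), np.int64(2))]
211 [(np.int64(446), np.int64(-31), np.int64(-1)), (np.int64(449), np.int64(-31), np.int64(0)), (np.int64(451), np.int64(-32), np.int64(-1)), (np.int64(454), np.int64(-31), np.int64(3)), (np.int64(460), np.int64(-23), np.int64(41)), (np.int64(463), np.int64(-24), np.int64(41)), (np.int64(462), np.int64(-32), np.int64(7))]
220 [(np.int64(448), np.int64(-21), np.int64(8)), (np.int64(450), np.int64(-22), np.int64(8)), (np.int64(453), np.int64(-22), np.int64(8)), (np.int64(455), np.int64(-22), np.int64(8)), (np.int64(458), np.int64(-23), np.int64(6)), (np.int64(460), np.int64(-23), np.int64(7)), (np.int64(463), np.int64(-24), np.int64(5))]
```

View pics/scene19.png

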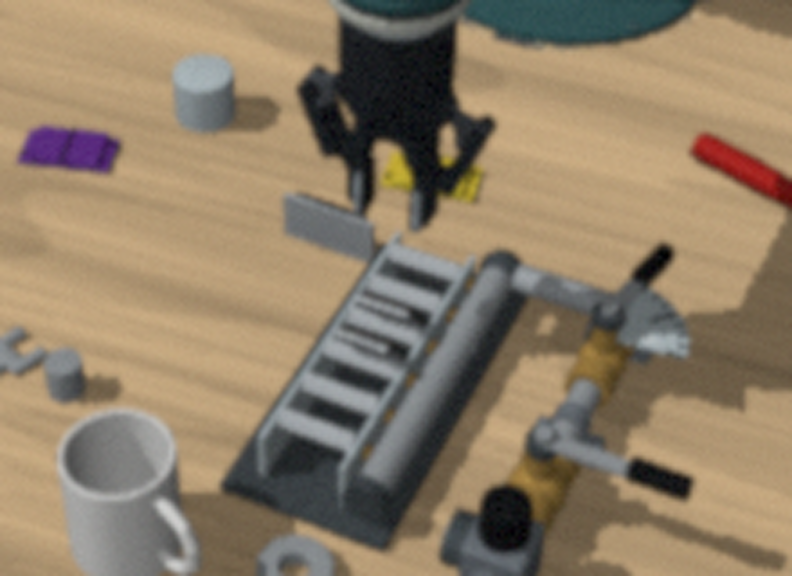

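>>> apply_moves --series '[{"slide": [-0.007, -0.006, 0.01], "turn": -0.12}, {"slide": [-0.008, -0.007, 0.01], "turn": -0.12}, {"slide": [-0.008, -0.007, 0], "turn": -0.12}, {"slide": [-0.008, -0.007, 0], "turn": -0.12}, {"slide": [-0.008, -0.007, 0], "turn": -0.12}, {"slide": [-0.008, -0.007, 0], "turn": -0.12}, {"slide": [-0.008, -0.007, 0], "turn": -0.12}, {"slide": [-0.008, -0.007, 0], "turn": -0.12}]' --gripper 0.045 --grip_force 20

```text
time: 24.35
tool_pos: [492.0, -31.0, 166.5]
orientation: [[-0.502, 0.865, 0.001], [0.865, 0.502, -0.0], [-0.001, 0.001, -1.0]]
contact_force: [1.1, -0.1, 0.3]
gripper_width: 45.1
```

>>> apply_moves --series '[{"slide": [-0.008, -0.007, 0], "turn": -0.12}, {"slide": [-0.008, -0.007, 0], "turn": -0.12}, {"slide": [-0.008, -0.007, 0], "turn": -0.12}, {"slide": [-0.008, -0.007, 0], "turn": -0.12}, {"slide": [-0.003, -0.004, 0], "turn": -0.12}, {"slide": [0, 0, 0], "turn": -0.05}, {"slide": [0, 0, 0], "turn": 0}, {"slide": [0, 0, 0], "turn": 0}]'

```text
time: 25.02
tool_pos: [457.5, -62.4, 166.4]
orientation: [[0.116, 0.993, 0.001], [0.993, -0.116, -0.0], [-0.0, 0.001, -1.0]]
contact_force: [0.5, 0.3, -0.1]
gripper_width: 44.4
```

Run:
```python
from h import *
s=snap('wrist','wrist20'); o=ctrl.get_obs(); print(o['time'],o['tool_pos'],o['orientation'].round(3))
P=cloud(s).reshape(-1,3); m=(P[:,2]>38)&(P[:,2]<46)&(P[:,0]>430)&(P[:,0]<490)&(P[:,1]>-115)&(P[:,1]<-10)
r=cv2.minAreaRect(P[m][:,:2].astype(np.float32)); print(r,m.sum(),np.median(P[m],0))
```

```text
25.0667 [457.6055263  -62.21805198 166.29037405] [[ 0.115  0.993  0.001]
 [ 0.993 -0.115 -0.   ]
 [-0.     0.001 -1.   ]]
((453.75689697265625, -61.58526611328125), (77.87569427490234, 9.934289932250977), 84.1456298828125) 755 [454.09680036 -58.82617928  41.62136431]
```

View pics/wrist20.png

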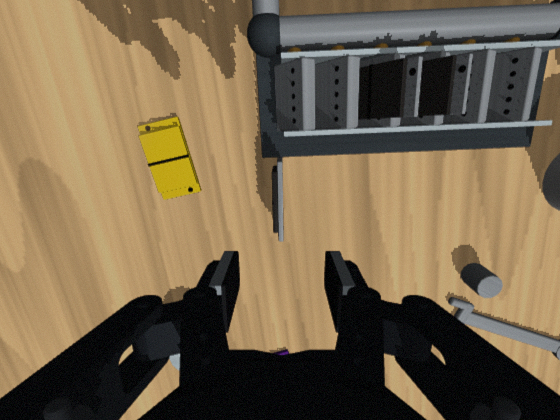

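>>> apply_moves --series '[{"slide": [-0.004, 0.001, -0.035], "turn": 0.012}, {"slide": [0, 0, -0.035], "turn": 0}, {"slide": [0, 0, -0.035], "turn": 0}, {"slide": [0, 0, -0.025], "turn": 0}, {"slide": [0, 0, -0.014], "turn": 0}, {"slide": [0, 0, 0], "turn": 0}, {"slide": [0, 0, 0], "turn": 0}]'

```text
time: 25.65
tool_pos: [453.5, -60.8, 22.1]
orientation: [[0.104, 0.995, -0.001], [0.995, -0.104, 0.0], [0.0, -0.001, -1.0]]
contact_force: [0.3, 0.3, 0.9]
gripper_width: 45.2
```

>>> apply_moves --series '[{"slide": [0, 0, 0], "turn": 0}, {"slide": [0, 0, 0], "turn": 0}, {"slide": [0, 0, 0], "turn": 0}, {"slide": [0, 0, 0], "turn": 0}, {"slide": [0, 0, 0], "turn": 0}, {"slide": [0, 0, 0.02], "turn": 0}, {"slide": [0, 0, 0.02], "turn": 0}, {"slide": [0, 0, 0], "turn": 0}]' --gripper 0.005

```text
time: 26.32
tool_pos: [455.3, -61.1, 66.0]
orientation: [[0.105, 0.994, 0.005], [0.995, -0.105, -0.001], [-0.0, 0.005, -1.0]]
contact_force: [0.3, -0.3, 0.5]
gripper_width: 9.9
```

>>> apply_moves --series '[{"slide": [0.006, -0.01, 0], "turn": 0.1}, {"slide": [0.007, -0.01, 0], "turn": 0.12}, {"slide": [0.007, -0.01, 0], "turn": 0.12}, {"slide": [0.007, -0.01, 0], "turn": 0.12}, {"slide": [0.007, -0.01, 0], "turn": 0.12}, {"slide": [0.007, -0.01, 0], "turn": 0.12}, {"slide": [0.007, -0.01, 0], "turn": 0.12}, {"slide": [0.007, -0.01, 0], "turn": 0.12}]'

```text
time: 26.98
tool_pos: [509.0, -141.3, 61.8]
orientation: [[-0.745, 0.667, 0.0], [0.667, 0.745, -0.0], [-0.0, 0.0, -1.0]]
contact_force: [-0.4, -0.4, -1.1]
gripper_width: 9.4
```

>>> apply_moves --series '[{"slide": [0.007, -0.01, 0], "turn": 0.12}, {"slide": [0.007, -0.01, 0], "turn": 0.12}, {"slide": [0.007, 0, 0], "turn": 0.12}, {"slide": [0.007, 0, 0], "turn": 0.12}, {"slide": [0, 0, -0.02], "turn": 0.12}, {"slide": [0, 0, -0.018], "turn": 0.06}, {"slide": [0, 0, 0], "turn": 0}, {"slide": [0, 0, 0], "turn": 0}]'

```text
time: 27.65
tool_pos: [536.4, -160.7, 23.3]
orientation: [[-0.997, 0.076, -0.001], [0.076, 0.997, 0.0], [0.001, 0.0, -1.0]]
contact_force: [-0.2, -0.1, -1.5]
gripper_width: 9.5
```

>>> apply_moves --series '[{"slide": [0, 0, 0], "turn": 0}, {"slide": [0, 0, 0], "turn": 0}, {"slide": [0, 0, 0], "turn": 0}, {"slide": [0, 0, 0.02], "turn": 0}, {"slide": [0, 0, 0.035], "turn": 0}, {"slide": [0, 0, 0.03], "turn": 0}, {"slide": [0, 0, 0], "turn": 0}]' --gripper 0.04

```text
time: 28.23
tool_pos: [538.9, -161.6, 115.8]
orientation: [[-0.997, 0.076, 0.008], [0.076, 0.997, -0.003], [-0.008, -0.002, -1.0]]
contact_force: [-0.1, 0.2, 1.2]
gripper_width: 40.2
```

```bash
python3 tilt.py wrist21
```

```text
28.2833 [ 538.1 -161.3  112.9] 39.991624772350235 [-0.4  0.5 -0.9]
-7 94 -71.2 | -1 91 -71.3 | 5 96 -71.4 | 11 101 -71.2 | 17 102 -71.3 | 23 98 -71.3 | 29 116 -71.3 | 35 56 -71.3 | 41 37 -76.8 |
```

View pics/wrist21.png

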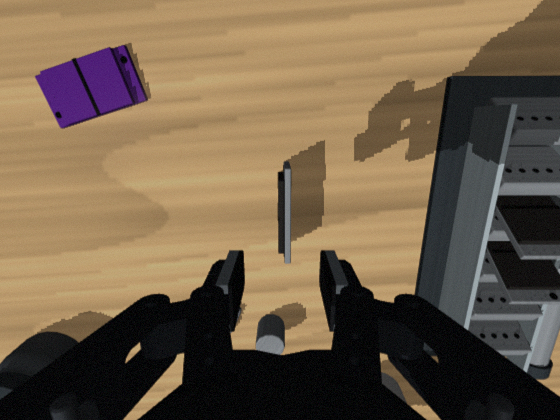

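>>> apply_moves --series '[{"slide": [0, -0.02, 0], "turn": 0}, {"slide": [0, -0.02, 0], "turn": 0}, {"slide": [0, 0, -0.025], "turn": 0}, {"slide": [0, 0, -0.03], "turn": 0}, {"slide": [0, 0, -0.026], "turn": 0}, {"slide": [0, 0, 0], "turn": 0}]' --gripper 0.0

```text
time: 28.78
tool_pos: [533.8, -199.7, 22.1]
orientation: [[-0.997, 0.076, -0.007], [0.076, 0.997, 0.003], [0.007, 0.003, -1.0]]
contact_force: [-0.3, 0.6, -0.6]
gripper_width: 0.1
```

>>> apply_moves --series '[{"slide": [0, 0.007, 0], "turn": 0}, {"slide": [0, 0.007, 0], "turn": 0}, {"slide": [0, 0.007, 0], "turn": 0}, {"slide": [0, 0.007, 0], "turn": 0}, {"slide": [0, 0.007, 0], "turn": 0}, {"slide": [0, 0.005, 0], "turn": 0}, {"slide": [0, 0, 0], "turn": 0}, {"slide": [0, -0.01, 0.035], "turn": 0}]'

```text
time: 29.45
tool_pos: [534.0, -168.6, 57.6]
orientation: [[-0.997, 0.074, -0.008], [0.074, 0.997, 0.003], [0.008, 0.003, -1.0]]
contact_force: [-0.1, 0.6, -1.5]
gripper_width: 0.3
```

>>> apply_moves --series '[{"slide": [0.01, 0.005, 0.035], "turn": 0}, {"slide": [0.01, 0.005, 0.02], "turn": 0}, {"slide": [0.01, 0.01, 0], "turn": 0}, {"slide": [0, 0.01, 0], "turn": 0}, {"slide": [0, 0, 0], "turn": 0}, {"slide": [0, 0, 0], "turn": 0}]' --gripper 0.052

```text
time: 29.95
tool_pos: [565.9, -140.2, 116.6]
orientation: [[-0.997, 0.075, -0.002], [0.075, 0.997, 0.0], [0.002, 0.0, -1.0]]
contact_force: [-0.3, 0.5, -0.2]
gripper_width: 51.7
```

```bash
python3 tilt.py wrist22
```

```text
30.0 [ 565.9 -140.6  116.7] 51.732941720352045 [-0.  -0.8  0.1]
```

View pics/wrist22.png

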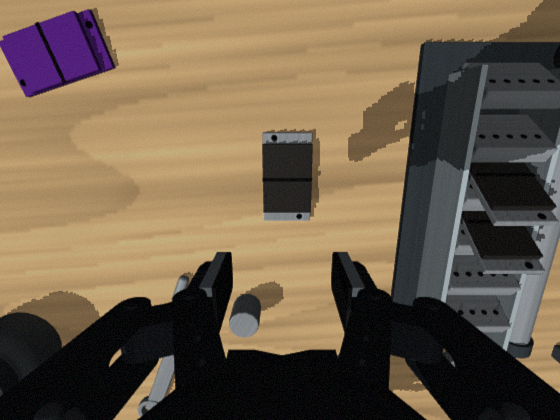

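Pad lies flat again, friction up, corners near (263,132)–(312,220). Measure.

Run:
```python
from h import *
s=load('wrist')
c=ray(s,[[263,132],[311,131],[264,220],[312,219]],5.); print(c.mean(0)); d=(c[2]+c[3]-c[0]-c[1])/2; print(np.linalg.norm(d),np.degrees(np.arctan2(d[1],d[0])))
```

```text
[ 539.36736546 -133.08739261    5.        ]
77.27192079089666 -3.3551712946923784
```

>>> apply_moves --series '[{"slide": [0.0055, 0.0055, -0.025], "turn": 0.01}, {"slide": [0, 0, -0.03], "turn": 0}, {"slide": [0, 0, -0.02], "turn": 0}, {"slide": [0, 0, 0], "turn": 0}, {"slide": [0, 0, 0], "turn": 0}]'

```text
time: 30.42
tool_pos: [571.2, -135.5, 42.1]
orientation: [[-0.998, 0.066, -0.003], [0.066, 0.998, 0.001], [0.003, 0.0, -1.0]]
contact_force: [0.3, -0.6, 1.3]
gripper_width: 52.1
```

```bash
python3 tilt.py wrist23
```

```text
30.4667 [ 572.1 -135.7   43.6] 52.23797776599565 [ 0.3  0.2 -0.1]
-7 162 -39.1 | -1 283 -38.8 | 5 385 -34.0 | 11 430 -33.9 | 17 436 -33.9 | 23 454 -34.0 | 29 454 -33.8 | 35 490 -33.9 | 41 495 -34.0 | 47 502 -33.9 | 53 513 -33.9 | 59 568 -34.0 | 65 501 -38.9 | 71 270 -39.0 |
```

View pics/wrist23.png

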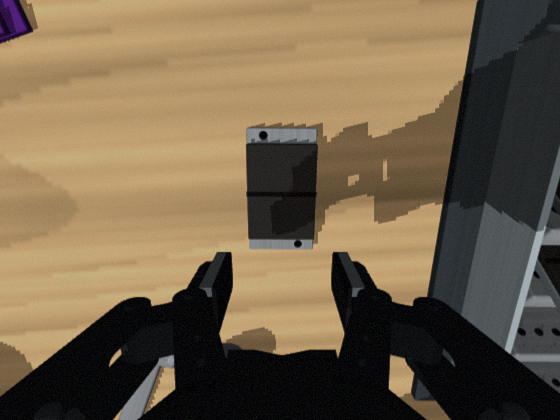

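>>> apply_moves --series '[{"slide": [-0.003, 0, -0.015], "turn": 0}, {"slide": [0, 0, -0.015], "turn": 0}, {"slide": [0, 0, -0.008], "turn": 0}, {"slide": [0, 0, 0], "turn": 0}, {"slide": [0, 0, 0], "turn": 0}]' --grip_force 20

```text
time: 30.88
tool_pos: [569.6, -135.5, 6.1]
orientation: [[-0.998, 0.066, 0.001], [0.066, 0.998, -0.0], [-0.001, -0.0, -1.0]]
contact_force: [0.2, 0.6, 0.7]
gripper_width: 52.4
```

>>> apply_moves --series '[{"slide": [0, 0, 0], "turn": 0}, {"slide": [0, 0, 0], "turn": 0}, {"slide": [0, 0, 0], "turn": 0}, {"slide": [0, 0, 0.02], "turn": 0}, {"slide": [0, 0, 0.02], "turn": 0}, {"slide": [0, 0, 0.018], "turn": 0}, {"slide": [0, 0, 0], "turn": 0}, {"slide": [0, 0, 0], "turn": 0}]' --gripper 0.035

```text
time: 31.55
tool_pos: [569.8, -135.5, 64.2]
orientation: [[-0.998, 0.066, 0.002], [0.066, 0.998, -0.001], [-0.002, -0.001, -1.0]]
contact_force: [0.7, -0.0, -1.6]
gripper_width: 39.4
```

>>> apply_moves --series '[{"slide": [0, 0, 0], "turn": 0}, {"slide": [0, 0, 0], "turn": 0}]' --gripper 0.0415

```text
time: 31.72
tool_pos: [568.7, -135.2, 61.9]
orientation: [[-0.998, 0.066, -0.001], [0.066, 0.998, 0.0], [0.002, 0.0, -1.0]]
contact_force: [0.6, -0.5, -0.2]
gripper_width: 41.6
```

```bash
python3 tilt.py
```

```text
31.7667 [ 568.7 -135.2   61.9] 41.520543681840785 [-0.3  0.8  1. ]
-7 720 -8.0 | -1 725 -14.1 | 5 680 -20.4 | 11 632 -26.5 | 17 580 -33.1 | 23 546 -39.4 | 29 597 -46.4 | 35 160 -57.2 |
```

>>> apply_moves --series '[{"slide": [0, 0, 0], "turn": 0}, {"slide": [0, 0, 0], "turn": 0}]' --gripper 0.0385

```text
time: 31.93
tool_pos: [569.0, -135.3, 62.5]
orientation: [[-0.998, 0.066, -0.001], [0.066, 0.998, 0.0], [0.001, 0.0, -1.0]]
contact_force: [-0.7, 1.0, -0.5]
gripper_width: 38.5
```

```bash
python3 tilt.py wrist24
```

```text
31.9833 [ 569.1 -135.3   62.6] 38.50781545965808 [ 0.4 -0.3 -0.4]
-7 330 -52.9 | -1 338 -52.9 | 5 350 -53.0 | 11 362 -52.9 | 17 439 -53.3 | 23 346 -57.9 | 29 157 -58.1 |
```

View pics/wrist24.png

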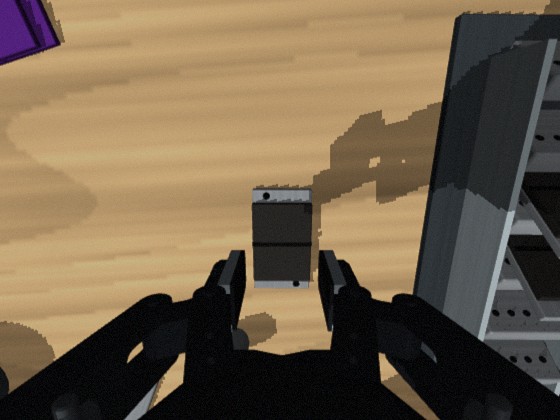

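>>> apply_moves --series '[{"slide": [0.02, -0.001, 0], "turn": 0}, {"slide": [0.0185, -0.001, 0], "turn": 0}, {"slide": [0, 0, -0.02], "turn": 0}, {"slide": [0, 0, -0.02], "turn": 0}, {"slide": [0, 0, -0.019], "turn": 0}, {"slide": [0, 0, 0], "turn": 0}, {"slide": [0, 0, 0], "turn": 0}, {"slide": [0, 0, 0], "turn": 0}]' --gripper 0.052

```text
time: 32.65
tool_pos: [608.2, -137.5, 5.2]
orientation: [[-0.998, 0.066, 0.001], [0.066, 0.998, -0.0], [-0.001, -0.0, -1.0]]
contact_force: [-0.1, -0.2, 0.5]
gripper_width: 51.8
```

```bash
python3 tilt.py wrist25
```

```text
32.7 [ 608.4 -137.5    5.6] 51.99548524805423 [ 0.1  0.1 -0.3]
-7 524 -0.9 | -1 330 3.9 | 5 628 4.1 | 11 635 4.0 | 17 660 4.0 | 23 683 4.0 | 29 703 4.2 | 35 735 4.1 | 41 756 4.1 | 47 805 4.1 | 53 825 4.1 | 59 881 -0.1 | 65 750 -0.9 |
```

View pics/wrist25.png

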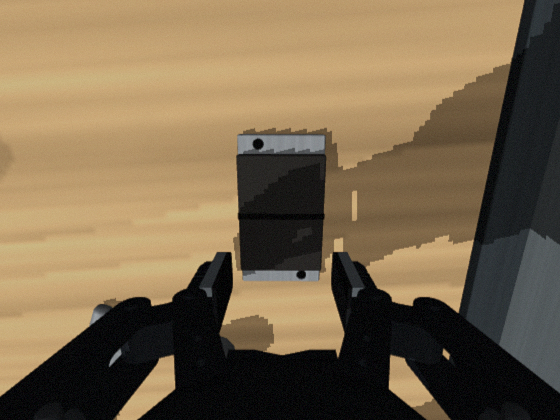

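>>> apply_moves --series '[{"slide": [0.002, 0, -0.003], "turn": 0}, {"slide": [0, 0, 0], "turn": 0}, {"slide": [0, 0, 0], "turn": 0}]'

```text
time: 32.95
tool_pos: [610.0, -137.4, 1.5]
orientation: [[-0.998, 0.066, 0.001], [0.066, 0.998, -0.0], [-0.001, -0.0, -1.0]]
contact_force: [-0.7, -0.1, 0.2]
gripper_width: 52.0
```

>>> apply_moves --series '[{"slide": [0, 0, 0], "turn": 0}, {"slide": [0, 0, 0], "turn": 0}, {"slide": [0, 0, 0], "turn": 0}, {"slide": [0, 0, 0.02], "turn": 0}, {"slide": [0, 0, 0.02], "turn": 0}, {"slide": [0, 0, 0.018], "turn": 0}, {"slide": [0, 0, 0], "turn": 0}, {"slide": [0, 0, 0], "turn": 0}]' --gripper 0.035

```text
time: 33.62
tool_pos: [610.0, -137.4, 59.5]
orientation: [[-0.998, 0.066, 0.001], [0.066, 0.998, -0.0], [-0.001, -0.0, -1.0]]
contact_force: [0.2, -0.0, -2.5]
gripper_width: 41.3
```

>>> apply_moves --series '[{"slide": [0, 0, 0], "turn": 0}, {"slide": [0, 0, 0], "turn": 0}]' --gripper 0.0412

```text
time: 33.78
tool_pos: [609.0, -137.1, 57.5]
orientation: [[-0.998, 0.066, -0.002], [0.066, 0.998, 0.001], [0.002, 0.0, -1.0]]
contact_force: [0.4, 0.3, -1.8]
gripper_width: 41.8
```

```bash
python3 tilt.py
```

```text
33.8333 [ 609.1 -137.2   57.6] 41.58652302244422 [ 0.4 -0.3 -2.2]
-7 432 2.9 | -1 334 3.8 | 5 649 8.0 | 11 670 8.0 | 17 697 8.0 | 23 712 7.9 | 29 745 8.0 | 35 775 7.8 | 41 791 7.8 | 47 834 7.8 | 53 847 7.8 | 59 937 7.2 | 65 887 2.8 | 71 150 2.4 |
```

>>> apply_moves --series '[{"slide": [0, 0, 0], "turn": 0}, {"slide": [0, 0, 0], "turn": 0}]' --gripper 0.0417

```text
time: 34.0
tool_pos: [609.5, -137.3, 58.3]
orientation: [[-0.998, 0.066, -0.001], [0.066, 0.998, 0.0], [0.001, 0.0, -1.0]]
contact_force: [-0.5, -0.8, -0.1]
gripper_width: 41.8
```

```bash
python3 tilt.py
```

```text
34.05 [ 609.5 -137.3   58.5] 41.68750021609793 [ 0.3 -0.3 -0.5]
-7 427 3.0 | -1 334 3.7 | 5 651 8.0 | 11 663 8.0 | 17 681 7.9 | 23 738 7.9 | 29 748 8.0 | 35 755 7.8 | 41 805 7.8 | 47 838 7.7 | 53 852 7.6 | 59 929 7.2 | 65 896 2.6 | 71 147 2.2 |
```

>>> apply_moves --series '[{"slide": [0, 0, 0], "turn": 0}, {"slide": [0, 0, 0], "turn": 0}]' --gripper 0.0418

```text
time: 34.22
tool_pos: [609.7, -137.3, 58.9]
orientation: [[-0.998, 0.066, -0.0], [0.066, 0.998, 0.0], [0.0, 0.0, -1.0]]
contact_force: [-0.3, 0.1, -0.9]
gripper_width: 42.0
```

```bash
python3 tilt.py
```

```text
34.2667 [ 609.7 -137.3   59. ] 42.00645493160254 [ 0.6  0.7 -1. ]
-7 551 4.8 | -1 413 4.1 | 5 725 6.7 | 11 720 5.1 | 17 726 3.4 | 23 723 1.7 | 29 726 0.3 | 35 737 -1.6 | 41 724 -3.3 | 47 747 -5.0 | 53 730 -6.8 | 59 756 -13.2 | 65 402 -15.0 |
```

>>> apply_moves --series '[{"slide": [0, 0, 0], "turn": 0}, {"slide": [0, 0, 0], "turn": 0}]' --gripper 0.04185

```text
time: 34.43
tool_pos: [609.9, -137.4, 59.2]
orientation: [[-0.998, 0.066, 0.0], [0.066, 0.998, -0.0], [-0.001, -0.0, -1.0]]
contact_force: [0.5, -0.7, 0.4]
gripper_width: 42.0
```

```bash
python3 tilt.py
```

```text
34.4833 [ 609.9 -137.4   59.3] 41.9717643552078 [ 0.4 -0.1  0.3]
-7 725 6.4 | -1 625 2.0 | 5 946 -1.1 | 11 877 -10.0 | 17 764 -19.0 | 23 680 -28.1 | 29 613 -37.1 | 35 429 -45.4 |
```

56.5°. Grip at 20 N.

>>> apply_moves --series '[{"slide": [0, 0, 0], "turn": 0}, {"slide": [0, 0, 0], "turn": 0}]' --gripper 0.039 --grip_force 20

```text
time: 34.65
tool_pos: [609.9, -137.4, 59.3]
orientation: [[-0.998, 0.066, 0.001], [0.066, 0.998, -0.0], [-0.001, -0.0, -1.0]]
contact_force: [1.8, 0.5, 1.5]
gripper_width: 40.8
```

```bash
python3 tilt.py
```

```text
34.7 [ 609.9 -137.3   59.3] 40.567151903292476 [ 1.5 -0.1  1.2]
-7 729 6.1 | -1 615 1.8 | 5 956 -1.3 | 11 863 -10.1 | 17 761 -19.0 | 23 683 -28.0 | 29 605 -37.3 | 35 434 -45.2 |
```

>>> apply_moves --series '[{"slide": [0, 0, 0.015], "turn": 0}, {"slide": [0, 0, 0.025], "turn": 0}, {"slide": [0, 0, 0.025], "turn": 0}, {"slide": [0, 0, 0.022], "turn": -0.012}, {"slide": [-0.003, 0.01, 0], "turn": 0}, {"slide": [-0.007, 0.02, 0], "turn": 0}, {"slide": [-0.007, 0.022, 0], "turn": 0}, {"slide": [-0.007, 0.022, 0], "turn": 0}]'

```text
time: 35.37
tool_pos: [585.0, -62.5, 146.4]
orientation: [[-0.997, 0.078, -0.0], [0.078, 0.997, 0.0], [0.0, 0.0, -1.0]]
contact_force: [0.1, 1.2, -1.9]
gripper_width: 40.6
```

>>> apply_moves --series '[{"slide": [-0.007, 0.022, 0], "turn": 0}, {"slide": [-0.007, 0.022, 0], "turn": 0}, {"slide": [-0.007, 0.022, 0], "turn": 0}, {"slide": [-0.006, 0.015, 0], "turn": 0}, {"slide": [-0.003, 0.007, 0], "turn": 0}, {"slide": [0, 0, 0], "turn": 0}, {"slide": [0, 0, 0], "turn": 0}, {"slide": [0, 0, 0], "turn": 0}]'

```text
time: 36.03
tool_pos: [555.9, 24.0, 146.1]
orientation: [[-0.997, 0.078, 0.0], [0.078, 0.997, -0.0], [-0.0, -0.0, -1.0]]
contact_force: [-0.0, -0.5, -1.1]
gripper_width: 40.3
```

```bash
python3 tip.py wrist26 | awk 'NR<6||NR%3==0'
```

```text
t 36.0833 T [555.9  23.9 146. ] rack X,Y 552.3 67.4 yaw off 0.0 F [ 0.5 -0.7 -1.3] w 40.71978120824321
183 dX -33.0 dY 0.6 dz -55.3
186 dX -32.9 dY -0.1 dz -46.1
189 dX -31.4 dY -0.1 dz -43.6
192 dX -30.0 dY -0.1 dz -41.2
195 dX -28.5 dY -0.1 dz -38.9
204 dX -24.5 dY -0.1 dz -32.4
213 dX -20.5 dY 0.2 dz -26.5
222 dX -16.7 dY -0.1 dz -20.5
231 dX -13.4 dY -0.1 dz -14.6
240 dX -9.9 dY -0.1 dz -9.7
249 dX -6.9 dY -0.1 dz -4.4
258 dX -3.9 dY -0.1 dz 0.5
267 dX 1.2 dY -0.1 dz 1.0
276 dX 4.5 dY -0.1 dz 4.5
285 dX 8.3 dY -0.1 dz 7.1
```

View pics/wrist26.png

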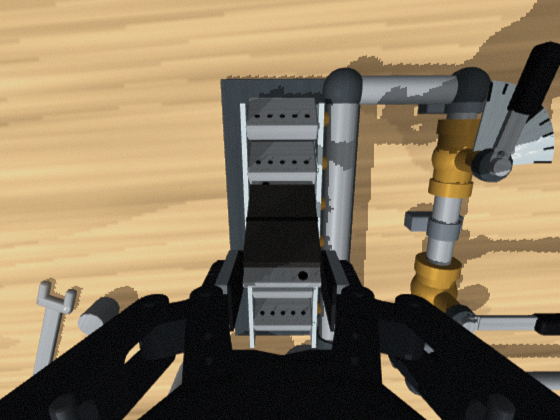

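>>> apply_moves --series '[{"slide": [-0.003, 0.001, -0.016], "turn": 0}, {"slide": [-0.002, 0.0005, -0.015], "turn": 0}, {"slide": [0, 0, 0], "turn": 0}, {"slide": [-0.004, 0, -0.006], "turn": 0}, {"slide": [-0.004, 0.001, -0.006], "turn": 0}, {"slide": [-0.004, 0, -0.006], "turn": 0}, {"slide": [0, 0, 0], "turn": 0}]'

```text
time: 36.67
tool_pos: [537.7, 27.1, 96.1]
orientation: [[-0.997, 0.078, -0.001], [0.078, 0.997, -0.0], [0.001, -0.0, -1.0]]
contact_force: [-0.1, 0.6, -1.2]
gripper_width: 40.7
```

```bash
python3 tip.py wrist27 | awk 'NR==1||NR%4==0'
```

```text
t 36.7167 T [538.2  27.1  96.7] rack X,Y 534.4 69.3 yaw off -0.04 F [-0.5  0.4 -0.8] w 40.742459937940446
150 dX -56.1 dY -0.2 dz -50.4
162 dX -49.0 dY 0.4 dz -46.5
174 dX -36.6 dY -0.2 dz -74.7
186 dX -33.5 dY -0.2 dz -46.5
198 dX -27.6 dY -0.3 dz -37.5
210 dX -22.2 dY -0.2 dz -29.0
222 dX -17.2 dY -0.2 dz -21.1
234 dX -12.7 dY -0.2 dz -13.6
246 dX -8.2 dY -0.3 dz -7.0
258 dX -4.4 dY -0.3 dz -0.0
270 dX 2.4 dY -0.2 dz 0.4
282 dX 6.2 dY -0.3 dz 6.3
294 dX 32.6 dY -0.3 dz -24.0
```

View pics/wrist27.png

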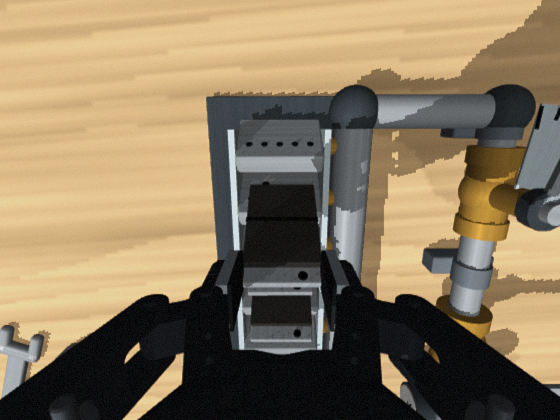

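>>> apply_moves --series '[{"slide": [-0.004, 0, -0.006], "turn": 0}, {"slide": [-0.004, 0, -0.006], "turn": 0}, {"slide": [-0.004, 0.001, -0.006], "turn": 0}, {"slide": [-0.004, 0, -0.006], "turn": 0}, {"slide": [-0.002, 0, -0.003], "turn": 0}, {"slide": [0, 0, 0], "turn": 0}]'

```text
time: 37.22
tool_pos: [519.9, 28.2, 69.1]
orientation: [[-0.997, 0.078, -0.001], [0.078, 0.997, 0.0], [0.001, -0.0, -1.0]]
contact_force: [0.2, 0.3, -0.9]
gripper_width: 40.4
```

>>> apply_moves --series '[{"slide": [0, 0, 0], "turn": 0}, {"slide": [0, 0, 0], "turn": 0}, {"slide": [0, 0, 0], "turn": 0}, {"slide": [0, 0, 0], "turn": 0}]' --gripper 0.05

```text
time: 37.55
tool_pos: [521.0, 28.2, 70.4]
orientation: [[-0.997, 0.078, 0.001], [0.078, 0.997, 0.0], [-0.001, 0.0, -1.0]]
contact_force: [0.7, -0.1, 0.2]
gripper_width: 50.0
```

```bash
python3 tip.py wrist28 | awk 'NR==1||NR%3==0'
```

```text
t 37.6 T [520.9  28.2  70.3] rack X,Y 517.1 69.0 yaw off -0.04 F [0.  0.3 0.4] w 49.85540952982938
147 dX -57.4 dY -0.2 dz -50.2
156 dX -52.4 dY -0.2 dz -43.3
165 dX -47.6 dY -0.2 dz -36.6
174 dX -43.4 dY -0.2 dz -29.8
183 dX -39.2 dY 0.4 dz -24.0
192 dX -34.9 dY -0.2 dz -19.2
201 dX -28.8 dY -0.2 dz -22.4
210 dX -20.6 dY -0.2 dz -31.9
219 dX -16.7 dY -0.2 dz -26.0
228 dX -12.7 dY 0.4 dz -21.1
237 dX -9.0 dY -0.2 dz -16.2
246 dX -5.6 dY -0.2 dz -11.3
255 dX -2.0 dY -0.2 dz -6.9
264 dX 1.2 dY -0.2 dz -2.2
273 dX 6.9 dY -0.2 dz -2.6
282 dX 10.0 dY -0.2 dz 1.5
291 dX 26.9 dY 0.4 dz -17.1
```

View pics/wrist28.png

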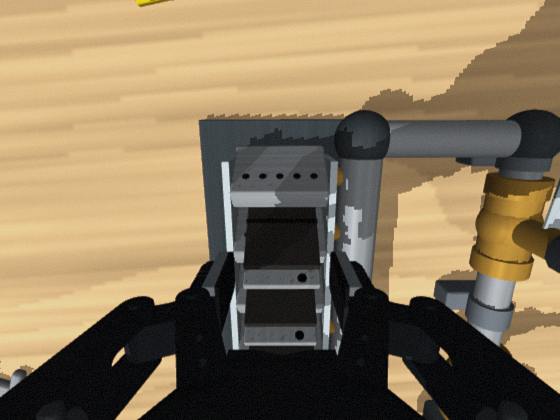

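>>> apply_moves --series '[{"slide": [0.004, 0, 0.02], "turn": 0}, {"slide": [0.006, 0, 0.035], "turn": 0}, {"slide": [0.01, 0, 0.035], "turn": 0}, {"slide": [0.02, 0, 0.035], "turn": 0}, {"slide": [0.03, 0, 0.03], "turn": 0}, {"slide": [0.03, 0, 0], "turn": 0}, {"slide": [0, 0, 0], "turn": 0}, {"slide": [0, 0, 0], "turn": 0}]'

```text
time: 38.27
tool_pos: [621.0, 28.2, 223.8]
orientation: [[-0.997, 0.078, -0.001], [0.078, 0.997, 0.0], [0.001, -0.0, -1.0]]
contact_force: [-0.0, -0.4, -0.6]
gripper_width: 50.2
```

```bash
cat > chk.py <<'E'
from h import *
import sys
s=snap('wrist',sys.argv[1]); P=cloud(s).reshape(-1,3); o=ctrl.get_obs(); print(o['time'],o['tool_pos'])
ex=np.array([ 0.99691733,-0.0784591]); ey=np.array([0.0784591,0.99691733])
X=P[:,:2]@ex-579.8; Y=P[:,:2]@ey-68.7; Z=P[:,2]
m=(abs(Y)<28)&(abs(X)<120)&(Z>55)&(Z<120)
for k,n in enumerate((-73.2,-36.6,0,36.6,73.2)):
    q=m&(X>n+2)&(X<n+36)
    if q.sum()>30: 
        q2=q&(Z>np.percentile(Z[q],85))
        print('slot',k+1,q.sum(),'top z',np.percentile(Z[q],[50,98]).round(1),'X-top',(X[q2].mean()-n).round(1),'Y',np.percentile(Y[q],[2,98]).round(1))
        # friction-face slope
        f=q&(X<n+16); A=np.polyfit(X[f],Z[f],1) if f.sum()>20 else None; print('   face fit',A)
E
python3 chk.py wrist29
```

```text
38.3167 [620.09518302  28.16370693 223.67411598]
slot 1 1082 top z [67.7 73.6] X-top 22.2 Y [-19.8  20.3]
   face fit [  0.90191122 121.50476351]
slot 2 1039 top z [68.1 74.2] X-top 22.2 Y [-20.8  19.3]
   face fit [ 1.06614611 93.45863348]
slot 3 975 top z [67.4 73.8] X-top 21.8 Y [-20.1  19.9]
   face fit [ 0.97455594 54.98718597]
```

View pics/wrist29.png

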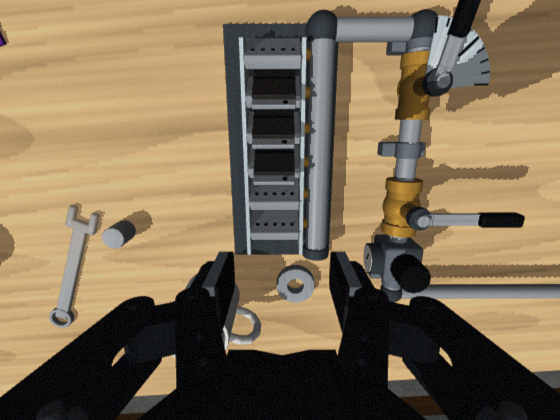

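Run:
```python
from h import *
s=load('wrist'); ex=np.array([ 0.99691733,-0.0784591]); ey=np.array([0.0784591,0.99691733])
for p in [(437,80),(467,8),(420,217),(500,220)]:
    w=ray(s,[p],86.)[0]; print(p,w.round(0),(w[:2]@ex-579.8).round(1),(w[:2]@ey-68.7).round(1), cloud(s)[p[1],p[0]].round(0))
```

```text
(437, 80) [523. 173.  86.] -71.5 144.5 [524. 172.  86.]
(467, 8) [470. 193.  86.] -126.3 161.0 [471. 191.  91.]
(420, 217) [650. 165.  86.] 54.8 146.4 [649. 164.  87.]
(500, 220) [659. 245.  86.] 58.0 227.1 [658. 243.  88.]
```

>>> apply_moves --series '[{"slide": [-0.016, 0.024, 0], "turn": -0.05}, {"slide": [-0.016, 0.024, 0], "turn": -0.05}, {"slide": [-0.016, 0.024, 0], "turn": -0.05}, {"slide": [-0.016, 0.024, 0], "turn": -0.05}, {"slide": [-0.016, 0.024, -0.01], "turn": -0.05}, {"slide": [-0.016, 0.024, -0.01], "turn": -0.04}, {"slide": [0, 0, 0], "turn": 0}, {"slide": [0, 0, 0], "turn": 0}]'

```text
time: 38.98
tool_pos: [522.7, 172.9, 204.1]
orientation: [[-0.934, 0.357, -0.0], [0.357, 0.934, -0.0], [0.0, -0.0, -1.0]]
contact_force: [-0.4, -0.4, 0.0]
gripper_width: 50.0
```

Run:
```python
from h import *
s=snap('wrist','wrist30'); o=ctrl.get_obs(); print(o['time'],o['tool_pos'])
P=cloud(s); ex=np.array([ 0.99691733,-0.0784591]); ey=np.array([0.0784591,0.99691733])
im=s['image'].astype(int); m=(P[...,2]>84)&(P[...,2]<95)
q=P[m]; X=q[:,:2]@ex-579.8;Y=q[:,:2]@ey-68.7
k=(X>-160)&(X<-50)&(Y>120)&(Y<240); q2=q[k]; g=im[m][k].max(1)
for lab,kk in (('dark',g<45),('light',g>=45)):
    if kk.sum()>20:
        r=cv2.minAreaRect(np.c_[X[k][kk],Y[k][kk]].astype(np.float32)); print(lab,kk.sum(),r,np.median(q2[kk],0))
```

```text
39.0333 [523.48565987 172.1874611  204.63197867]
dark 759 ((-126.66215515136719, 161.89453125), (13.786922454833984, 40.61225128173828), 77.2667007446289) [468.79402438 194.57491785  89.50286996]
light 183 ((-106.30844116210938, 157.05682373046875), (13.972929954528809, 83.26345825195312), 76.69035339355469) [522.37506586 178.92328356  87.45509368]
```

View pics/wrist30.png

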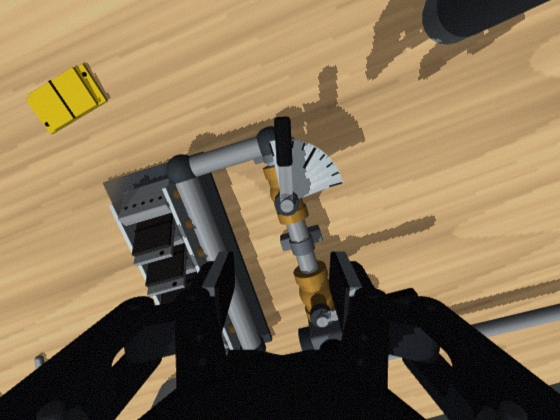

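>>> apply_moves --series '[{"slide": [-0.0265, 0.011, 0], "turn": 0.03}, {"slide": [-0.027, 0.011, 0], "turn": 0.035}, {"slide": [0, 0, -0.035], "turn": 0}, {"slide": [0, 0, -0.03], "turn": 0}, {"slide": [0, 0, -0.02], "turn": 0}, {"slide": [0, 0, 0], "turn": 0}, {"slide": [0, 0, 0], "turn": 0}]' --gripper 0.036

```text
time: 39.62
tool_pos: [470.8, 193.4, 119.7]
orientation: [[-0.954, 0.299, -0.001], [0.299, 0.954, -0.0], [0.001, -0.001, -1.0]]
contact_force: [0.1, -0.3, 0.9]
gripper_width: 35.8
```

```bash
python3 tilt.py wrist31
```

```text
39.6667 [471.4 193.7 120.9] 35.706338881075425 [0.2 0.7 0.2]
-7 308 -32.3 | -1 368 -34.0 | 5 264 -31.8 | 11 324 -32.3 | 17 234 -31.5 | 23 159 -33.9 |
```

View pics/wrist31.png

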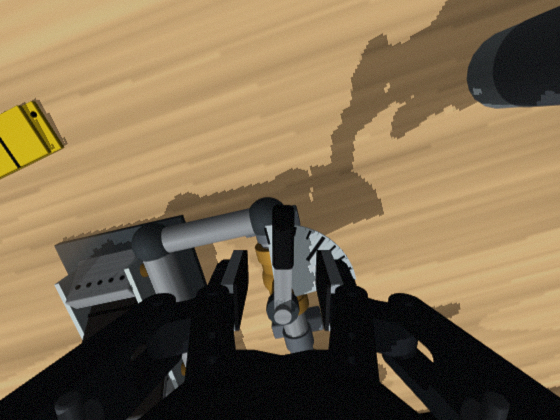

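>>> apply_moves --series '[{"slide": [-0.001, 0, -0.02], "turn": 0}, {"slide": [0, 0, -0.015], "turn": 0}, {"slide": [0, 0, -0.007], "turn": 0}, {"slide": [0, 0, 0], "turn": 0}, {"slide": [0, 0, 0], "turn": 0}]'

```text
time: 40.08
tool_pos: [470.3, 194.2, 78.9]
orientation: [[-0.954, 0.298, 0.001], [0.298, 0.954, 0.0], [-0.001, 0.001, -1.0]]
contact_force: [-0.1, 0.4, 0.3]
gripper_width: 35.9
```

>>> apply_moves --series '[{"slide": [0, 0, 0], "turn": 0}, {"slide": [0, 0, 0], "turn": 0}, {"slide": [0, 0, 0], "turn": 0}, {"slide": [0, 0, 0], "turn": 0}]' --gripper 0.008 --grip_force 20

```text
time: 40.42
tool_pos: [470.3, 194.3, 78.8]
orientation: [[-0.954, 0.298, 0.002], [0.298, 0.954, 0.0], [-0.002, 0.001, -1.0]]
contact_force: [-1.3, -0.9, 6.7]
gripper_width: 13.1
```

Run:
```python
from h import *
o=ctrl.get_obs(); ex=np.array([ 0.99691733,-0.0784591]); ey=np.array([0.0784591,0.99691733])
T=o['tool_pos']; print(o['time'],T,o['gripper_width'],o['contact_force'],o['orientation'][:,0])
S=-71.1+579.8; Sy=149.5+68.7; C=S*ex+Sy*ey; print('stem',C)
d=T[:2]-C; r=np.linalg.norm(d); a=np.arctan2(d@ey,d@ex); print('r',r,'theta',np.degrees(a)-90)
th0=np.degrees(a)-90; prev=d
for i in range(1,7):
    th=np.radians(th0+(45-th0)*i/6+90); n=r*(np.cos(th)*ex+np.sin(th)*ey); print((n-prev).round(2),round(np.radians((45-th0)/6),4)); prev=n
```

```text
40.4167 [470.2707377  194.30684932  78.82785514] 13.138356405458861 [-1.29354295 -0.93429508  6.70379408] [-0.95448902  0.29824198 -0.00155966]
stem [524.25162139 177.61521724]
r 56.502622821123616 theta 77.31767179224695
[1.81 4.99] -0.094
[2.27 4.8 ] -0.094
[2.71 4.57] -0.094
[3.12 4.29] -0.094
[3.51 3.98] -0.094
[3.87 3.63] -0.094
```

>>> apply_moves --series '[{"slide": [0.0018, 0.005, 0], "turn": -0.094}, {"slide": [0.0023, 0.0048, 0], "turn": -0.094}, {"slide": [0.0027, 0.0046, 0], "turn": -0.094}, {"slide": [0.0031, 0.0043, 0], "turn": -0.094}, {"slide": [0.0035, 0.004, 0], "turn": -0.094}, {"slide": [0.0039, 0.0036, 0], "turn": -0.094}, {"slide": [0, 0, 0], "turn": 0}, {"slide": [0, 0, 0], "turn": 0}]'

```text
time: 41.08
tool_pos: [487.9, 220.6, 78.9]
orientation: [[-0.647, 0.763, 0.002], [0.763, 0.647, 0.0], [-0.001, 0.002, -1.0]]
contact_force: [0.1, -2.8, 6.5]
gripper_width: 13.1
```

>>> apply_moves --series '[{"slide": [0, 0, 0], "turn": 0}, {"slide": [0, 0, 0], "turn": 0}]'

```text
time: 41.25
tool_pos: [487.8, 220.5, 78.9]
orientation: [[-0.647, 0.762, 0.002], [0.762, 0.647, 0.0], [-0.001, 0.002, -1.0]]
contact_force: [1.9, -2.0, 5.4]
gripper_width: 13.2
```

```bash
cat > th.py <<'E'
from h import *
o=ctrl.get_obs(); ex=np.array([ 0.99691733,-0.0784591]); ey=np.array([0.0784591,0.99691733])
T=o['tool_pos']; x=o['orientation'][:,0]
C=(-71.1+579.8)*ex+(149.5+68.7)*ey
d=T[:2]-C; print(o['time'],T,o['contact_force'].round(1),'r',np.linalg.norm(d),'theta',np.degrees(np.arctan2(d@ey,d@ex))-90,'tool',np.degrees(np.arctan2(x[:2]@ey,x[:2]@ex))-90)
E
python3 th.py
```

```text
41.25 [487.77581026 220.54552304  78.85507331] [ 1.9 -2.   5.4] r 56.33379051634823 theta 44.85295225440285 tool 44.82888106672823
```

>>> apply_moves --series '[{"slide": [0, 0, 0], "turn": 0}, {"slide": [0, 0, 0], "turn": 0}, {"slide": [0, 0, 0], "turn": 0}, {"slide": [0, 0, 0.02], "turn": 0}, {"slide": [0, 0, 0.035], "turn": 0}, {"slide": [0.02, -0.02, 0.035], "turn": -0.1}, {"slide": [0.03, -0.02, 0.03], "turn": -0.12}, {"slide": [0.03, 0, 0.01], "turn": -0.12}]' --gripper 0.036

```text
time: 41.92
tool_pos: [563.6, 182.5, 206.9]
orientation: [[-0.35, 0.937, 0.006], [0.937, 0.35, 0.001], [-0.001, 0.006, -1.0]]
contact_force: [0.0, 0.4, 2.0]
gripper_width: 35.8
```

>>> apply_moves --series '[{"slide": [0.02, 0, 0], "turn": -0.12}, {"slide": [0.02, 0, 0], "turn": -0.12}, {"slide": [0.02, 0, 0], "turn": -0.1}, {"slide": [0, 0, 0], "turn": -0.1}, {"slide": [0, 0, 0], "turn": 0}, {"slide": [0, 0, 0], "turn": 0}]'

```text
time: 42.42
tool_pos: [621.9, 184.2, 201.2]
orientation: [[0.073, 0.997, -0.001], [0.997, -0.073, -0.0], [-0.0, -0.001, -1.0]]
contact_force: [-0.2, 0.8, -0.4]
gripper_width: 35.8
```

Run:
```python
from h import *
s=snap('wrist','wrist32'); o=ctrl.get_obs(); print(o['time'],o['tool_pos'],o['orientation'][:,0])
P=cloud(s); ex=np.array([ 0.99691733,-0.0784591]); ey=np.array([0.0784591,0.99691733])
im=s['image'].astype(int); m=(P[...,2]>84)&(P[...,2]<95)
q=P[m]; X=q[:,:2]@ex-579.8;Y=q[:,:2]@ey-68.7; g0=im[m].max(1)
for nm,b in (('thr',(X>-160)&(X<-20)&(Y>140)&(Y<240)),('iso',(X>20)&(X<90)&(Y>170)&(Y<270))):
    k=b&(g0<50)
    if k.sum()>20: print(nm,k.sum(),cv2.minAreaRect(np.c_[X[k],Y[k]].astype(np.float32)),np.median(q[k],0))
```

```text
42.4667 [621.76351734 184.24453359 201.44261904] [ 7.21663690e-02  9.97392608e-01 -4.07855960e-05]
thr 412 ((-104.73650360107422, 184.06643676757812), (13.881369590759277, 25.226924896240234), 44.724300384521484) [495.54473676 214.30344876  89.40083687]
iso 805 ((58.37096405029297, 228.86544799804688), (13.784578323364258, 39.8927001953125), 0.4084382653236389) [659.18407761 246.94411485  89.33216909]
```

View pics/wrist32.png

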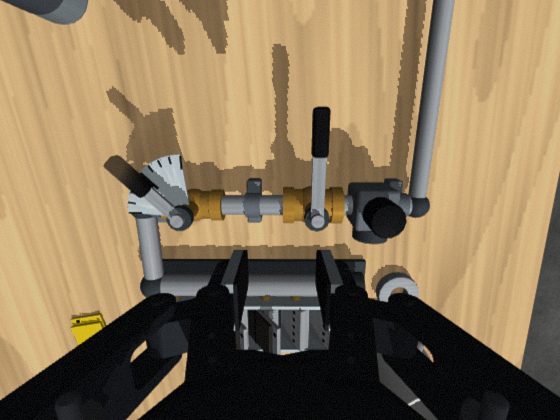

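>>> apply_moves --series '[{"slide": [0.019, 0.031, 0], "turn": 0}, {"slide": [0.019, 0.031, 0], "turn": 0}, {"slide": [0, 0, -0.035], "turn": 0}, {"slide": [0, 0, -0.03], "turn": 0}, {"slide": [0, 0, -0.02], "turn": 0}, {"slide": [0, 0, 0], "turn": 0}, {"slide": [0, 0, 0], "turn": 0}]'

```text
time: 43.05
tool_pos: [659.5, 246.2, 116.5]
orientation: [[0.074, 0.997, -0.001], [0.997, -0.074, -0.0], [-0.0, -0.001, -1.0]]
contact_force: [0.6, -0.1, 0.6]
gripper_width: 35.9
```

```bash
python3 tilt.py wrist33
```

```text
43.1 [660.2 246.4 118.2] 35.93278426954825 [0.  0.2 1.2]
-7 191 -28.8 | -1 192 -28.7 | 5 200 -28.7 | 11 215 -28.8 | 17 240 -29.1 | 23 85 -33.4 |
```

View pics/wrist33.png

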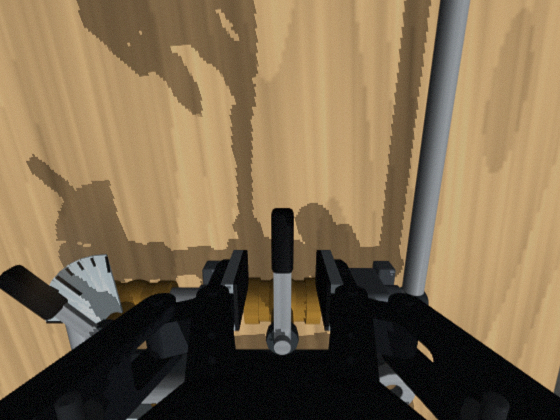

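Centred (sleeve at u≈283, fingers' midpoint ≈282). Lower and grip.

>>> apply_moves --series '[{"slide": [0, 0, -0.02], "turn": 0}, {"slide": [0, 0, -0.012], "turn": 0}, {"slide": [0, 0, -0.006], "turn": 0}, {"slide": [0, 0, 0], "turn": 0}, {"slide": [0, 0, 0], "turn": 0}]'

```text
time: 43.52
tool_pos: [660.3, 246.2, 79.3]
orientation: [[0.076, 0.997, 0.0], [0.997, -0.076, 0.0], [0.0, 0.0, -1.0]]
contact_force: [0.6, 0.3, -0.1]
gripper_width: 35.8
```

>>> apply_moves --series '[{"slide": [0, 0, 0], "turn": 0}, {"slide": [0, 0, 0], "turn": 0}, {"slide": [0, 0, 0], "turn": 0}, {"slide": [0, 0, 0], "turn": 0}]' --gripper 0.008 --grip_force 25

```text
time: 43.85
tool_pos: [659.9, 246.4, 79.7]
orientation: [[0.076, 0.997, -0.0], [0.997, -0.076, 0.0], [0.0, -0.0, -1.0]]
contact_force: [-7.5, -0.5, 6.4]
gripper_width: 13.1
```

```bash
sed 's/(-71.1+579.8)\*ex+(149.5+68.7)/(58.7+579.8)*ex+(149.9+68.7)/' th.py > iso.py
cat >> iso.py <<'E'
r=np.linalg.norm(d); th0=np.arctan2(d@ey,d@ex); import sys
g=float(sys.argv[1])if len(sys.argv)>1 else 90; n=int(sys.argv[2]) if len(sys.argv)>2 else 16
st=(np.radians(g+90)-th0)/n; prev=d
for i in range(1,n+1):
    q=r*(np.cos(th0+st*i)*ex+np.sin(th0+st*i)*ey); print((q-prev).round(2),end=' '); prev=q
print(st)
E
python3 iso.py
```

```text
43.85 [659.86995889 246.39127244  79.71202928] [-7.5 -0.5  6.4] r 78.80453440104975 theta -0.0030277782493470795 tool 0.15893938970486943
[-7.73  0.23] [-7.72 -0.53] [-7.63 -1.28] [-7.46 -2.03] [-7.23 -2.75] [-6.93 -3.44] [-6.55 -4.11] [-6.12 -4.73] [-5.63 -5.31] [-5.08 -5.83] [-4.48 -6.3 ] [-3.85 -6.71] [-3.17 -7.05] [-2.46 -7.33] [-1.73 -7.54] [-0.98 -7.67] 0.098178073218398
```

>>> apply_moves --series '[{"slide": [-0.0077, 0.0002, 0], "turn": 0.098}, {"slide": [-0.0077, -0.0005, 0], "turn": 0.098}, {"slide": [-0.0076, -0.0013, 0], "turn": 0.098}, {"slide": [-0.0075, -0.002, 0], "turn": 0.098}, {"slide": [-0.0072, -0.0028, 0], "turn": 0.098}, {"slide": [-0.0069, -0.0034, 0], "turn": 0.098}, {"slide": [-0.0066, -0.0041, 0], "turn": 0.098}, {"slide": [-0.0061, -0.0047, 0], "turn": 0.098}]'

```text
time: 44.52
tool_pos: [602.7, 227.9, 79.8]
orientation: [[-0.654, 0.756, 0.001], [0.756, 0.654, 0.001], [0.0, 0.001, -1.0]]
contact_force: [-0.9, 0.3, 4.9]
gripper_width: 13.1
```

>>> apply_moves --series '[{"slide": [-0.0056, -0.0053, 0], "turn": 0.098}, {"slide": [-0.0051, -0.0058, 0], "turn": 0.098}, {"slide": [-0.0045, -0.0063, 0], "turn": 0.098}, {"slide": [-0.0038, -0.0067, 0], "turn": 0.098}, {"slide": [-0.0032, -0.0071, 0], "turn": 0.098}, {"slide": [-0.0025, -0.0073, 0], "turn": 0.098}, {"slide": [-0.0017, -0.0075, 0], "turn": 0.098}, {"slide": [-0.0008, -0.006, 0], "turn": 0.078}]'

```text
time: 45.18
tool_pos: [575.1, 175.5, 79.7]
orientation: [[-0.996, 0.093, -0.0], [0.093, 0.996, 0.001], [0.001, 0.001, -1.0]]
contact_force: [-7.7, 0.5, 7.4]
gripper_width: 12.9
```

>>> apply_moves --series '[{"slide": [0, 0, 0], "turn": 0}, {"slide": [0, 0, 0], "turn": 0}]'

```text
time: 45.35
tool_pos: [575.1, 175.4, 79.7]
orientation: [[-0.995, 0.098, -0.001], [0.098, 0.995, 0.0], [0.001, 0.0, -1.0]]
contact_force: [-10.2, -1.6, 8.1]
gripper_width: 12.9
```

```bash
python3 iso.py 0; python3 chk.py wrist34
```

```text
45.35 [575.09924384 175.38331437  79.70702515] [-10.2  -1.6   8.1] r 78.94580208220836 theta 89.0096962961976 tool 88.85843044818023
[1.1  7.58] [1.83 7.44] [2.54 7.23] [3.23 6.95] [3.89 6.6 ] [4.51 6.19] [5.09 5.73] [5.62 5.2 ] [6.1  4.64] [6.52 4.02] [6.88 3.37] [7.18 2.69] [7.4  1.98] [7.56 1.25] [7.64 0.51] [ 7.66 -0.23] -0.09709451666055313
45.4 [575.10665068 175.46897723  79.66536257]
slot 1 2315 top z [66.2 73. ] X-top 21.9 Y [-2.7 21.6]
   face fit [  0.82624765 115.73985592]
slot 2 2379 top z [66.4 73.7] X-top 21.6 Y [-13.5  13.4]
   face fit [ 0.90932706 88.15004732]
slot 3 3379 top z [66.5 73.3] X-top 21.3 Y [-19.5  21.1]
   face fit [ 0.97547049 54.66763245]
```

View pics/wrist34.png

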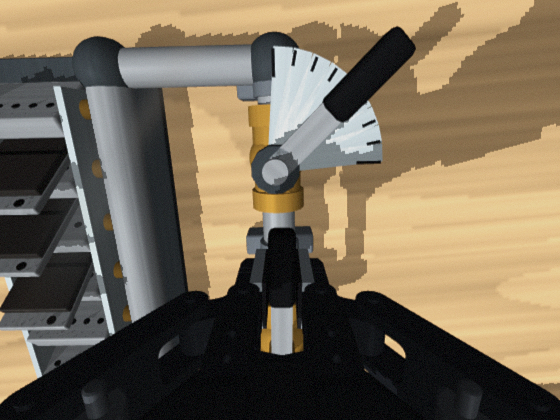

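>>> apply_moves --series '[{"slide": [0, 0, 0], "turn": 0}, {"slide": [0, 0, 0], "turn": 0}, {"slide": [0, 0, 0], "turn": 0}, {"slide": [0, 0, 0], "turn": 0}, {"slide": [0, 0, 0], "turn": 0}, {"slide": [0, 0, 0], "turn": 0}, {"slide": [0, 0, 0], "turn": 0}, {"slide": [0, 0, 0], "turn": 0}]'

```text
time: 46.07
tool_pos: [575.1, 175.6, 79.7]
orientation: [[-0.995, 0.099, -0.001], [0.099, 0.995, -0.0], [0.001, -0.0, -1.0]]
contact_force: [-11.2, -3.2, 8.1]
gripper_width: 13.4
```

>>> apply_moves --series '[{"slide": [0, 0, 0], "turn": 0}, {"slide": [0, 0, 0], "turn": 0}, {"slide": [0, 0, 0], "turn": 0}, {"slide": [0, 0, 0], "turn": 0}, {"slide": [0, 0, 0], "turn": 0}, {"slide": [0, 0, 0], "turn": 0}, {"slide": [0, 0, 0], "turn": 0}, {"slide": [0, 0, 0], "turn": 0}]'

```text
time: 46.73
tool_pos: [575.1, 175.6, 79.7]
orientation: [[-0.995, 0.099, -0.001], [0.099, 0.995, -0.0], [0.001, -0.0, -1.0]]
contact_force: [-11.0, -1.5, 9.0]
gripper_width: 12.8
```

>>> apply_moves --series '[{"slide": [0, 0, 0], "turn": 0}, {"slide": [0, 0, 0], "turn": 0}, {"slide": [0, 0, 0], "turn": 0}, {"slide": [0, 0, 0], "turn": 0}, {"slide": [0, 0, 0], "turn": 0}, {"slide": [0, 0, 0], "turn": 0}, {"slide": [0, 0, 0], "turn": 0}, {"slide": [0, 0, 0], "turn": 0}]'

```text
time: 47.4
tool_pos: [575.1, 175.6, 79.7]
orientation: [[-0.995, 0.099, -0.001], [0.099, 0.995, -0.0], [0.001, -0.0, -1.0]]
contact_force: [-10.9, -0.4, 9.2]
gripper_width: 13.0
```

>>> apply_moves --series '[{"slide": [0, 0, 0], "turn": 0}, {"slide": [0, 0, 0], "turn": 0}, {"slide": [0, 0, 0], "turn": 0}, {"slide": [0, 0, 0], "turn": 0}, {"slide": [0, 0, 0], "turn": 0}, {"slide": [0, 0, 0], "turn": 0}, {"slide": [0, 0, 0], "turn": 0}, {"slide": [0, 0, 0], "turn": 0}]'

```text
time: 48.07
tool_pos: [575.2, 175.6, 79.7]
orientation: [[-0.995, 0.099, -0.001], [0.099, 0.995, -0.0], [0.001, -0.0, -1.0]]
contact_force: [-10.7, -1.6, 8.4]
gripper_width: 13.1
```

>>> apply_moves --series '[{"slide": [0, 0, 0], "turn": 0}, {"slide": [0, 0, 0], "turn": 0}, {"slide": [0, 0, 0], "turn": 0}, {"slide": [0, 0, 0], "turn": 0}, {"slide": [0, 0, 0], "turn": 0}, {"slide": [0, 0, 0], "turn": 0}, {"slide": [0, 0, 0], "turn": 0}, {"slide": [0, 0, 0], "turn": 0}]'

```text
time: 48.73
tool_pos: [575.1, 175.6, 79.7]
orientation: [[-0.995, 0.099, -0.001], [0.099, 0.995, -0.0], [0.001, -0.0, -1.0]]
contact_force: [-9.9, -2.4, 7.9]
gripper_width: 13.2
```

>>> apply_moves --series '[{"slide": [0, 0, 0], "turn": 0}, {"slide": [0, 0, 0], "turn": 0}, {"slide": [0, 0, 0], "turn": 0}, {"slide": [0, 0, 0], "turn": 0}, {"slide": [0, 0, 0], "turn": 0}, {"slide": [0, 0, 0], "turn": 0}, {"slide": [0, 0, 0], "turn": 0}, {"slide": [0, 0, 0], "turn": 0}]'

```text
time: 49.4
tool_pos: [575.2, 175.6, 79.7]
orientation: [[-0.995, 0.099, -0.001], [0.099, 0.995, -0.0], [0.001, -0.0, -1.0]]
contact_force: [-11.5, -2.8, 7.9]
gripper_width: 13.3
```

>>> apply_moves --series '[{"slide": [0, 0, 0], "turn": 0}, {"slide": [0, 0, 0], "turn": 0}, {"slide": [0, 0, 0], "turn": 0}, {"slide": [0, 0, 0], "turn": 0}, {"slide": [0, 0, 0], "turn": 0}, {"slide": [0, 0, 0], "turn": 0}, {"slide": [0, 0, 0], "turn": 0}, {"slide": [0, 0, 0], "turn": 0}]'

```text
time: 50.07
tool_pos: [575.1, 175.6, 79.7]
orientation: [[-0.995, 0.099, -0.001], [0.099, 0.995, -0.0], [0.001, -0.0, -1.0]]
contact_force: [-11.3, -1.8, 8.3]
gripper_width: 13.1
```

```bash
python3 iso.py 0; python3 chk.py wrist35
python3 - <<'E'
from h import *
s=load('wrist'); P=cloud(s); ex=np.array([ 0.99691733,-0.0784591]); ey=np.array([0.0784591,0.99691733])
im=s['image'].astype(int); m=(P[...,2]>84)&(P[...,2]<95)
q=P[m]; X=q[:,:2]@ex-579.8;Y=q[:,:2]@ey-68.7; g0=im[m].max(1)
k=(X>-160)&(X<-60)&(Y>155)&(Y<240)&(g0<50)
print('thr',k.sum(),cv2.minAreaRect(np.c_[X[k],Y[k]].astype(np.float32)))
E
```

```text
50.0667 [575.10879396 175.57356392  79.67134656] [-11.3  -1.8   8.3] r 78.95472764963355 theta 88.8716063752469 tool 88.84141738294554
[1.12 7.57] [1.85 7.43] [2.56 7.21] [3.24 6.93] [3.9  6.58] [4.52 6.18] [5.09 5.71] [5.62 5.19] [6.1  4.62] [6.52 4.01] [6.87 3.36] [7.17 2.68] [7.39 1.97] [7.55 1.25] [7.63 0.51] [ 7.65 -0.23] -0.09694388392402761
50.1167 [575.12324875 175.5919313   79.69586828]
slot 1 2297 top z [66.2 73. ] X-top 21.8 Y [-2.3 21.6]
   face fit [  0.81803089 115.2194607 ]
slot 2 2364 top z [66.4 73.7] X-top 21.5 Y [-13.3  13.4]
   face fit [ 0.91739859 88.38207661]
slot 3 3373 top z [66.5 73.2] X-top 21.3 Y [-19.6  21.1]
   face fit [ 0.96581793 54.6937759 ]
thr 3500 ((-110.58577728271484, 189.28271484375), (13.826559066772461, 41.45611572265625), 44.42457962036133)
```

>>> apply_moves --series '[{"slide": [0, 0, 0], "turn": 0}, {"slide": [0, 0, 0], "turn": 0}, {"slide": [0, 0, 0], "turn": 0}, {"slide": [0, 0, 0], "turn": 0}, {"slide": [0, 0, 0], "turn": 0}, {"slide": [0, 0, 0], "turn": 0}, {"slide": [0, 0, 0], "turn": 0}, {"slide": [0, 0, 0], "turn": 0}]'

```text
time: 50.78
tool_pos: [575.1, 175.6, 79.7]
orientation: [[-0.995, 0.099, -0.001], [0.099, 0.995, -0.0], [0.001, -0.0, -1.0]]
contact_force: [-11.1, -2.6, 8.7]
gripper_width: 13.1
```

>>> apply_moves --series '[{"slide": [0, 0, 0], "turn": 0}, {"slide": [0, 0, 0], "turn": 0}, {"slide": [0, 0, 0], "turn": 0}, {"slide": [0, 0, 0], "turn": 0}, {"slide": [0, 0, 0], "turn": 0}, {"slide": [0, 0, 0], "turn": 0}, {"slide": [0, 0, 0], "turn": 0}, {"slide": [0, 0, 0], "turn": 0}]'

```text
time: 51.45
tool_pos: [575.1, 175.6, 79.7]
orientation: [[-0.995, 0.099, -0.001], [0.099, 0.995, -0.0], [0.001, -0.0, -1.0]]
contact_force: [-11.2, -1.6, 9.5]
gripper_width: 12.9
```

>>> apply_moves --series '[{"slide": [0, 0, 0], "turn": 0}, {"slide": [0, 0, 0], "turn": 0}, {"slide": [0, 0, 0], "turn": 0}, {"slide": [0, 0, 0], "turn": 0}, {"slide": [0, 0, 0], "turn": 0}, {"slide": [0, 0, 0], "turn": 0}, {"slide": [0, 0, 0], "turn": 0}, {"slide": [0, 0, 0], "turn": 0}]'

```text
time: 52.12
tool_pos: [575.1, 175.6, 79.7]
orientation: [[-0.995, 0.099, -0.001], [0.099, 0.995, -0.0], [0.001, -0.0, -1.0]]
contact_force: [-10.6, -2.3, 9.0]
gripper_width: 13.2
```

>>> apply_moves --series '[{"slide": [0, 0, 0], "turn": 0}, {"slide": [0, 0, 0], "turn": 0}, {"slide": [0, 0, 0], "turn": 0}, {"slide": [0, 0, 0], "turn": 0}, {"slide": [0, 0, 0], "turn": 0}, {"slide": [0, 0, 0], "turn": 0}, {"slide": [0, 0, 0], "turn": 0}, {"slide": [0, 0, 0], "turn": 0}]'

```text
time: 52.78
tool_pos: [575.1, 175.6, 79.7]
orientation: [[-0.995, 0.099, -0.001], [0.099, 0.995, -0.0], [0.001, -0.0, -1.0]]
contact_force: [-10.8, -2.7, 8.3]
gripper_width: 13.1
```

>>> apply_moves --series '[{"slide": [0, 0, 0], "turn": 0}, {"slide": [0, 0, 0], "turn": 0}, {"slide": [0, 0, 0], "turn": 0}, {"slide": [0, 0, 0], "turn": 0}, {"slide": [0, 0, 0], "turn": 0}, {"slide": [0, 0, 0], "turn": 0}, {"slide": [0, 0, 0], "turn": 0}, {"slide": [0, 0, 0], "turn": 0}]'

```text
time: 53.45
tool_pos: [575.1, 175.6, 79.7]
orientation: [[-0.995, 0.099, -0.001], [0.099, 0.995, -0.0], [0.001, -0.0, -1.0]]
contact_force: [-11.6, -1.8, 8.4]
gripper_width: 12.8
```

>>> apply_moves --series '[{"slide": [0, 0, 0], "turn": 0}, {"slide": [0, 0, 0], "turn": 0}, {"slide": [0, 0, 0], "turn": 0}, {"slide": [0, 0, 0], "turn": 0}, {"slide": [0, 0, 0], "turn": 0}, {"slide": [0, 0, 0], "turn": 0}, {"slide": [0, 0, 0], "turn": 0}, {"slide": [0, 0, 0], "turn": 0}]'

```text
time: 54.12
tool_pos: [575.1, 175.6, 79.7]
orientation: [[-0.995, 0.099, -0.001], [0.099, 0.995, -0.0], [0.001, -0.0, -1.0]]
contact_force: [-11.6, -2.3, 8.5]
gripper_width: 12.9
```

>>> apply_moves --series '[{"slide": [0, 0, 0], "turn": 0}, {"slide": [0, 0, 0], "turn": 0}, {"slide": [0, 0, 0], "turn": 0}, {"slide": [0, 0, 0], "turn": 0}, {"slide": [0, 0, 0], "turn": 0}, {"slide": [0, 0, 0], "turn": 0}, {"slide": [0, 0, 0], "turn": 0}, {"slide": [0, 0, 0], "turn": 0}]'

```text
time: 54.78
tool_pos: [575.1, 175.6, 79.7]
orientation: [[-0.995, 0.099, -0.001], [0.099, 0.995, -0.0], [0.001, -0.0, -1.0]]
contact_force: [-10.6, -1.9, 8.6]
gripper_width: 12.8
```

>>> apply_moves --series '[{"slide": [0, 0, 0], "turn": 0}, {"slide": [0, 0, 0], "turn": 0}, {"slide": [0, 0, 0], "turn": 0}, {"slide": [0, 0, 0], "turn": 0}]'

```text
time: 55.12
tool_pos: [575.1, 175.6, 79.7]
orientation: [[-0.995, 0.099, -0.001], [0.099, 0.995, -0.0], [0.001, -0.0, -1.0]]
contact_force: [-9.7, -2.4, 9.8]
gripper_width: 13.4
```

```bash
python3 iso.py 0.5
```

```text
55.1167 [575.12285858 175.5783255   79.6821146 ] [-9.7 -2.4  9.8] r 78.94119806903305 theta 88.86716589015805 tool 88.8443714400754
[1.11 7.52] [1.83 7.38] [2.53 7.17] [3.21 6.9 ] [3.86 6.55] [4.47 6.15] [5.04 5.69] [5.57 5.18] [6.04 4.62] [6.46 4.02] [6.81 3.38] [7.11 2.71] [7.34 2.01] [7.5 1.3] [7.59 0.57] [ 7.6  -0.16] -0.09639362471495523
```

>>> apply_moves --series '[{"slide": [0.0011, 0.0076, 0], "turn": -0.097}, {"slide": [0.0018, 0.0074, 0], "turn": -0.097}, {"slide": [0.0026, 0.0072, 0], "turn": -0.097}, {"slide": [0.0032, 0.0069, 0], "turn": -0.097}, {"slide": [0.0039, 0.0066, 0], "turn": -0.097}, {"slide": [0.0045, 0.0062, 0], "turn": -0.097}, {"slide": [0.0051, 0.0057, 0], "turn": -0.097}, {"slide": [0.0056, 0.0052, 0], "turn": -0.097}]'

```text
time: 55.78
tool_pos: [603.7, 228.8, 79.7]
orientation: [[-0.638, 0.77, 0.001], [0.77, 0.638, 0.0], [-0.0, 0.0, -1.0]]
contact_force: [-1.7, -4.1, 5.6]
gripper_width: 13.4
```

>>> apply_moves --series '[{"slide": [0.0061, 0.0046, 0], "turn": -0.097}, {"slide": [0.0065, 0.004, 0], "turn": -0.097}, {"slide": [0.0069, 0.0034, 0], "turn": -0.097}, {"slide": [0.0072, 0.0027, 0], "turn": -0.097}, {"slide": [0.0074, 0.002, 0], "turn": -0.097}, {"slide": [0.0076, 0.0013, 0], "turn": -0.097}, {"slide": [0.0076, 0.0005, 0], "turn": -0.097}, {"slide": [0.0076, -0.0002, 0], "turn": -0.097}]'

```text
time: 56.45
tool_pos: [660.6, 246.4, 79.7]
orientation: [[0.085, 0.996, -0.0], [0.996, -0.085, -0.001], [-0.001, -0.0, -1.0]]
contact_force: [-33.6, -5.1, 8.9]
gripper_width: 13.1
```

>>> apply_moves --series '[{"slide": [0, 0, 0], "turn": 0}, {"slide": [0, 0, 0], "turn": 0}, {"slide": [0, 0, 0], "turn": 0}]'

```text
time: 56.7
tool_pos: [660.0, 246.4, 79.7]
orientation: [[0.08, 0.997, -0.001], [0.997, -0.08, -0.001], [-0.001, -0.001, -1.0]]
contact_force: [-9.4, -4.2, 8.7]
gripper_width: 13.4
```

```bash
python3 iso.py 0
```

```text
56.7 [659.95691947 246.40075933  79.69056282] [-9.4 -4.2  8.7] r 78.82086630132598 theta -0.06550386946571507 tool -0.08329808243068726
[-0.01  0.  ] [-0.01  0.  ] [-0.01  0.  ] [-0.01  0.  ] [-0.01  0.  ] [-0.01  0.  ] [-0.01  0.  ] [-0.01  0.  ] [-0.01  0.  ] [-0.01  0.  ] [-0.01  0.  ] [-0.01  0.  ] [-0.01  0.  ] [-0.01  0.  ] [-0.01  0.  ] [-0.01  0.  ] 7.145363718583098e-05
```

Shut (≈0°). Release, lift, check everything.

>>> apply_moves --series '[{"slide": [0, 0, 0], "turn": 0}, {"slide": [0, 0, 0], "turn": 0}, {"slide": [0, 0, 0], "turn": 0}, {"slide": [0, 0, 0.02], "turn": 0}, {"slide": [0, 0, 0.035], "turn": 0}, {"slide": [-0.005, -0.02, 0.035], "turn": 0}, {"slide": [-0.02, -0.035, 0.035], "turn": 0}, {"slide": [-0.02, -0.035, 0.02], "turn": 0}]' --gripper 0.036

```text
time: 57.37
tool_pos: [621.5, 167.1, 217.5]
orientation: [[0.079, 0.997, 0.003], [0.997, -0.079, 0.001], [0.001, 0.003, -1.0]]
contact_force: [1.5, -0.9, 1.0]
gripper_width: 35.7
```

>>> apply_moves --series '[{"slide": [-0.02, -0.04, 0.01], "turn": 0}, {"slide": [-0.02, -0.04, 0.01], "turn": 0}, {"slide": [-0.01, -0.04, 0], "turn": 0}, {"slide": [0, -0.03, 0], "turn": 0}, {"slide": [0, 0, 0], "turn": 0}, {"slide": [0, 0, 0], "turn": 0}, {"slide": [0, 0, 0], "turn": 0}]'

```text
time: 57.95
tool_pos: [575.0, 24.5, 232.7]
orientation: [[0.08, 0.997, 0.0], [0.997, -0.08, 0.0], [0.0, 0.0, -1.0]]
contact_force: [0.4, -0.4, 0.6]
gripper_width: 36.5
```

```bash
python3 chk.py wrist36
python3 - <<'E'
from h import *
s=load('wrist'); P=cloud(s); ex=np.array([ 0.99691733,-0.0784591]); ey=np.array([0.0784591,0.99691733])
im=s['image'].astype(int); m=(P[...,2]>84)&(P[...,2]<95)
q=P[m]; X=q[:,:2]@ex-579.8;Y=q[:,:2]@ey-68.7; g0=im[m].max(1)
for nm,b in (('thr',(X>-160)&(X<-60)&(Y>155)&(Y<240)),('iso',(X>20)&(X<90)&(Y>170)&(Y<270))):
    k=b&(g0<50)
    if k.sum()>20: print(nm,k.sum(),cv2.minAreaRect(np.c_[X[k],Y[k]].astype(np.float32)))
snap('scene','scene36')
E
```

```text
58.0 [574.98721197  24.94876485 232.55867509]
slot 1 732 top z [67.9 73.6] X-top 21.9 Y [-19.4  21. ]
   face fit [  0.85715109 118.77280561]
slot 2 757 top z [68.4 74.2] X-top 21.9 Y [-27.1  12.7]
   face fit [ 0.9310135  89.75944941]
slot 3 853 top z [67.8 73.7] X-top 21.6 Y [-20.   20.6]
   face fit [ 0.91577287 55.6748645 ]
thr 24 ((-100.00113677978516, 172.1702880859375), (6.809669017791748, 1.7812072038650513), 7.637410640716553)
```

View pics/wrist36.png

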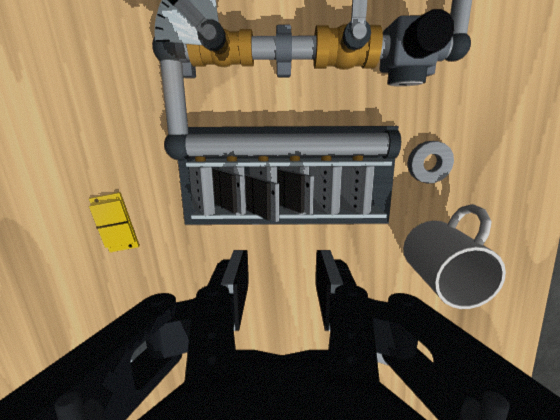

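View pics/scene36.png

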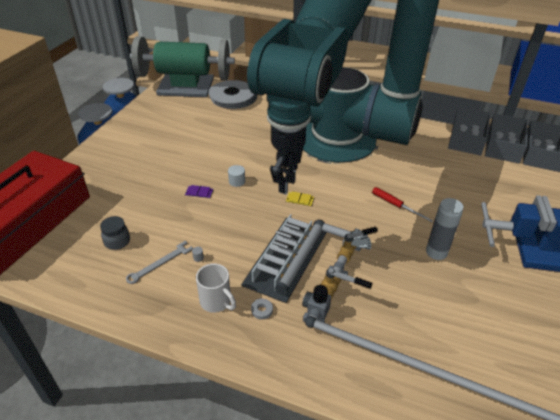

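>>> apply_moves --series '[{"slide": [0, 0.03, 0], "turn": 0}, {"slide": [0, 0.035, 0], "turn": 0}, {"slide": [0, 0.035, 0], "turn": 0}, {"slide": [0, 0, 0], "turn": 0}, {"slide": [0, 0, 0], "turn": 0}, {"slide": [0, 0, 0], "turn": 0}, {"slide": [0, 0, 0], "turn": 0}, {"slide": [0, 0, 0], "turn": 0}]'

```text
time: 58.72
tool_pos: [574.9, 123.6, 232.5]
orientation: [[0.081, 0.997, -0.0], [0.997, -0.081, -0.0], [-0.0, -0.0, -1.0]]
contact_force: [0.1, -1.0, 1.0]
gripper_width: 36.1
```

```bash
python3 chk.py wrist37
python3 - <<'E'
from h import *
s=load('wrist'); P=cloud(s); ex=np.array([ 0.99691733,-0.0784591]); ey=np.array([0.0784591,0.99691733])
im=s['image'].astype(int); m=(P[...,2]>84)&(P[...,2]<95)
q=P[m]; X=q[:,:2]@ex-579.8;Y=q[:,:2]@ey-68.7; g0=im[m].max(1)
for nm,b in (('thr',(X>-160)&(X<-60)&(Y>155)&(Y<240)),('iso',(X>20)&(X<90)&(Y>170)&(Y<270))):
    k=b&(g0<50)
    if k.sum()>20: print(nm,k.sum(),cv2.minAreaRect(np.c_[X[k],Y[k]].astype(np.float32)))
p=P.reshape(-1,3); X=p[:,:2]@ex-579.8;Y=p[:,:2]@ey-68.7;Z=p[:,2]
for n in (-73.2,-36.6,0):
    q=(X>n+15)&(X<n+30)&(Z>60)&(Z<80)&(abs(Y)<30)
    ys=np.arange(-26,24,4); print(n,[(int(y),round(float(np.percentile(Z[q&(abs(Y-y)<2)],95)),1)) for y in ys if (q&(abs(Y-y)<2)).sum()>5])
o=ctrl.get_obs(); print(o['joint_velocities'].round(2),o['contact_force'])
E
```

```text
58.7667 [574.92761776 123.54549341 232.61424403]
slot 1 219 top z [71.5 73.9] X-top 21.7 Y [-19.6  21.1]
   face fit None
slot 2 632 top z [67.8 74.1] X-top 21.8 Y [-26.9  13. ]
   face fit [ 0.85831217 87.36060344]
slot 3 634 top z [67.1 73.5] X-top 20.8 Y [-19.8  20.8]
   face fit [ 0.88338361 55.66921463]
thr 522 ((-108.02330017089844, 187.3633270263672), (13.318014144897461, 34.948246002197266), 44.65900802612305)
iso 809 ((58.06913375854492, 228.0000457763672), (13.3423433303833, 40.609031677246094), 0.6251670718193054)
-73.2 [(-18, 73.4), (-14, 73.4), (-10, 73.6), (-6, 73.3), (-2, 73.6), (2, 73.7), (6, 73.0), (10, 73.7), (14, 74.0), (18, 73.7), (22, 72.8)]
-36.6 [(-26, 73.8), (-22, 73.7), (-18, 74.0), (-14, 74.0), (-10, 74.0), (-6, 74.3), (-2, 73.6), (2, 74.0), (6, 73.7), (10, 73.9), (14, 74.3)]
0 [(-18, 73.6), (-14, 73.3), (-10, 74.5), (-6, 72.8), (-2, 73.0), (2, 73.2), (6, 73.5), (10, 73.4), (14, 72.6), (18, 73.6), (22, 71.2)]
[-0.1   0.04  0.04 -0.01  0.07  0.14] [-0.39189069 -0.66288383  0.41638614]
```

View pics/wrist37.png

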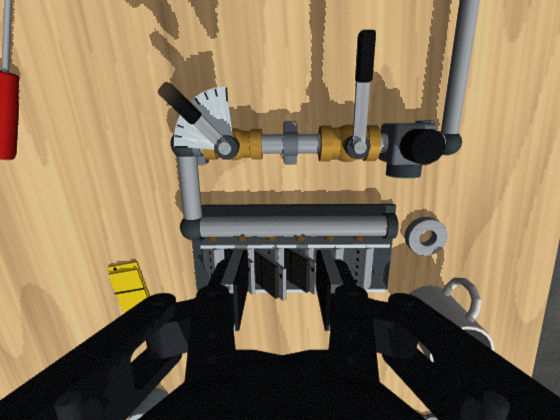

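```bash
python3 -c "
from workcell import ctrl
print(ctrl.sign_off())"
```

```text
the job is handed in; nothing more can be done
None
```

I found three pads on the bench, and all three are standing in slots 1 to 3. I set the throttle to half and opened the isolator to about 89° for roughly ten seconds. I then shut it and handed the job in at about 59 s; no verdict is reported.

**Last checks, by camera:**
- **Pads:** all three tops are level at about 74 mm, so they are down on the slot floor. They had matched the slots' lean when I set them.
- **Valves:** the throttle reads 44.7° and the isolator about 0.5° from shut.
- **Arm:** it is clear of everything.
- **Bystanders:** I checked these by eye only, and none looked moved.

**What went wrong or disagreed:**
- **Drops:** pads slipped from the grip three times while I was turning or carrying them: the first pad once and the third pad twice. I picked each up again before placing it.
- **Slot 2:** at the end this pad sat about 7 mm off-centre along its slot, though I had placed it centred. It probably got the knock the task warns about. The limit is 13 mm, so I left it.
- **Near the end of the closing turn:** the wrist force reached about 34 N as the isolator lever met its stop.

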